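Clear the microscopy bench

ROBOT

A 6-joint arm with a two-finger parallel gripper is mounted at the origin on the work surface. World frame = base frame: x ahead of the robot, y to its left, z up, the work surface at z = 0. Lengths are in m, angles in rad, forces in N, time in s.
With the tool pointing down it reaches from about 0.275 to 0.975 m from the base axis. Payload 8.4 kg.
Tool frame: the origin (TCP) lies between the finger pads; the fingertips stand 22 mm ahead of it and the grasp point (between the pads) lies 3 mm ahead of it (env.nose_length is the distance from the TCP to the fingertips, in m); y points along the fingers, z is the direction in which the jaws open and shut, and the axes are right-handed (so a half turn about y gives the same grasp; the last joint's range is limited). The gripper opens to 92 mm and grips with 3 to 60 N. Pads are 20 mm wide; open, the fingers measure 128 mm over their backs; the gripper's body (75 mm by 189 mm) begins 69 mm behind the grasp point.
Start: joints at [1.275, 0.353, 1.633, -0, 1.155, -0.002], TCP at [0.181, 0.598, 0.204] pointing down, gripper open.
Joint ranges: [-2.63, 2.63], [-0.92, 2.1], [0.06, 2.66], [-1.3, 4.44], [0, 2.69], [-3.02, 3.02]. Speed limits (rad/s): [2.22, 2.22, 2.79, 3.14, 3.14, 3.14].

INTERFACE

Orientations are given as a 3x3 rotation matrix whose columns are the frame's x, y, z axes.
In Python, from rig import sensors, capture, job, spotter, env gives the robot as it stands.
- The arm moves only by the tool servo_tool, never from a script. Its argument "series" is a list of rows, each a list of 7 numbers: the shift along the world's x, y, z in cm, then the turn, a rotation vector about the world's x, y, z in rad, then the closure in counts, from 0 (fully open) to 255 (shut). In form: [[tx, ty, tz, rx, ry, rz, claw], ...]. A call has 1 to 20 rows; each row is the pose to reach, as a shift and turn from the pose commanded when the call began; what a row does not reach only later rows make up. A row lasts 1/10 s, in which the tool goes at most 50 mm and 8.59 degrees, less where a joint would pass 70% of its speed; a pose out of reach is approached as far as the arm can. A call with a gripper value outside its range is refused whole. The fingers move at their own pace and stop on an object; the grip force is fixed at half the most. Time passes only in rows, so rows that repeat a pose let the fingers close. It gives the time, the measured TCP pose, the force and the opening at its end, in the units of the state.
- sensors.read_state(): the state, without advancing time (a new reading comes with each control period).
- capture(name): name is "scene" or "side" or "wrist"; returns a dict with "frame" (420x560x3 uint8, blue, green, red), "fovy" (degrees; the focal length in pixels is half the picture's height over the tangent of half this angle, whatever the lens; pixels are square), "cx", "cy" (the principal point, pixels), "world_from_camera" (4x4, takes a point from camera to world coordinates); the wrist camera has in their place "tool_from_camera" (4x4, takes a point from camera to tool coordinates, whose origin is the TCP and whose axes are the tool frame's). Camera axes: x right, y up, looking along -z (the intrinsics and any distortion apply to the point x, -y, -z); pixel columns grow to the right and rows downward; lengths in m; the calibration is good to about 2 mm. The wrist camera is an equidistant fisheye: a pixel r from the principal point sees the ray r / f radians off the axis. A picture is of the moment at which its call begins: read the wrist's pose just before it. There is no depth.
- job.close_job(): hands the job in, once; it reports no verdict.
Trained networks look in a picture, given as the dict that the camera call returned (one of the last four; its "shot" number tells which), for a name from the list of things; names that differ only in an ending like _2 or _b are one class to them, and where a whole thing is asked for, a point or a joint stands for the part that bears it (a point fixed in the world has none). Each returns a list of dicts, best first, with "p" (0 to 1); they miss things now and then, are a little off and sometimes report something else, mostly with a low value. They report only what shows in the picture. A call takes as long as a camera call. They do not tell look-alikes from the thing itself.
- spotter.spot_in(picture, label): "bbox" ([left, top, right, bottom] in pixels, round what is visible of it).
- spotter.silhouettes(picture, label): "region" (420x560 bool, what is visible of it) and "bbox" ([left, top, right, bottom] in pixels, round what is visible of it).
The state is a dict: "time": time; "joint_pos": joint angles; "qvel": joint speeds; "joint_efforts": joint torques, N m; "tool_pos": TCP position; "ee_rot": TCP orientation; "ft_force": force on the tool from outside, world axes, zero at the start; "torque": the same for the moment, N m; "opening": finger opening in m.
Only numpy, scipy, OpenCV 4.12 (cv2) and the standard library are available. Lean on these libraries where they do the work, as an engineer would, in place of code of your own. Each camera call takes 0.05 s, during which the arm holds its last target.

TASK

Clear up the microscopy bench: nest all the white specimen cups one in another on top of the blue cup as one upright, straight stack, slide both green slide cassettes fully home in the bays of the cassette rack, keeping them level, and put both orange-handled sectioning knives into the slots of the knife block, blade on edge and pushed in until the handle's shoulder meets the block. The number of white cups differs from time to time; leave the bottle and the jar alone.

Things in the scene. Friction and masses are not known exactly. Their poses are not given: they have to be found in the camera images.
- base_cup: blue tapered plastic cup standing open end up; outer diameter 36 at the foot, 61 at the rim, height 44, wall 2.5, thick weighted floor 16. Origin: centre of its underside, z up. Stands loose on the bench; 150 g. A cup nested fully in another rests on its floor, 16 mm higher than it.
- cup0: white cup, same shape as the blue one (36 foot, 61 rim, 44 high), 50 g; origin at the centre of its underside, z up. May be absent.
- cup1: white cup like cup0. May be absent.
- cup2: white cup like cup0. May be absent.
- cassette0: green flat slide cassette with a glass slide on top, lying flat: 90 long (x), 46 wide (y), 10 thick (z), 60 g; origin at the centre of its underside. The same both ways round.
- cassette1: green slide cassette like cassette0.
- knife0: sectioning knife standing on its handle, blade on edge: orange handle 70 long, 26 wide, 30 high reaching from the shoulder along -x; steel blade 70 long along +x, 4 thick (y), from 10 to 42 above the handle's underside. Origin: under the shoulder where blade meets handle, at the level of the handle's underside; centre of mass about 15 mm behind it (-x). 120 g.
- knife1: sectioning knife like knife0.
- rack: fixed cassette rack, blue walls with a clear cover: 90 deep (x), 124 wide (y), 23 high; two side-by-side bays open only towards its -x side, each 50 wide, 15 high (from 4 to 19 above the bench), 82 deep. Origin: centre of its underside. A cassette fully home sticks out 8 mm.
- bay0 (a point): where the origin of a cassette lies when fully home in the bay on the rack's -y side (4 mm above the bench); the cassette's long axis then lies along the rack's x. The bay's mouth is 37 mm from here towards the rack's -x. Axes as the rack's.
- bay1 (a point): the same for the bay on the rack's +y side.
- block: fixed grey knife block: 90 deep (x), 110 wide (y), 48 high, with two slots 7 wide along x, open at the top and at the -x face, 80 long, floor 6 above the bench. Origin: centre of its underside.
- slot0 (a point): where the origin of a knife lies when fully home in the slot on the block's -y side: on the block's -x face, at bench level, in the middle of the slot; the blade then points along the block's +x and the handle stands on the bench in front. Axes as the block's.
- slot1 (a point): the same for the slot on the block's +y side.
- bottle: bystander: amber bottle with red cap, 60 diameter, 150 high, standing; origin at the centre of its underside.
- jar: bystander: glass jar with steel lid, 70 diameter, 90 high; origin at the centre of its underside.
Mind the look-alikes: they are no part of the job. Leave any pink look-alike of the cup2 alone. Of the things that look like the base_cup, the smaller one is meant.

How it is judged:
At the end, for the whole second after the job is handed in: White cups nested upright in line (8 mm) with the standing blue cup, seated 16, 32, 48 mm (+-5) above it; each cassette level and within 8 mm of fully home in a bay; each knife upright and within 8 mm of fully home in a slot; all at rest and released (horizontal distance between each of cup0, cup1, cup2 and base_cup below 0.008 m and angle between each of cup0, cup1, cup2, base_cup's own z axis and vertical below 0.1 rad and linear speed of each of cup0, cup1, cup2 below 0.02 m/s and (z of cup0 in the frame of base_cup between 0.011 and 0.021 m or z of cup0 in the frame of base_cup between 0.027 and 0.037 m or z of cup0 in the frame of base_cup between 0.043 and 0.053 m) and (z of cup1 in the frame of base_cup between 0.011 and 0.021 m or z of cup1 in the frame of base_cup between 0.027 and 0.037 m or z of cup1 in the frame of base_cup between 0.043 and 0.053 m) and (z of cup2 in the frame of base_cup between 0.011 and 0.021 m or z of cup2 in the frame of base_cup between 0.027 and 0.037 m or z of cup2 in the frame of base_cup between 0.043 and 0.053 m) and height (world z) of base_cup below 0.006 m and (distance between cassette0 and bay0 below 0.008 m or distance between cassette0 and bay1 below 0.008 m) and angle between the x axis of each of cassette0, cassette1 and the x axis of rack, either way round below 0.12 rad and angle between each of cassette0, knife0, cassette1, knife1's own z axis and vertical below 0.12 rad and (distance between knife0 and slot0 below 0.008 m or distance between knife0 and slot1 below 0.008 m) and angle between the x axis of each of knife0, knife1 and the x axis of block, either way round below 0.12 rad and (distance between cassette1 and bay0 below 0.008 m or distance between cassette1 and bay1 below 0.008 m) and (distance between knife1 and slot0 below 0.008 m or distance between knife1 and slot1 below 0.008 m)); the robot touches nothing.
It fails at once if the bottle is pushed more than 3 cm or tipped over (distance of bottle from where it was at the start of the episode above 0.03 m or angle between bottle's own z axis and vertical above 0.5 rad).
It fails at once if the jar is pushed more than 3 cm or tipped over (distance of jar from where it was at the start of the episode above 0.03 m or angle between jar's own z axis and vertical above 0.5 rad).
It fails at once if a cassette is tipped out of level (more than 0.6 rad) (angle between cassette0's own z axis and vertical above 0.6 rad).
It fails at once if a cassette is tipped out of level (more than 0.6 rad) (angle between cassette1's own z axis and vertical above 0.6 rad).
Of cup0, cup1, cup2 only 2 to 3 are there at a start; the rules pass over those that are not, and their reading is None.
At some moment in a run one of cassette0, cassette1, cup0, cup1, cup2 may be knocked a few centimetres aside while the robot is not near it.
It also fails if it takes over 210 s, if anything falls off the work surface, if the arm or the gripper's body presses on something with over 40 N, if the wrist force passes 120 N, or if a joint passes its speed limit or range.

## Working session

There is one attempt and no reset: what is moved stays moved. The work goes in short steps, Python scripts to look and compute and a tool call to move; the robot and the scene stay as the last step left them, time stands still between calls to the robot, and variables do not carry over. Pictures are saved under pics/ and viewed, and the job is handed in when it is done.

Besides the shell and the picture viewer there is one more tool, called after "Request:" as a command line: name --pt "numbers of a row" for each row, then --argument value for the rest. servo_tool: Moves the arm, as the interface text tells. Its arguments: {"type":"object","properties":{"series":{"type":"array"}},"required":["series"]}

```bash
ls; mkdir -p pics; python3 - <<'E'
from rig import sensors, capture, job, spotter, env
import cv2
s=sensors.read_state()
print(s['time'],s['tool_pos'],s['ee_rot'],s['opening'],s['ft_force'],env.nose_length)
for n in ['scene','side','wrist']:
    p=capture(n); cv2.imwrite(f'pics/{n}0.png',p['frame'])
    print(n,p['fovy'],p['cx'],p['cy'],p.get('world_from_camera',p.get('tool_from_camera')),[k for k in p if k!='frame'])
E
```

```text
pics
0.0 [0.18085343 0.59770836 0.2037665 ] [[ 9.57150209e-01 -3.87654833e-04  2.89591655e-01]
 [-2.89591914e-01 -1.35320350e-03  9.57149253e-01]
 [ 2.08329088e-05 -9.99999009e-01 -1.40748072e-03]] 0.09154579109380201 [ 0.68871122 -0.04196924 -0.37013345] 0.022
scene 54.51617112192791 284.06177091061306 213.03138738483133 [[ 0.77496165 -0.36676678  0.51470046  0.93703017]
 [ 0.63179763  0.42855215 -0.64589071 -0.55566069]
 [ 0.01631527  0.82572706  0.56383387  0.51140621]
 [ 0.          0.          0.          1.        ]] ['fovy', 'cx', 'cy', 'world_from_camera', 'shot']
side 48.16209090419368 280.5318030536438 199.4874008057321 [[ 0.80310522  0.28564082 -0.52290662 -0.14173066]
 [-0.59579403  0.39554488 -0.69898049 -0.82768918]
 [ 0.00717567  0.87289952  0.48784725  0.61972025]
 [ 0.          0.          0.          1.        ]] ['fovy', 'cx', 'cy', 'world_from_camera', 'shot']
wrist 65.70646984690485 274.11860202698085 214.35955334926754 [[-1.10901708e-04 -9.63257947e-01 -2.68577949e-01 -7.60633262e-02]
 [ 8.85869471e-04  2.68577751e-01 -9.63257602e-01 -1.79746355e-01]
 [ 9.99999601e-01 -3.44751919e-04  8.23535077e-04  2.41499424e-04]
 [ 0.00000000e+00  0.00000000e+00  0.00000000e+00  1.00000000e+00]] ['fovy', 'cx', 'cy', 'tool_from_camera', 'shot']
```

View pics/scene0.png

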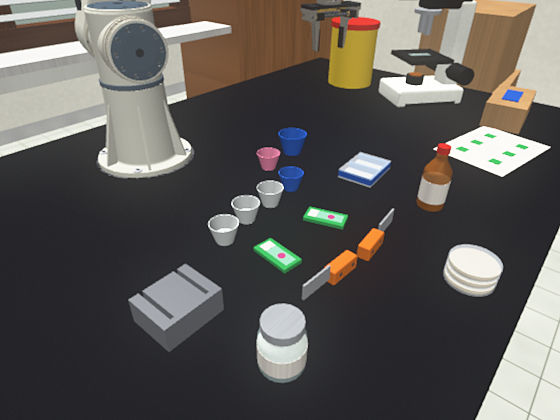

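View pics/side0.png

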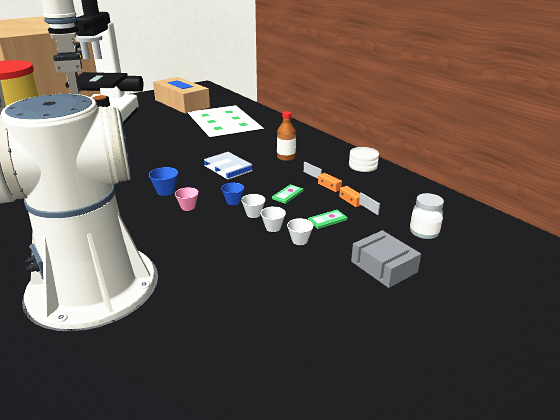

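View pics/wrist0.png

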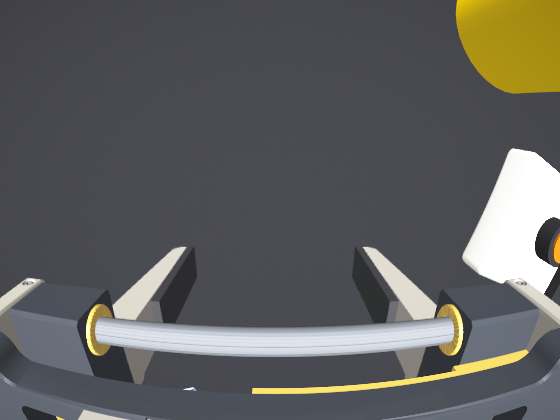

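Two blue cups: the larger at scene (292,140) / side (164,181), and the smaller at scene (291,178) / side (232,193). The smaller one is meant. The pink cup at scene (268,158) stays where it is. I'll confirm with a crop and fit poses from silhouettes.

```bash
cat > h.py <<'E'
from rig import sensors, capture, job, spotter, env
import numpy as np, cv2
from scipy.optimize import minimize, least_squares
from scipy.spatial.transform import Rotation as R
def foc(p): return 210/np.tan(np.radians(p['fovy'])/2)
def proj(p,X):
    X=np.atleast_2d(X); T=np.linalg.inv(wfc(p)); c=X@T[:3,:3].T+T[:3,3]
    x,y,z=c[:,0],-c[:,1],-c[:,2]; f=foc(p)
    if 'tool_from_camera' in p:
        r=np.hypot(x,y)+1e-12; th=np.arctan2(r,z); return np.c_[p['cx']+f*th*x/r,p['cy']+f*th*y/r]
    return np.c_[p['cx']+f*x/z,p['cy']+f*y/z]
def wfc(p):
    if 'world_from_camera' in p: return np.array(p['world_from_camera'])
    T=np.eye(4); T[:3,:3]=p['ee'];T[:3,3]=p['tp']; return T@np.array(p['tool_from_camera'])
def cap(n):
    s=sensors.read_state(); p=capture(n)
    if n=='wrist': p['ee']=np.array(s['ee_rot']);p['tp']=np.array(s['tool_pos'])
    return p
def ground(p,uv,z=0):
    u=np.array(uv,float)-[p['cx'],p['cy']]; f=foc(p)
    if 'tool_from_camera' in p:
        r=np.hypot(*u)+1e-12; th=r/f; d=np.array([u[0]/r*np.sin(th),-u[1]/r*np.sin(th),-np.cos(th)])
    else: d=np.array([u[0]/f,-u[1]/f,-1])
    T=wfc(p); d=T[:3,:3]@d; o=T[:3,3]; return o+d*(z-o[2])/d[2]
def box(x0,x1,y0,y1,z0,z1): return np.array([[x,y,z] for x in(x0,x1) for y in(y0,y1) for z in(z0,z1)])
def circ(r,z): a=np.linspace(0,2*np.pi,40,endpoint=False); return np.c_[r*np.cos(a),r*np.sin(a),0*a+z]
def cup(s=1): return [np.r_[circ(.018*s,0),circ(.0305*s,.044*s)]]
M={'cup':cup(),'cassette':[box(-.045,.045,-.023,.023,0,.010)],
 'knife':[box(-.07,0,-.013,.013,0,.03),box(0,.07,-.002,.002,.01,.042)],
 'rack':[box(-.045,.045,-.062,.062,0,.023)],'block':[box(-.045,.045,-.055,.055,0,.048)],
 'bottle':[circ(.03,0)],'jar':[np.r_[circ(.035,0),circ(.035,.09)]]}
S=4
def render(p,parts,q,z=0,sub=S,roi=None):
    c,s=np.cos(q[2]),np.sin(q[2]); Rm=np.array([[c,-s,0],[s,c,0],[0,0,1]])
    x0,y0,x1,y1=roi; m=np.zeros(((y1-y0)*sub,(x1-x0)*sub),np.uint8)
    for P in parts:
        uv=(proj(p,P@Rm.T+[q[0],q[1],z])-[x0,y0]+.5)*sub-.5
        h=cv2.convexHull(np.round(uv*16).astype(np.int32)); cv2.fillConvexPoly(m,h,255,cv2.LINE_8,4)
    return cv2.resize(m,(x1-x0,y1-y0),interpolation=cv2.INTER_AREA)/255.
def fit(views,parts,q0,z=0,yaw=True,steps=(.01,.01,.2)):
    # views: list of (p,mask)
    rois=[]
    for p,m in views:
        ys,xs=np.nonzero(m); rois.append((max(xs.min()-25,0),max(ys.min()-25,0),min(xs.max()+25,560),min(ys.max()+25,420)))
    def cost(v):
        q=[v[0],v[1],v[2] if yaw else 0]; t=0
        for (p,m),r in zip(views,rois):
            a=render(p,parts,q,z,roi=r); b=m[r[1]:r[3],r[0]:r[2]].astype(float)
            t+=np.abs(a-b).sum()/b.sum()
        return t
    n=3 if yaw else 2
    best=None
    x=np.array(q0[:n],float)
    for sc in (1,.3):
        sim=np.vstack([x]+[x+np.eye(n)[i]*steps[i]*sc for i in range(n)])
        o=minimize(cost,x,method='Nelder-Mead',options=dict(initial_simplex=sim,xatol=1e-4,fatol=1e-4,maxiter=150)); x=o.x
    return x,o.fun/len(views)
E
python3 - <<'E'
from h import *
import pickle
P={n:cap(n) for n in ['scene','side']}
out={}
for n,p in P.items():
    for l in ['base_cup','cup0','cassette0','knife0','rack','block','bottle','jar']:
        r=[d for d in spotter.silhouettes(p,l) if d['p']>.15]; out[n,l]=r
        print(n,l,[(round(d['p'],2),[int(v) for v in d['bbox']],int(d['region'].sum())) for d in r])
pickle.dump((P,out),open('v0.pkl','wb'))
a=P['scene']['frame'][110:260,190:350]; b=P['side']['frame'][130:280,120:320]
cv2.imwrite('pics/crop0.png',np.vstack([cv2.resize(a[:,:],(560,300)),cv2.resize(b,(560,300))]))
E
```

```text
scene base_cup [(0.82, [278, 124, 306, 154], 594), (0.75, [278, 167, 304, 191], 488)]
scene cup0 [(0.8, [256, 148, 277, 172], 410), (0.65, [230, 194, 260, 224], 596), (0.61, [259, 181, 282, 208], 559), (0.6, [211, 215, 240, 244], 726)]
scene cassette0 [(0.94, [254, 238, 300, 274], 870), (0.73, [231, 196, 259, 224], 594), (0.64, [305, 210, 346, 226], 611)]
scene knife0 [(0.9, [300, 250, 357, 302], 1017), (0.81, [356, 209, 393, 260], 760)]
scene rack [(0.67, [338, 152, 392, 190], 1145), (0.4, [128, 263, 224, 352], 4993)]
scene block [(0.87, [129, 266, 224, 350], 4813)]
scene bottle [(0.69, [417, 144, 450, 211], 1592)]
scene jar [(0.94, [256, 307, 312, 385], 3325)]
side base_cup [(0.8, [150, 168, 176, 193], 615), (0.71, [220, 181, 241, 206], 380)]
side cup0 [(0.8, [174, 185, 200, 211], 436), (0.74, [285, 217, 313, 242], 467), (0.55, [241, 191, 266, 218], 434)]
side cassette0 [(0.82, [310, 211, 346, 228], 440), (0.66, [268, 186, 303, 203], 323)]
side knife0 [(0.78, [340, 186, 381, 214], 534), (0.56, [302, 163, 345, 195], 417)]
side rack [(0.65, [203, 151, 253, 179], 811)]
side block [(0.7, [355, 230, 420, 285], 2535)]
side bottle [(0.88, [278, 109, 297, 162], 817)]
side jar [(0.66, [350, 230, 420, 288], 2546), (0.61, [409, 196, 443, 237], 1245)]
```

View pics/crop0.png

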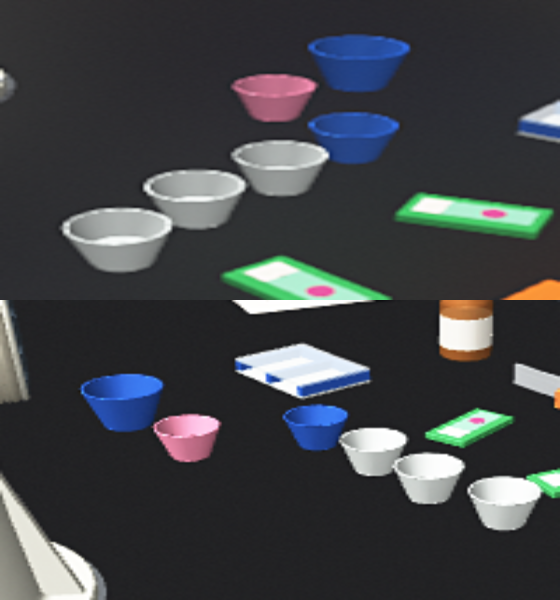

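The crop shows the smaller blue cup at scene (291,178), noticeably smaller than the one behind it. So base_cup is that one, and there are three white cups. Next I'll segment by colour and fit.

```bash
cat >> h.py <<'E'
def colmask(p,kind):
    f=p['frame']; h=cv2.cvtColor(f,cv2.COLOR_BGR2HSV); H,Sa,V=[h[...,i].astype(int) for i in range(3)]
    if kind=='blue': m=(H>100)&(H<130)&(Sa>120)&(V>50)
    if kind=='white': m=(Sa<45)&(V>75)
    if kind=='green': m=(H>45)&(H<90)&(Sa>60)&(V>60)
    if kind=='orange': m=(H>5)&(H<20)&(Sa>150)&(V>90)
    if kind=='fg': m=V>60
    return m
def comps(m,amin=100,fill=True):
    n,l,st,c=cv2.connectedComponentsWithStats(m.astype(np.uint8),connectivity=4); r=[]
    for i in range(1,n):
        if st[i,4]<amin: continue
        k=(l==i).astype(np.uint8)
        if fill:
            cs,_=cv2.findContours(k,cv2.RETR_EXTERNAL,cv2.CHAIN_APPROX_NONE); k=cv2.drawContours(np.zeros_like(k),cs,-1,1,-1)
        r.append((st[i,:5],k.astype(bool)))
    return r
E
python3 - <<'E'
from h import *
import pickle
P,o=pickle.load(open('v0.pkl','rb'))
for n in P:
    for k in ['blue','white','green','orange','fg']:
        print(n,k,[(int(s[0]),int(s[1]),int(s[0]+s[2]),int(s[1]+s[3]),int(m.sum())) for s,m in comps(colmask(P[n],k)) if m.sum()<9000])
p=P['scene']['frame'];q=P['side']['frame']
cv2.imwrite('pics/crop1.png',np.vstack([np.hstack([cv2.resize(p[145:195,330:400],(400,286),interpolation=2),cv2.resize(p[255:355,120:230],(314,286))]),np.hstack([cv2.resize(q[145:185,195:265],(400,229)),cv2.resize(q[225:290,345:425],(314,229))])]))
E
```

```text
scene blue [(502, 90, 523, 102, 162), (278, 127, 307, 156, 631), (338, 163, 391, 185, 222), (278, 166, 304, 192, 500)]
scene white [(317, 0, 341, 5, 112), (343, 0, 464, 108, 5750), (439, 0, 477, 65, 1435), (500, 0, 560, 108, 3635), (301, 8, 320, 51, 355), (323, 11, 351, 47, 201), (445, 126, 551, 177, 3081), (338, 151, 391, 179, 784), (417, 177, 451, 205, 600), (207, 180, 284, 246, 2029), (378, 208, 395, 231, 181), (475, 226, 560, 420, 8299), (443, 244, 504, 297, 2477), (128, 263, 224, 352, 4975), (301, 266, 330, 300, 443), (256, 303, 309, 383, 3496)]
scene green [(302, 206, 348, 230, 683), (253, 237, 302, 274, 930)]
scene orange [(423, 153, 452, 179, 461), (417, 199, 443, 211, 144), (327, 228, 385, 285, 1199)]
scene fg [(373, 71, 394, 86, 108), (278, 127, 307, 156, 648), (256, 147, 281, 171, 448), (337, 151, 392, 188, 1268), (207, 166, 304, 247, 2586), (302, 206, 348, 230, 683), (301, 208, 395, 301, 1937), (475, 226, 560, 420, 8306), (253, 237, 302, 274, 930), (443, 244, 504, 297, 2510), (128, 263, 224, 352, 5066), (256, 303, 309, 384, 3549)]
side blue [(168, 81, 193, 89, 105), (226, 165, 253, 178, 122), (148, 167, 179, 196, 662), (221, 182, 245, 206, 411)]
side white [(0, 0, 84, 20, 1469), (49, 23, 75, 29, 115), (54, 59, 82, 95, 484), (188, 105, 264, 137, 1488), (277, 138, 296, 155, 283), (349, 147, 379, 172, 662), (204, 151, 252, 180, 677), (303, 161, 322, 179, 186), (359, 192, 380, 215, 260), (410, 193, 444, 239, 1266), (241, 194, 286, 232, 939), (287, 218, 314, 245, 538), (351, 230, 421, 288, 2566)]
side green [(272, 184, 304, 204, 351), (308, 209, 348, 229, 453)]
side orange [(277, 118, 296, 140, 299), (318, 172, 361, 207, 598)]
side fg [(204, 151, 253, 180, 873), (303, 161, 380, 215, 1080), (148, 167, 179, 196, 661), (221, 182, 286, 232, 1358), (272, 184, 304, 204, 351), (174, 187, 199, 211, 438), (410, 193, 444, 239, 1280), (287, 209, 348, 246, 999), (351, 230, 421, 288, 2597)]
```

View pics/crop1.png

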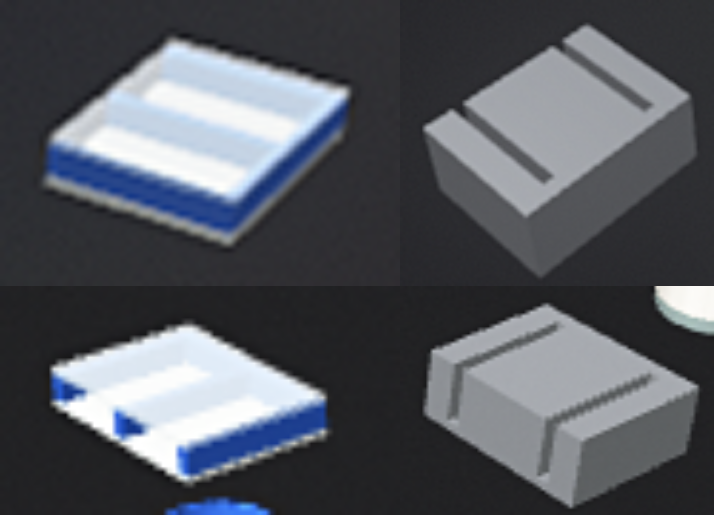

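```bash
cat >> h.py <<'E'
def fitmulti(views,objs,iters=3):
    # objs: list of [parts,q(3),z,yaw]; views (p,mask)
    rois=[]
    for p,m in views:
        ys,xs=np.nonzero(m); rois.append((max(xs.min()-20,0),max(ys.min()-20,0),min(xs.max()+20,560),min(ys.max()+20,420)))
    Bs=[m[r[1]:r[3],r[0]:r[2]].astype(float) for (p,m),r in zip(views,rois)]
    qs=[np.array(o[1],float) for o in objs]
    rend=lambda i,q:[render(p,objs[i][0],q,objs[i][2],roi=r) for (p,m),r in zip(views,rois)]
    for it in range(iters):
        for i in range(len(objs)):
            oth=[np.max([rend(j,qs[j])[k] for j in range(len(objs)) if j!=i] or [np.zeros_like(Bs[k])],axis=0) for k in range(len(views))]
            n=3 if objs[i][3] else 2
            def cost(v):
                q=np.r_[v,[0]*(3-n)]
                return sum(np.abs(np.maximum(a,o)-b).sum()/ (b.sum()) for a,o,b in zip(rend(i,q),oth,Bs))
            sc=[1,.5,.3,.2][min(it,3)]; x=qs[i][:n]
            sim=np.vstack([x]+[x+np.eye(n)[k]*[.008,.008,.15][k]*sc for k in range(n)])
            o=minimize(cost,x,method='Nelder-Mead',options=dict(initial_simplex=sim,xatol=1e-4,fatol=1e-5,maxiter=80)); qs[i][:n]=o.x
    fs=[np.abs(np.max([rend(j,qs[j])[k] for j in range(len(objs))],axis=0)-Bs[k]).sum()/Bs[k].sum() for k in range(len(views))]
    return qs,fs
def pick(m,pts):
    r=np.zeros(m.shape,bool)
    for s,k in comps(m,60):
        for (u,v) in pts:
            if k[int(v)-2:int(v)+3,int(u)-2:int(u)+3].any(): r|=k
    return r
def overlay(p,objs,qs,fn,roi,sc):
    f=p['frame'].copy(); x0,y0,x1,y1=roi
    f=cv2.resize(f[y0:y1,x0:x1],None,fx=sc,fy=sc,interpolation=cv2.INTER_NEAREST)
    for (parts,_,z,_),q in zip(objs,qs):
        c,s=np.cos(q[2]),np.sin(q[2]); Rm=np.array([[c,-s,0],[s,c,0],[0,0,1]])
        for Q in parts:
            h=cv2.convexHull(((proj(p,Q@Rm.T+[q[0],q[1],z])-[x0,y0]+.5)*sc).astype(np.float32)).astype(np.int32)
            cv2.polylines(f,[h],True,(0,0,255),1)
    cv2.imwrite(fn,f)
E
cat > fit0.py <<'E'
from h import *
import pickle
P,o=pickle.load(open('v0.pkl','rb'))
sc,si=P['scene'],P['side']
def v(a,ptsA,b,ptsB): return [(sc,pick(a,ptsA)),(si,pick(b,ptsB))]
W=lambda p:colmask(p,'white')|colmask(p,'blue')
res={}
g=lambda u,z=.02:list(ground(sc,u,z)[:2])+[0]
cs=[[M['cup'],g(u),0,False] for u in [(291,178),(269,194),(245,209),(223,230)]]
vw=v(W(sc),[(291,182),(269,198),(245,213),(223,235)],W(si),[(232,197),(254,209),(273,222),(300,235)])
q,f=fitmulti(vw,cs); res['cups']=(cs,q); print('cups',np.round(q,4)[:,:2].tolist(),f)
for nm,u,w in [('cass0',(326,217),(288,194)),('cass1',(277,254),(327,219))]:
    best=None
    for y in np.arange(0,3.1,.4):
        ob=[[M['cassette'],g(u,.005)[:2]+[y],0,True]]
        q,f=fitmulti(v(colmask(sc,'green'),[(u[0]+dx,u[1]+dy) for dx in range(-20,21,4) for dy in range(-12,13,4)],colmask(si,'green'),[(w[0]+dx,w[1]+dy) for dx in range(-12,13,4) for dy in range(-8,9,4)]),ob,2)
        if best is None or sum(f)<sum(best[2]): best=(ob,q,f)
    res[nm]=best[:2]; print(nm,np.round(best[1],4),best[2])
fgk=lambda p:colmask(p,'fg')
h1,b1,h2,b2=[ground(sc,u,.02)[:2] for u in [(342,267),(305,292),(371,243),(391,213)]]
k=[[M['knife'],list((h+b)/2)+[np.arctan2(*(b-h)[::-1])],0,True] for h,b in((h1,b1),(h2,b2))]
q,f=fitmulti(v(fgk(sc),[(342,267)],fgk(si),[(330,182)]),k,4); res['knives']=(k,q); print('knives',np.round(q,4).tolist(),f)
for nm,u,w,yy in [('rack',(364,170),(228,165),range(0,4)),('block',(177,305),(386,258),range(0,4))]:
    best=None
    for y in np.arange(-3.1,0,.3):
        ob=[[M[nm],g(u)[:2]+[y],0,True]]
        q,f=fitmulti(v(fgk(sc),[u],fgk(si),[w]),ob,2)
        if best is None or sum(f)<sum(best[2]): best=(ob,q,f)
    res[nm]=best[:2]; print(nm,np.round(best[1],4),best[2])
ob=[[M['jar'],g((282,345),.04),0,False]]
q,f=fitmulti(v(fgk(sc),[(282,345)],fgk(si),[(427,215)]),ob,2);print('jar',q,f)
print('bottle',ground(sc,(430,207)),ground(si,(286,158)))
pickle.dump(res,open('r0.pkl','wb'))
allo=[o for r in res.values() for o in r[0]];allq=[x for r in res.values() for x in r[1]]
overlay(sc,allo,allq,'pics/ov_sc.png',(120,120,400,360),2.4); overlay(si,allo,allq,'pics/ov_si.png',(190,140,430,300),3)
E
time python3 fit0.py
```

```text
cups [[0.4119, 0.1253], [0.4199, 0.0401], [0.4227, -0.042], [0.4403, -0.1235]] [np.float64(0.04319615593272882), np.float64(0.042815304087736795)]
cass0 [[0.5528 0.0703 0.317 ]] [np.float64(0.04293629604111045), np.float64(0.07360482654600302)]
cass1 [[ 0.5533 -0.0934  3.0079]] [np.float64(0.03655913978494624), np.float64(0.09469765831277323)]
knives [[0.6681, -0.0903, -1.6336], [0.6762, 0.0755, 1.6512]] [np.float64(0.05610252361140635), np.float64(0.07687363834422659)]
rack [[ 0.509   0.3138 -3.0696]] [np.float64(0.06072245933073545), np.float64(0.04028479662197067)]
block [[ 0.5266 -0.3072 -3.1582]] [np.float64(0.025935301084508026), np.float64(0.020773592455850268)]
jar [array([ 0.7095976 , -0.26981891,  0.        ])] [np.float64(0.09400493925380803), np.float64(0.09465379901960783)]
bottle [0.7096529  0.26746688 0.        ] [0.69947743 0.26928577 0.        ]
real	0m13.144s
user	0m12.119s
sys	0m1.034s
```

View pics/ov_sc.png

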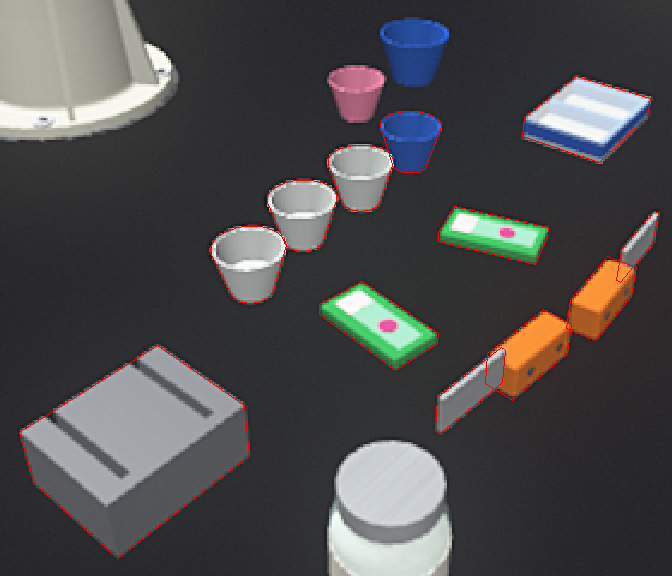

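View pics/ov_si.png

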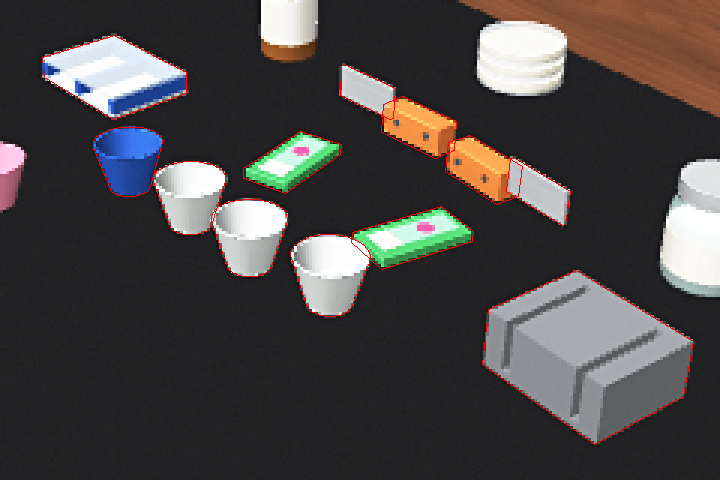

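The fits are tight (overlays match to a pixel). The rack mouth and the slot openings face -x. First move: above knife0 for a wrist look.

```bash
cat > go.py <<'E'
import sys
from h import *
# usage: go.py x y z yaw(tool x axis)
s=sensors.read_state(); E=np.array(s['ee_rot']); p=np.array(s['tool_pos'])
x,y,z,a=map(float,sys.argv[1:5])
T=np.array([[np.cos(a),0,-np.sin(a)],[np.sin(a),0,np.cos(a)],[0,-1,0]])
rv=R.from_matrix(T@E.T).as_rotvec()
print('d cm',np.round((np.array([x,y,z])-p)*100,2),'rot',np.round(rv,4),'pos',np.round(p,4),'yaw',round(float(np.arctan2(E[1,0],E[0,0])),4),'F',np.round(s['ft_force'],1),'op',round(s['opening'],4),'j',np.round(s['joint_pos'],2),'t',round(s['time'],2))
E
python3 go.py .6693 -.072 .16 -1.634
python3 - <<'E'
from h import *
import pickle
P,o=pickle.load(open('v0.pkl','rb')); sc,si=P['scene'],P['side']
for u,w in (((292,132),(164,172)),((268,152),(187,192))):
    print(ground(sc,u,.044),ground(si,w,.044),ground(sc,u,.055),ground(si,w,.055))
E
```

```text
d cm [ 48.83 -67.02  -4.45] rot [-0.     -0.     -1.3402] pos [0.181  0.5982 0.2045] yaw -0.2938 F [-0.6 -1.4 -0.4] op 0.0915 j [ 1.27  0.35  1.63  0.    1.16 -0.  ] t 1.05
[0.26695793 0.31439662 0.044     ] [0.30518279 0.31423779 0.044     ] [0.2827275  0.29392057 0.055     ] [0.29664383 0.29241956 0.055     ]
[0.30070351 0.17079636 0.044     ] [0.3034678  0.17011881 0.044     ] [0.31567891 0.15369982 0.055     ] [0.29496162 0.15105419 0.055     ]
```

Request:
servo_tool --pt "5 -7 0 0 0 -0.14 100" --pt "10 -14 0 0 0 -0.28 100" --pt "15 -20 0 0 0 -0.42 100" --pt "20 -27 0 0 0 -0.56 100" --pt "25 -34 0 0 0 -0.7 100" --pt "30 -40 0 0 0 -0.84 100" --pt "34 -46 -1 0 0 -0.98 100" --pt "38 -52 -2 0 0 -1.1 100" --pt "42 -58 -3 0 0 -1.2 100" --pt "45 -63 -4 0 0 -1.3 100" --pt "48.83 -67.02 -4.45 0 0 -1.34 100" --pt "48.83 -67.02 -4.45 0 0 -1.34 100" --pt "48.83 -67.02 -4.45 0 0 -1.34 100" --pt "48.83 -67.02 -4.45 0 0 -1.34 100" --pt "48.83 -67.02 -4.45 0 0 -1.34 100" --pt "48.83 -67.02 -4.45 0 0 -1.34 100"

```text
time: 2.65
tool_pos: [0.652, -0.0488, 0.1628]
ee_rot: [[-0.063, 0.0, 0.998], [-0.998, 0.0, -0.063], [-0.0, -1.0, 0.0]]
ft_force: [0.3, 0.8, 0.9]
opening: 0.0559
```

```bash
python3 go.py .6693 -.072 .025 -1.634; cat > ovw.py <<'E'
from h import *
import sys
def draw(p,items,fn):
    f=p['frame'].copy()
    for parts,q,z in items:
        c,s=np.cos(q[2]),np.sin(q[2]); Rm=np.array([[c,-s,0],[s,c,0],[0,0,1]])
        for Q in parts:
            W=Q@Rm.T+[q[0],q[1],z]
            if len(Q)==8:
                for i in range(8):
                    for j in range(i):
                        if bin(i^j).count('1')==1:
                            L=W[i]+(W[j]-W[i])*np.linspace(0,1,20)[:,None]
                            cv2.polylines(f,[np.round(proj(p,L)).astype(np.int32)],False,(0,0,255),1)
            else:
                for a in (W[:40],W[40:]): cv2.polylines(f,[np.round(proj(p,a)).astype(np.int32)],True,(0,0,255),1)
    cv2.imwrite(fn,f)
E
python3 - <<'E'
from ovw import *
import pickle
p=cap('wrist'); pickle.dump(p,open('w1.pkl','wb')); r=pickle.load(open('r0.pkl','rb'))
draw(p,[(o[0],q,0) for k in ('knives','cass1','cass0') for o,q in zip(*r[k])],'pics/w1.png')
E
```

```text
d cm [  1.73  -2.32 -13.78] rot [-0.      0.0003  0.0001] pos [ 0.652  -0.0488  0.1628] yaw -1.6341 F [0.3 0.8 0.9] op 0.0559 j [-0.08  0.44  1.61  0.    1.1  -0.01] t 2.65
```

View pics/w1.png

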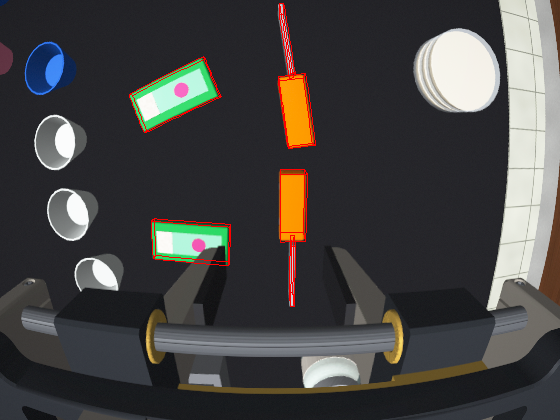

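Wrist view agrees with the fits to about 1 px. In this view image-up is tool -x, so knife1 (blade away from the fingers) suits visual insertion. I'll take knife1 first.

```bash
python3 go.py .6776 .0576 .025 -1.4904
```

```text
d cm [  2.17  11.22 -13.71] rot [0.0028 0.0034 0.1453] pos [ 0.6559 -0.0546  0.1621] yaw -1.6357 F [ 0.9 -4.  -0.5] op 0.0554 j [-0.08  0.44  1.6  -0.    1.1  -0.02] t 2.7
```

Request:
servo_tool --pt "0 0 0 0 0 0 100" --pt "0 0 0 0 0 0 100" --pt "0 0 0 0 0 0 100"

```text
time: 3.0
tool_pos: [0.6503, -0.0457, 0.163]
ee_rot: [[-0.062, -0.0, 0.998], [-0.998, 0.0, -0.062], [-0.0, -1.0, -0.0]]
ft_force: [1.1, 0.3, 0.8]
opening: 0.0557
```

```bash
python3 go.py .6776 .0576 .025 -1.4904
```

```text
d cm [  2.73  10.33 -13.8 ] rot [-0.0003 -0.0005  0.1425] pos [ 0.6503 -0.0457  0.163 ] yaw -1.6329 F [1.1 0.3 0.8] op 0.0557 j [-0.07  0.43  1.61  0.    1.1  -0.01] t 3.0
```

Request:
servo_tool --pt "2 5 0 0 0 0.07 100" --pt "2.73 10.33 0 0 0 0.1425 100" --pt "2.73 10.33 0 0 0 0.1425 100" --pt "2.73 10.33 -4 0 0 0.1425 100" --pt "2.73 10.33 -8 0 0 0.1425 100" --pt "2.73 10.33 -11 0 0 0.1425 100" --pt "2.73 10.33 -12.5 0 0 0.1425 100" --pt "2.73 10.33 -13.8 0 0 0.1425 100" --pt "2.73 10.33 -13.8 0 0 0.1425 100" --pt "2.73 10.33 -13.8 0 0 0.1425 255" --pt "2.73 10.33 -13.8 0 0 0.1425 255" --pt "2.73 10.33 -13.8 0 0 0.1425 255" --pt "2.73 10.33 -13.8 0 0 0.1425 255" --pt "2.73 10.33 -13.8 0 0 0.1425 255" --pt "2.73 10.33 -13.8 0 0 0.1425 255" --pt "2.73 10.33 -13.8 0 0 0.1425 255"

```text
time: 4.6
tool_pos: [0.6783, 0.0565, 0.0249]
ee_rot: [[0.079, 0.0, 0.997], [-0.997, -0.0, 0.079], [0.0, -1.0, 0.0]]
ft_force: [-0.3, 0.1, -0.4]
opening: 0.0021
```

```bash
python3 go.py .6776 .0576 .025 -1.4904
python3 - <<'E'
from ovw import *
import pickle
r=pickle.load(open('r0.pkl','rb'))
p=cap('wrist'); q=r['knives'][1][1]; draw(p,[(M['knife'],q,0)],'pics/w2.png')
E
```

```text
d cm [-0.07  0.11  0.01] rot [0.     0.     0.0009] pos [0.6783 0.0565 0.0249] yaw -1.4913 F [-0.3  0.1 -0.4] op 0.0021 j [ 0.08  0.63  1.63 -0.    0.89  0.  ] t 4.6
```

View pics/w2.png

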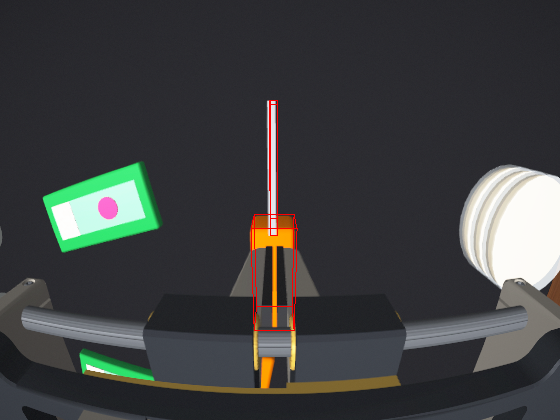

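The opening reads 2 mm where a 26 mm handle should be. I'll lift slightly and look.

Request:
servo_tool --pt "0 0 1 0 0 0 255" --pt "0 0 3 0 0 0 255" --pt "0 0 5 0 0 0 255" --pt "0 0 5 0 0 0 255"

```text
time: 5.05
tool_pos: [0.6805, 0.0567, 0.0784]
ee_rot: [[0.079, 0.005, 0.997], [-0.997, 0.0, 0.079], [-0.0, -1.0, 0.005]]
ft_force: [-0.0, -0.7, 0.3]
opening: 0.0004
```

```bash
python3 go.py .6776 .0576 .025 -1.4904
python3 - <<'E'
from ovw import *
import pickle
p=cap('wrist'); cv2.imwrite('pics/w3.png',p['frame'])
p=cap('side'); cv2.imwrite('pics/s3.png',cv2.resize(p['frame'][100:250,230:430],(800,600)))
E
```

```text
d cm [-0.29  0.09 -5.34] rot [-0.0004  0.0051  0.0009] pos [0.6805 0.0567 0.0784] yaw -1.4913 F [-0.  -0.7  0.3] op 0.0004 j [0.08 0.57 1.6  0.   0.97 0.  ] t 5.05
```

View pics/w3.png

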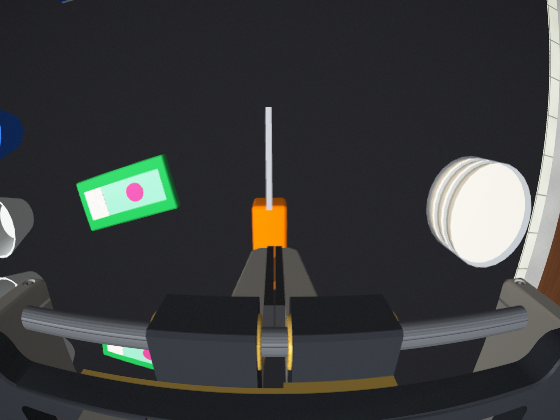

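View pics/s3.png

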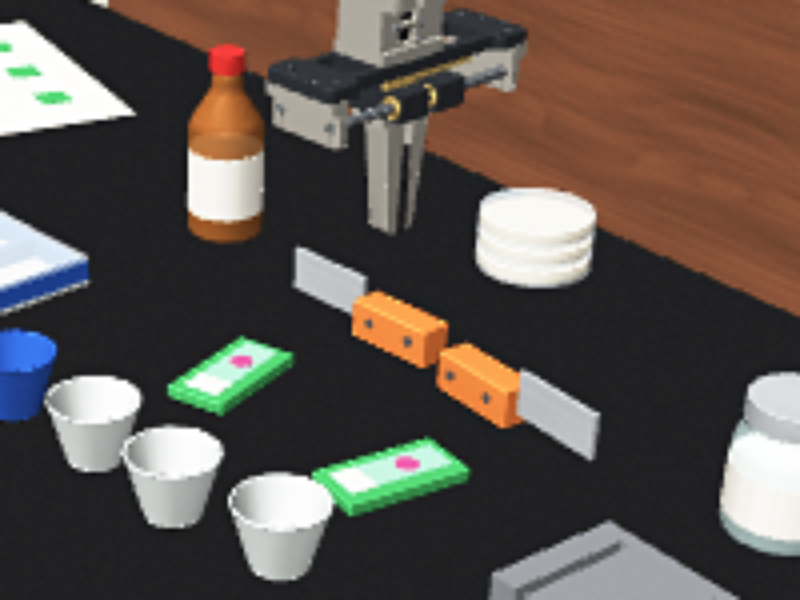

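```bash
python3 - <<'E'
from ovw import *
s=sensors.read_state();tp=np.array(s['tool_pos']);print(tp)
for n in ('side','scene'):
    p=cap(n)
    for d in (0,-.022):
        uv=proj(p,tp+[0,0,d])[0]; print(n,d,uv)
        cv2.circle(p['frame'],tuple(int(v) for v in uv),2,(0,0,255),-1)
    if n=='side': cv2.imwrite('pics/s4.png',cv2.resize(p['frame'][100:250,230:430],(800,600)))
    else: cv2.imwrite('pics/c4.png',cv2.resize(p['frame'][150:300,300:500],(800,600)))
E
```

```text
[0.67860462 0.05648665 0.07542239]
side 0 [326.39966442 160.48882643]
side -0.022 [325.97158088 167.62429783]
scene 0 [378.49435558 214.55007783]
scene -0.022 [376.81924153 223.93912471]
```

View pics/s4.png

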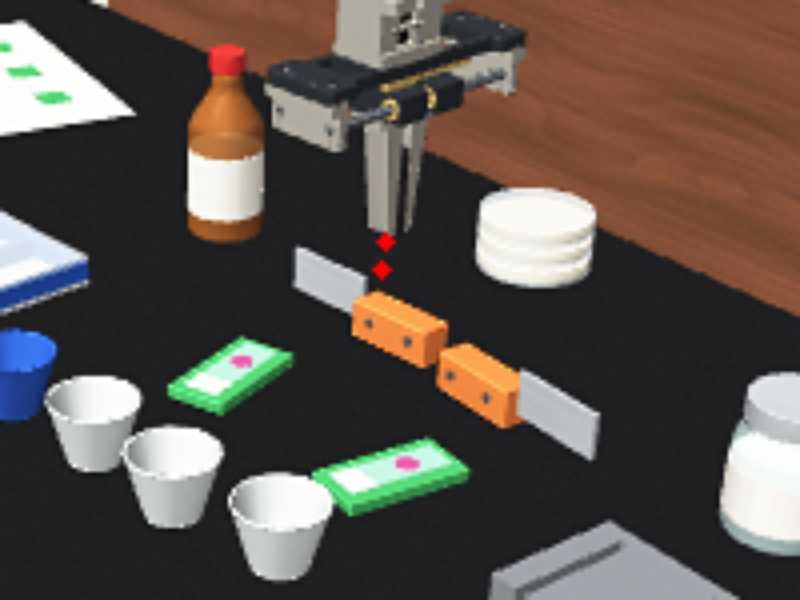

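View pics/c4.png

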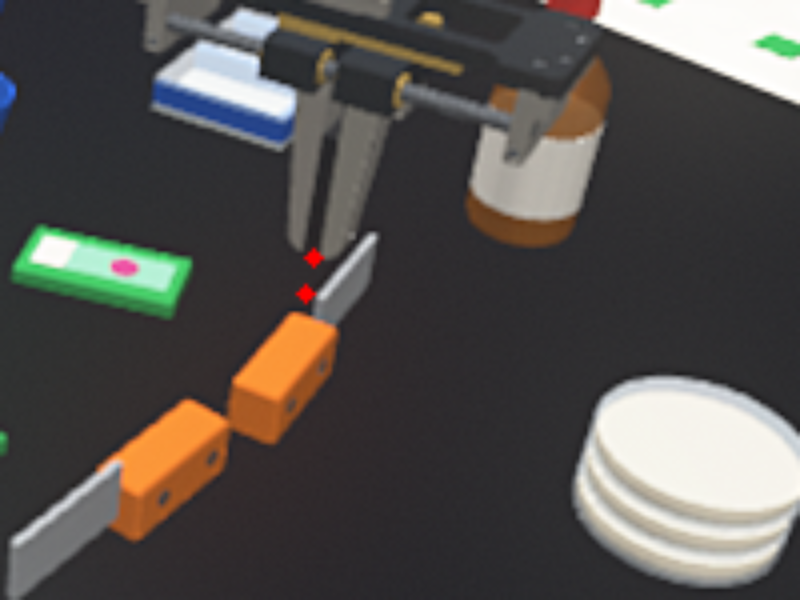

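```bash
python3 - <<'E'
from ovw import *
s=sensors.read_state();tp=np.array(s['tool_pos']);print(tp, s['joint_pos'],s['opening'],env.nose_length,[a for a in dir(env) if a[0]!='_'])
a=cap('side');b=cap('scene')
f=lambda X:np.r_[proj(a,X)[0]-[327,158.5],proj(b,X)[0]-[379.5,212.5]]
o=least_squares(f,tp);print(o.x,o.fun)
w=cap('wrist')
for d in (.022,.003,0,-.01): print(d,proj(w,tp+[0,0,-d]))
E
```

```text
[0.67765947 0.05644504 0.07409033] [8.08898989e-02 5.70140856e-01 1.60404187e+00 1.45310640e-05
 9.68624627e-01 1.36269138e-03] 0.00029720932402619573 0.022 ['IKError', 'nose_length']
[0.68007598 0.05601175 0.08111586] [ 0.02149857  0.05344253  0.01255679 -0.03686761]
0.022 [[274.74515717 243.03506048]]
0.003 [[274.7105594  254.08985088]]
0 [[274.7044689  256.01782018]]
-0.01 [[274.68272653 262.85743853]]
```

```bash
python3 - <<'E'
from ovw import *
s=sensors.read_state();tp=np.array(s['tool_pos']);E=np.array(s['ee_rot'])
w=cap('wrist')
for y in (.022,-.007,-.03):
  for x in (-.02,-.010,0.010):
   for z in (.005,.02,.028+.018): print(y,x,z,proj(w,tp+E@[x,y,z])[0].round(1))
cv2.imwrite('pics/w5.png',cv2.resize(w['frame'][230:380,200:350],(800,600),interpolation=cv2.INTER_NEAREST))
E
```

```text
0.022 -0.02 0.005 [282.3 213.8]
0.022 -0.02 0.02 [305.5 213.9]
0.022 -0.02 0.046 [344.8 213.9]
0.022 -0.01 0.005 [282.2 228.6]
0.022 -0.01 0.02 [305.1 228.6]
0.022 -0.01 0.046 [343.9 228.4]
0.022 0.01 0.005 [281.9 256.8]
0.022 0.01 0.02 [304.1 256.7]
0.022 0.01 0.046 [341.9 256.2]
-0.007 -0.02 0.005 [283.5 227.8]
-0.007 -0.02 0.02 [310.2 227.7]
-0.007 -0.02 0.046 [355.2 227.5]
-0.007 -0.01 0.005 [283.3 244.5]
-0.007 -0.01 0.02 [309.6 244.4]
-0.007 -0.01 0.046 [353.9 243.9]
-0.007 0.01 0.005 [283. 276.]
-0.007 0.01 0.02 [308.3 275.8]
-0.007 0.01 0.046 [351.  274.9]
-0.03 -0.02 0.005 [284.7 242.2]
-0.03 -0.02 0.02 [315.  242.1]
-0.03 -0.02 0.046 [365.7 241.6]
-0.03 -0.01 0.005 [284.5 260.8]
-0.03 -0.01 0.02 [314.2 260.6]
-0.03 -0.01 0.046 [363.9 259.7]
-0.03 0.01 0.005 [284.  295.3]
-0.03 0.01 0.02 [312.3 295. ]
-0.03 0.01 0.046 [360.  293.5]
```

View pics/w5.png

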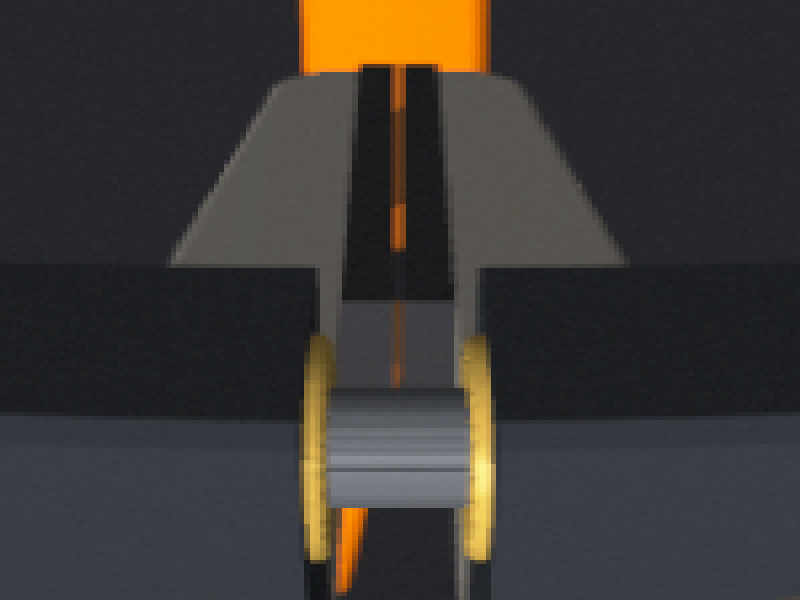

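The fingertips sit about 8 mm behind the reported TCP, not 22 mm ahead. The fixed cameras and the wrist view agree on this. So I closed above the handle and nothing moved. I'll check the fingertip height with a gentle bench touch.

```bash
python3 go.py .622 .012 .005 -1.4904
```

```text
d cm [-5.58 -4.44 -6.9 ] rot [ 0.0001 -0.0014  0.001 ] pos [0.6778 0.0564 0.074 ] yaw -1.4914 F [ 0.  -0.5 -0.3] op 0.0002 j [0.08 0.57 1.6  0.   0.97 0.  ] t 5.45
```

Request:
servo_tool --pt "-3 -2.4 0 0 0 0 255" --pt "-5.58 -4.44 0 0 0 0 255" --pt "-5.58 -4.44 -3 0 0 0 255" --pt "-5.58 -4.44 -5 0 0 0 255" --pt "-5.58 -4.44 -6.5 0 0 0 255" --pt "-5.58 -4.44 -7 0 0 0 255" --pt "-5.58 -4.44 -7 0 0 0 255" --pt "-5.58 -4.44 -7.2 0 0 0 255" --pt "-5.58 -4.44 -7.2 0 0 0 255"

```text
time: 6.35
tool_pos: [0.6231, 0.0122, 0.0035]
ee_rot: [[0.08, 0.001, 0.997], [-0.997, 0.0, 0.08], [0.0, -1.0, 0.001]]
ft_force: [-0.8, 0.6, 0.3]
opening: 0.0002
```

```bash
python3 - <<'E'
from ovw import *
a=cap('side');cv2.imwrite('pics/s6.png',cv2.resize(a['frame'][120:220,250:400],(800,533)))
E
```

```text
(no output)
```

View pics/s6.png

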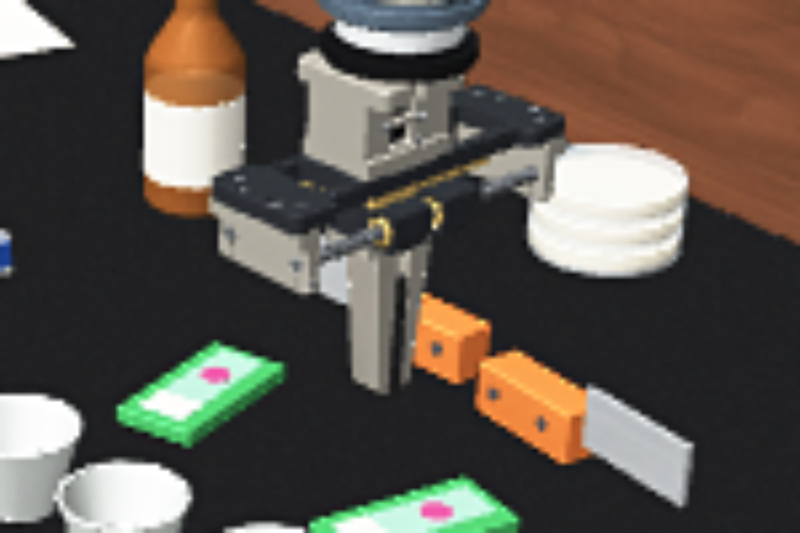

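TCP is 3.5 mm above the bench with no contact, so the offset is real. I'll keep lowering.

Request:
servo_tool --pt "0 0 -0.2 0 0 0 255" --pt "0 0 -0.4 0 0 0 255" --pt "0 0 -0.6 0 0 0 255" --pt "0 0 -0.6 0 0 0 255"

```text
time: 6.8
tool_pos: [0.6223, 0.0121, -0.0034]
ee_rot: [[0.079, -0.0, 0.997], [-0.997, -0.0, 0.079], [-0.0, -1.0, -0.0]]
ft_force: [0.5, -0.1, -0.4]
opening: 0.0005
```

Request:
servo_tool --pt "0 0 -0.1 0 0 0 255" --pt "0 0 -0.2 0 0 0 255" --pt "0 0 -0.3 0 0 0 255" --pt "0 0 -0.3 0 0 0 255"

```text
time: 7.2
tool_pos: [0.6224, 0.0121, -0.0062]
ee_rot: [[0.079, -0.0, 0.997], [-0.997, 0.0, 0.079], [-0.0, -1.0, -0.0]]
ft_force: [0.4, -0.1, -0.4]
opening: 0.0003
```

Request:
servo_tool --pt "0 0 -0.1 0 0 0 255" --pt "0 0 -0.2 0 0 0 255" --pt "0 0 -0.2 0 0 0 255"

```text
time: 7.5
tool_pos: [0.6224, 0.0121, -0.0083]
ee_rot: [[0.079, -0.0, 0.997], [-0.997, -0.0, 0.079], [-0.0, -1.0, -0.0]]
ft_force: [-0.0, 0.2, -0.8]
opening: 0.0007
```

Request:
servo_tool --pt "0 0 -0.1 0 0 0 255" --pt "0 0 -0.2 0 0 0 255" --pt "0 0 -0.2 0 0 0 255"

```text
time: 7.8
tool_pos: [0.6226, 0.0121, -0.0097]
ee_rot: [[0.079, 0.0, 0.997], [-0.997, -0.0, 0.079], [0.0, -1.0, 0.0]]
ft_force: [-1.7, -0.5, 5.8]
opening: 0.0004
```

Contact at TCP z ≈ -9.5 mm, so fingertip z = TCP z + 9.5 mm. I'll use that from here on. Grasping knife1.

```bash
python3 go.py .6776 .0576 -.006 -1.4904
```

```text
d cm [5.5  4.55 0.37] rot [0.     0.0001 0.0009] pos [ 0.6226  0.0121 -0.0097] yaw -1.4913 F [-1.7 -0.5  5.8] op 0.0004 j [ 0.02  0.61  1.77 -0.    0.76 -0.06] t 7.8
```

Request:
servo_tool --pt "0 0 3 0 0 0 255" --pt "0 0 7 0 0 0 100" --pt "3 2.5 7 0 0 0 100" --pt "5.5 4.55 7 0 0 0 100" --pt "5.5 4.55 7 0 0 0 100" --pt "5.5 4.55 7 0 0 0 100" --pt "5.5 4.55 4 0 0 0 100" --pt "5.5 4.55 1.5 0 0 0 100" --pt "5.5 4.55 0.4 0 0 0 100" --pt "5.5 4.55 0.4 0 0 0 100" --pt "5.5 4.55 0.4 0 0 0 255" --pt "5.5 4.55 0.4 0 0 0 255" --pt "5.5 4.55 0.4 0 0 0 255" --pt "5.5 4.55 0.4 0 0 0 255" --pt "5.5 4.55 0.4 0 0 0 255"

```text
time: 9.3
tool_pos: [0.6778, 0.0576, -0.0054]
ee_rot: [[0.079, 0.001, 0.997], [-0.997, 0.0, 0.079], [0.0, -1.0, 0.001]]
ft_force: [-0.9, 0.1, 3.7]
opening: 0.0259
```

```bash
python3 - <<'E'
from ovw import *
import pickle
P,o=pickle.load(open('v0.pkl','rb')); r=pickle.load(open('r0.pkl','rb'))
qb=r['block'][1][0].copy(); qb[2]+=np.pi; qr=r['rack'][1][0].copy(); qr[2]+=np.pi
print(qb,qr)
# slot pixel picks overlay
for n,roi in (('scene',(120,255,230,355)),('side',(345,225,425,290))):
    p=P[n]
    items=[]
    f=p['frame'].copy(); x0,y0,x1,y1=roi; sc=7
    f=cv2.resize(f[y0:y1,x0:x1],None,fx=sc,fy=sc,interpolation=cv2.INTER_CUBIC)
    c,s=np.cos(qb[2]),np.sin(qb[2]);Rm=np.array([[c,-s,0],[s,c,0],[0,0,1]])
    for y0_ in (-.0275,.0275,-.03,.03):
        L=np.array([[-.045,y0_,.048],[.035,y0_,.048]])@Rm.T+[qb[0],qb[1],0]
        uv=((proj(p,L)-[x0,y0]+.5)*sc).astype(int); cv2.line(f,tuple(map(int,uv[0])),tuple(map(int,uv[1])),(0,0,255) if abs(y0_)<.029 else (0,255,0),1)
    cv2.imwrite(f'pics/slot_{n}.png',cv2.resize(f,None,fx=.8,fy=.8) )
E
```

```text
[ 0.52658519 -0.30723705 -0.01659812] [0.50904595 0.3137646  0.071956  ]
```

View pics/slot_scene.png

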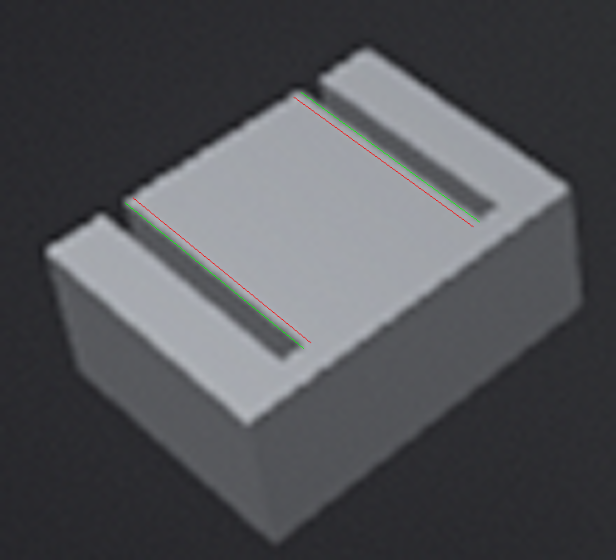

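View pics/slot_side.png

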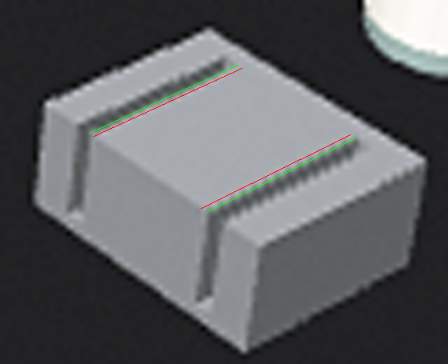

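Knife1 gripped (opening 25.9 mm matches the handle). Carrying it to a staging point in front of the block.

```bash
python3 go.py .379 -.2708 .10 -3.1582
```

```text
d cm [-29.88 -32.84  10.54] rot [ 6.000e-04  5.000e-04 -1.667e+00] pos [ 0.6778  0.0576 -0.0054] yaw -1.4912 F [-0.9  0.1  3.7] op 0.0259 j [ 0.08  0.67  1.64 -0.    0.83  0.  ] t 9.3
```

Request:
servo_tool --pt "0 0 4 0 0 0 255" --pt "0 0 8 0 0 0 255" --pt "0 0 10.5 0 0 -0.1 255" --pt "-3 -3 10.5 0 0 -0.24 255" --pt "-5 -6 10.5 0 0 -0.38 255" --pt "-8 -9 10.5 0 0 -0.52 255" --pt "-11 -12 10.5 0 0 -0.66 255" --pt "-14 -15 10.5 0 0 -0.8 255" --pt "-17 -18 10.5 0 0 -0.94 255" --pt "-20 -21 10.5 0 0 -1.08 255" --pt "-23 -24 10.5 0 0 -1.22 255" --pt "-25 -27 10.5 0 0 -1.36 255" --pt "-27 -30 10.5 0 0 -1.5 255" --pt "-29.9 -32.8 10.5 0 0 -1.6 255" --pt "-29.9 -32.8 10.5 0 0 -1.667 255" --pt "-29.9 -32.8 10.5 0 0 -1.667 255" --pt "-29.9 -32.8 10.5 0 0 -1.667 255" --pt "-29.9 -32.8 10.5 0 0 -1.667 255" --pt "-29.9 -32.8 10.5 0 0 -1.667 255" --pt "-29.9 -32.8 10.5 0 0 -1.667 255"

```text
time: 11.3
tool_pos: [0.3789, -0.27, 0.0989]
ee_rot: [[-1.0, -0.0, -0.015], [0.015, 0.0, -1.0], [0.0, -1.0, -0.0]]
ft_force: [-0.1, 0.3, -1.8]
opening: 0.0258
```

```bash
python3 go.py .379 -.2708 .10 -3.1582;  python3 - <<'E'
from ovw import *
import pickle
w=cap('wrist'); pickle.dump(w,open('w7.pkl','wb'))
q=[.5266,-.3072,-.0166]
draw(w,[(M['block'],q,0),([box(-.045,.035,.0305,.0375,.048,.048),box(-.045,.035,-.0375,-.0305,.048,.048)],q,0)],'pics/w7.png')
E
```

```text
d cm [ 0.01 -0.08  0.11] rot [-0.     -0.     -0.0016] pos [ 0.3789 -0.27    0.0989] yaw 3.1266 F [-0.1  0.3 -1.8] op 0.0258 j [-0.62  0.25  2.06  0.    0.83  0.96] t 11.3
```

View pics/w7.png

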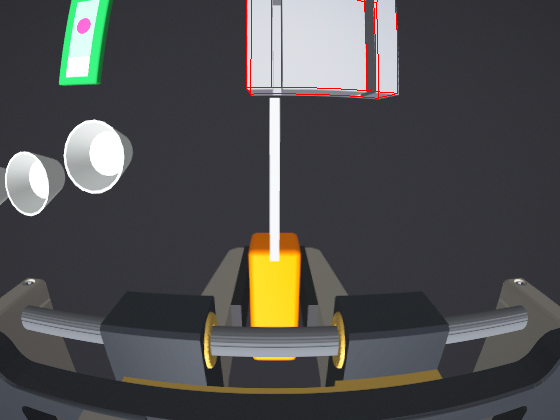

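```bash
python3 - <<'E'
from ovw import *
import pickle
w=pickle.load(open('w7.pkl','rb'))
f=w['frame']; cv2.imwrite('pics/w7z.png',cv2.resize(f[0:130,240:410],None,fx=4.5,fy=4.5,interpolation=cv2.INTER_CUBIC))
g=f.astype(int).sum(2)
for r in (10,30,50,70,80): print(r,'A',g[r,266:292].tolist()); print(' B',g[r,358:386].tolist())
E
```

```text
10 A [660, 659, 660, 660, 658, 660, 457, 660, 659, 658, 659, 663, 660, 660, 612, 370, 549, 660, 659, 662, 661, 659, 658, 655, 658, 659]
 B [642, 642, 645, 642, 643, 643, 457, 234, 234, 239, 231, 233, 234, 232, 237, 431, 638, 635, 637, 637, 636, 638, 634, 636, 634, 634, 635, 633]
30 A [668, 668, 668, 668, 667, 666, 576, 666, 665, 667, 665, 665, 667, 665, 653, 419, 460, 666, 667, 667, 666, 667, 666, 667, 667, 663]
 B [651, 651, 652, 650, 647, 650, 650, 433, 242, 242, 238, 237, 236, 239, 235, 234, 442, 646, 646, 643, 644, 644, 644, 644, 643, 642, 641, 641]
50 A [671, 671, 671, 671, 671, 666, 589, 670, 669, 669, 670, 670, 671, 671, 670, 456, 415, 670, 670, 670, 670, 669, 669, 672, 671, 669]
 B [658, 659, 657, 655, 655, 654, 655, 647, 248, 238, 239, 242, 240, 237, 241, 238, 240, 571, 651, 651, 650, 647, 652, 646, 649, 650, 649, 650]
70 A [676, 672, 673, 675, 673, 673, 657, 612, 672, 673, 673, 674, 675, 674, 673, 418, 352, 673, 673, 674, 672, 673, 672, 671, 672, 672]
 B [658, 662, 659, 659, 658, 658, 657, 659, 374, 240, 247, 246, 245, 244, 244, 245, 242, 525, 653, 655, 657, 655, 654, 653, 654, 653, 652, 651]
80 A [675, 675, 674, 675, 674, 672, 657, 612, 673, 674, 674, 673, 674, 675, 673, 446, 357, 661, 675, 671, 675, 675, 674, 672, 671, 673]
 B [661, 660, 661, 660, 660, 659, 660, 660, 391, 244, 242, 244, 243, 244, 246, 243, 246, 483, 656, 657, 658, 655, 655, 654, 656, 655, 655, 655]
```

View pics/w7z.png

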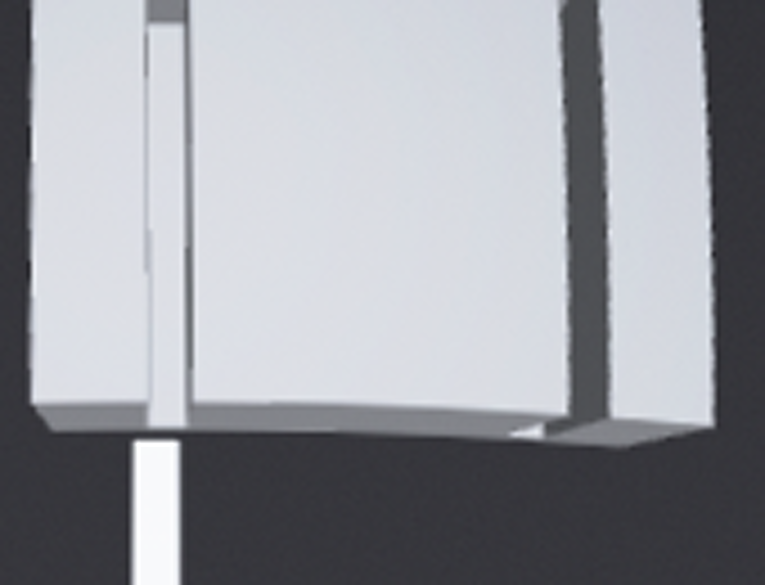

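```bash
python3 - <<'E'
from ovw import *
import pickle
w=pickle.load(open('w7.pkl','rb'))
print(w['tp'])
for r,l,ri,l2,r2 in ((30,272,282.4,365.0,373.9),(50,272.1,282.5,365.6,374.9),(70,272.8,282.6,366.0,375.1),(80,272.9,282.8,366.1,375.2)):
    A=[ground(w,(c,r),.048)[:2] for c in (l,ri,l2,r2)]
    print(r,np.round(A,4).tolist(),'cA',np.round((A[0]+A[1])/2,4),'cB',np.round((A[2]+A[3])/2,4))
E
```

```text
[ 0.37886797 -0.26998716  0.09886186]
30 [[0.5243, -0.2706], [0.5242, -0.2778], [0.5269, -0.3376], [0.5276, -0.3444]] cA [ 0.5243 -0.2742] cB [ 0.5273 -0.341 ]
50 [[0.5091, -0.2704], [0.509, -0.2777], [0.5113, -0.3374], [0.5119, -0.3445]] cA [ 0.5091 -0.274 ] cB [ 0.5116 -0.341 ]
70 [[0.4943, -0.2707], [0.4943, -0.2775], [0.4961, -0.3373], [0.4966, -0.3442]] cA [ 0.4943 -0.2741] cB [ 0.4964 -0.3408]
80 [[0.4871, -0.2706], [0.487, -0.2775], [0.4887, -0.3372], [0.4891, -0.3441]] cA [ 0.487  -0.2741] cB [ 0.4889 -0.3407]
```

```bash
python3 - <<'E'
from ovw import *
import pickle
w=pickle.load(open('w7.pkl','rb'))
g=w['frame'].astype(float).sum(2)
for r in (105,130,160,190,220,250):
    row=g[r,262:290]; 
    if r<235: m=row-row.min()
    else: m=None
    if m is not None:
        t=m.max()/2; ix=np.nonzero(m>t)[0]; a,b=ix[0],ix[-1]
        l=a-(m[a]-t)/(m[a]-m[a-1]); ri=b+(m[b]-t)/(m[b]-m[b+1]); c=262+(l+ri)/2
        for z in (.144,): 
            X=ground(w,(c,r),z); T=w['ee'].T@(X-w['tp']); print(r,round(c,2),round(ri-l,2),X.round(4),T.round(4), 'w mm',np.linalg.norm(ground(w,(262+l,r),z)-ground(w,(262+ri,r),z))*1e3)
# predicted blade outline
E
```

```text
105 274.29 10.34 [ 0.4632 -0.2711  0.144 ] [-0.0843 -0.0451 -0.0001] w mm 4.2089057442385425
130 274.2 10.64 [ 0.4528 -0.271   0.144 ] [-0.0739 -0.0451 -0.0001] w mm 4.3558799085465365
160 274.25 10.36 [ 0.4403 -0.2708  0.144 ] [-0.0615 -0.0451 -0.0001] w mm 4.292405286371462
190 274.21 10.42 [ 0.4276 -0.2706  0.144 ] [-0.0487 -0.0451 -0.0001] w mm 4.396462536770381
220 274.13 10.28 [ 0.4144 -0.2703  0.144 ] [-0.0355 -0.0451 -0.0002] w mm 4.442363855249855
```

Blade lies on the tool axis to 0.1 mm, and the slot1 centreline is at y≈-0.2741. Lower at staging, aligned, and recheck.

Request:
servo_tool --pt "0 -0.26 -3 0 0 0.003 255" --pt "0 -0.26 -6 0 0 0.003 255" --pt "0 -0.26 -8.5 0 0 0.003 255" --pt "0 -0.26 -9.8 0 0 0.003 255" --pt "0 -0.26 -10.3 0 0 0.003 255" --pt "0 -0.26 -10.3 0 0 0.003 255" --pt "0 -0.26 -10.3 0 0 0.003 255" --pt "0 -0.26 -10.3 0 0 0.003 255"

```text
time: 12.15
tool_pos: [0.3791, -0.2734, -0.0034]
ee_rot: [[-1.0, 0.001, -0.014], [0.014, -0.001, -1.0], [-0.001, -1.0, 0.001]]
ft_force: [-0.5, 0.1, -0.8]
opening: 0.0256
```

```bash
python3 go.py .379 -.2726 -.004 3.1296;  python3 - <<'E'
from ovw import *
import pickle
w=cap('wrist'); pickle.dump(w,open('w8.pkl','wb'))
cv2.imwrite('pics/w8.png',cv2.resize(w['frame'][0:240,190:400],None,fx=3,fy=2.5,interpolation=cv2.INTER_CUBIC))
E
```

```text
d cm [-0.01  0.08 -0.06] rot [0.0008 0.0011 0.0016] pos [ 0.3791 -0.2734 -0.0034] yaw 3.128 F [-0.5  0.1 -0.8] op 0.0256 j [-0.63  0.44  2.11  0.    0.59  0.96] t 12.15
```

View pics/w8.png

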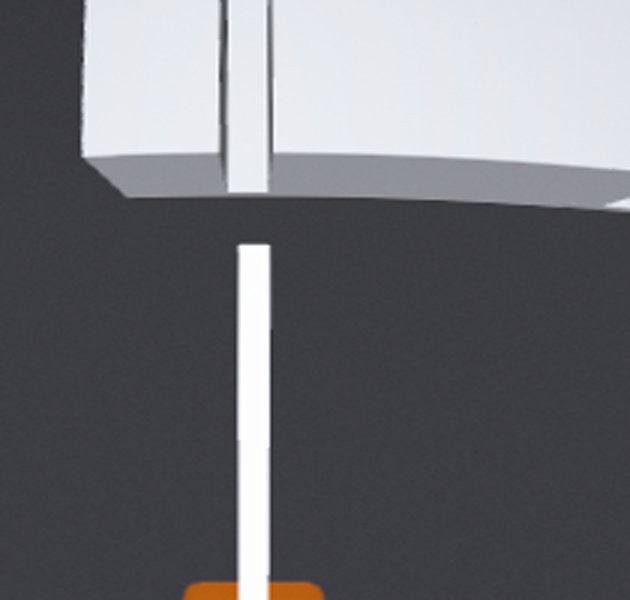

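```bash
python3 - <<'E'
from ovw import *
import pickle
w=pickle.load(open('w8.pkl','rb'))
g=w['frame'].astype(int).sum(2)
for r in (5,20,35,50): print(r,g[r,258:286].tolist())
for r in (105,150,200): print(r,g[r,264:286].tolist())
s=sensors.read_state();print(s['tool_pos'])
E
```

```text
5 [700, 698, 699, 701, 677, 462, 242, 353, 699, 699, 701, 699, 701, 699, 699, 700, 701, 700, 701, 700, 696, 363, 432, 669, 699, 701, 700, 701]
20 [705, 704, 705, 704, 706, 392, 244, 352, 705, 705, 707, 705, 706, 705, 706, 705, 706, 706, 704, 706, 705, 379, 375, 662, 706, 705, 705, 703]
35 [708, 708, 708, 708, 708, 362, 243, 420, 672, 708, 709, 709, 709, 708, 708, 708, 708, 708, 708, 710, 709, 419, 328, 708, 709, 709, 709, 709]
50 [711, 711, 711, 711, 687, 442, 249, 401, 661, 711, 711, 711, 713, 711, 710, 712, 711, 712, 711, 712, 711, 472, 280, 711, 711, 712, 711, 711]
105 [190, 189, 187, 190, 191, 469, 760, 760, 760, 760, 760, 760, 760, 760, 760, 682, 282, 190, 187, 190, 192, 192]
150 [191, 193, 192, 193, 194, 580, 760, 760, 760, 760, 760, 760, 760, 760, 760, 703, 195, 191, 192, 190, 192, 191]
200 [192, 194, 193, 190, 191, 510, 743, 760, 760, 760, 760, 760, 760, 760, 753, 619, 190, 190, 192, 194, 190, 194]
[ 0.3789812  -0.27333402 -0.00346534]
```

```bash
python3 - <<'E'
from ovw import *
import pickle
w=pickle.load(open('w8.pkl','rb')); T=lambda X:w['ee'].T@(X-w['tp'])
for r,l,ri in ((5,262.9,280.6),(20,262.6,280.6),(35,262.6,280.5),(50,262.9,280.4)):
    a,b=[ground(w,(c,r),.048) for c in (l,ri)]; print(r,((a+b)/2).round(4),np.linalg.norm(a-b).round(4),T((a+b)/2).round(4))
for r,l,ri in ((105,268.5,279.9),(150,268.3,279.4),(200,268.4,279.3)):
    a,b=[ground(w,(c,r),.0435) for c in (l,ri)]; print(r,((a+b)/2).round(4),np.linalg.norm(a-b).round(4),T((a+b)/2).round(4))
E
```

```text
5 [ 0.5047 -0.2739  0.048 ] 0.007 [-0.1257 -0.0513 -0.0011]
20 [ 0.498  -0.2738  0.048 ] 0.0071 [-0.119  -0.0513 -0.0012]
35 [ 0.4915 -0.2737  0.048 ] 0.007 [-0.1125 -0.0513 -0.0012]
50 [ 0.4852 -0.2736  0.048 ] 0.0068 [-0.1062 -0.0513 -0.0012]
105 [ 0.4632 -0.2743  0.0435] 0.0046 [-0.0842 -0.0468 -0.0002]
150 [ 0.4448 -0.2739  0.0435] 0.0045 [-0.0658 -0.0469 -0.0003]
200 [ 0.4238 -0.2736  0.0435] 0.0046 [-0.0448 -0.0469 -0.0003]
```

Request:
servo_tool --pt "0 0.1 0 0 0 0 255" --pt "0 0.1 0 0 0 0 255" --pt "1 0.09 0 0 0 0 255" --pt "2 0.07 0 0 0 0 255" --pt "3 0.06 0 0 0 0 255" --pt "3 0.06 0 0 0 0 255" --pt "3 0.06 0 0 0 0 255"

```text
time: 12.9
tool_pos: [0.4087, -0.2722, -0.0043]
ee_rot: [[-1.0, -0.0, -0.013], [0.013, 0.0, -1.0], [0.0, -1.0, -0.0]]
ft_force: [-0.3, -0.2, -1.0]
opening: 0.0257
```

```bash
python3 go.py .464 -.2737 -.004 3.128;  python3 - <<'E'
from ovw import *
w=cap('wrist')
cv2.imwrite('pics/w9.png',cv2.resize(w['frame'][0:240,190:400],None,fx=3,fy=2.5,interpolation=cv2.INTER_CUBIC))
E
```

```text
d cm [ 5.53 -0.15  0.03] rot [-0.0002 -0.0003 -0.0006] pos [ 0.4087 -0.2722 -0.0043] yaw 3.1286 F [-0.3 -0.2 -1. ] op 0.0257 j [-0.59  0.46  2.06 -0.    0.62  0.99] t 12.9
```

View pics/w9.png

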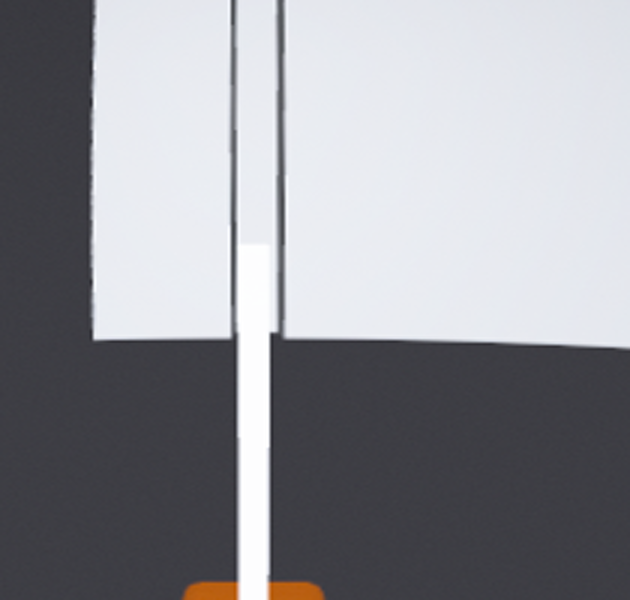

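Blade tip is inside the slot, about 0.6 mm off-centre. Correcting and sliding in.

Request:
servo_tool --pt "0 -0.06 0 0 0 0 255" --pt "1 -0.07 0 0 0 0 255" --pt "2 -0.08 0 0 0 0 255" --pt "3 -0.1 0 0 0 0 255" --pt "4 -0.11 0 0 0 0 255" --pt "4.7 -0.12 0 0 0 0 255" --pt "5.1 -0.12 0 0 0 0 255" --pt "5.1 -0.12 0 0 0 0 255" --pt "5.1 -0.12 0 0 0 0 255"

```text
time: 13.85
tool_pos: [0.4592, -0.2734, -0.0042]
ee_rot: [[-1.0, -0.001, -0.014], [0.014, 0.0, -1.0], [0.001, -1.0, -0.0]]
ft_force: [0.4, 0.1, -2.3]
opening: 0.0263
```

```bash
python3 go.py .464 -.2737 -.004 3.128;  python3 - <<'E'
from ovw import *
w=cap('wrist')
cv2.imwrite('pics/w10.png',cv2.resize(w['frame'][0:280,190:400],None,fx=3,fy=2.1,interpolation=cv2.INTER_CUBIC))
E
```

```text
d cm [ 0.48 -0.03  0.02] rot [-0.0003 -0.0005 -0.    ] pos [ 0.4592 -0.2734 -0.0042] yaw 3.128 F [ 0.4  0.1 -2.3] op 0.0263 j [-0.54  0.51  1.97 -0.    0.66  1.04] t 13.85
```

View pics/w10.png

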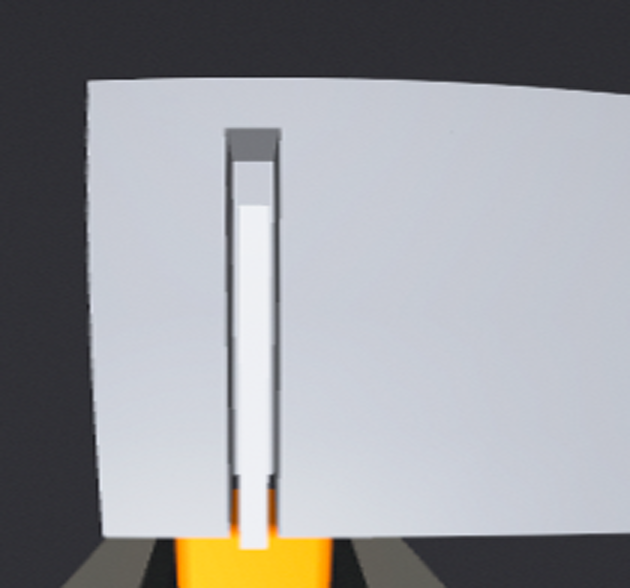

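Request:
servo_tool --pt "0.2 0 0 0 0 0 255" --pt "0.35 0 0 0 0 0 255" --pt "0.35 0 0 0 0 0 255"

```text
time: 14.2
tool_pos: [0.4632, -0.2738, -0.004]
ee_rot: [[-1.0, 0.0, -0.014], [0.014, -0.0, -1.0], [-0.0, -1.0, 0.0]]
ft_force: [-0.3, -0.3, -0.4]
opening: 0.0258
```

Request:
servo_tool --pt "0.1 0 0 0 0 0 255" --pt "0.2 0 0 0 0 0 255" --pt "0.2 0 0 0 0 0 255"

```text
time: 14.5
tool_pos: [0.4636, -0.2733, -0.0044]
ee_rot: [[-1.0, -0.002, -0.013], [0.013, 0.001, -1.0], [0.002, -1.0, -0.001]]
ft_force: [-4.5, -1.7, -0.0]
opening: 0.0256
```

Shoulder contact (−4.5 N). Set down, release, lift.

Request:
servo_tool --pt "0 0 -0.12 0 0 0 255" --pt "0 0 -0.12 0 0 0 255" --pt "0 0 -0.1 0 0 0 150" --pt "0 0 0 0 0 0 110" --pt "0 0 0 0 0 0 110" --pt "0 0 0 0 0 0 110" --pt "0 0 3 0 0 0 110" --pt "0 0 7 0 0 0 110" --pt "0 0 11 0 0 0 110" --pt "0 0 11 0 0 0 110"

```text
time: 15.5
tool_pos: [0.4682, -0.2754, 0.1109]
ee_rot: [[-1.0, 0.007, -0.014], [0.014, -0.004, -1.0], [-0.008, -1.0, 0.004]]
ft_force: [0.9, -0.1, -0.6]
opening: 0.0522
```

```bash
python3 go.py .6694 -.0723 .10 -1.634;  python3 - <<'E'
from ovw import *
import pickle
w=cap('wrist'); pickle.dump(w,open('w11.pkl','wb'))
cv2.imwrite('pics/w11.png',w['frame'])
for n in('scene','side'):
    p=cap(n); pickle.dump(p,open(f'{n}11.pkl','wb')); cv2.imwrite(f'pics/{n}11.png',p['frame'])
E
```

```text
d cm [20.12 20.31 -1.09] rot [-0.0022  0.0093  1.5213] pos [ 0.4682 -0.2754  0.1109] yaw 3.1279 F [ 0.9 -0.1 -0.6] op 0.0522 j [-0.53  0.33  1.9   0.    0.9   1.05] t 15.5
```

View pics/w11.png

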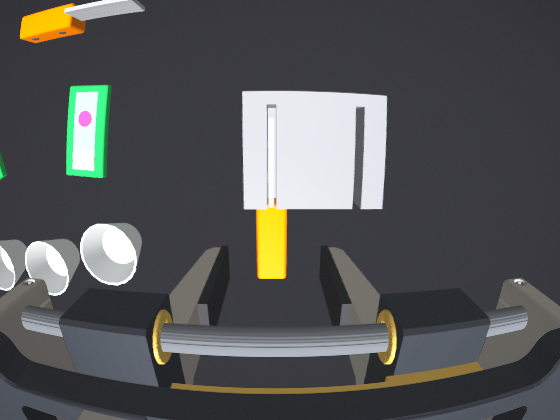

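View pics/side11.png

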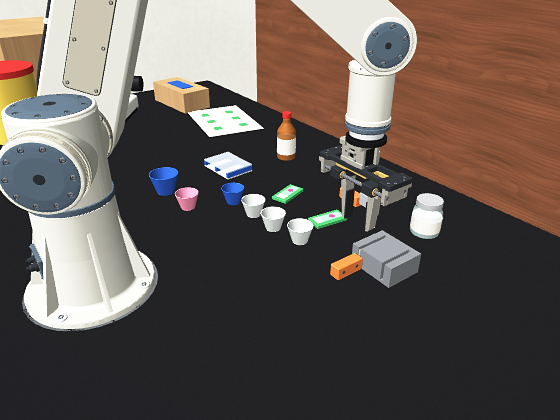

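Knife1 is home. I'll measure the slot spacing once more from this view, then go for knife0.

```bash
python3 - <<'E'
from ovw import *
import pickle
w=pickle.load(open('w11.pkl','rb'))
g=w['frame'].astype(int).sum(2)
for r in (112,130,150,170,190): print(r,'A',g[r,262:282].tolist(),'B',g[r,350:370].tolist())
def edges(r,a,b,bright):
    seg=g[r,a:b].astype(float); t=(seg.max()+seg.min())/2
    ix=np.nonzero(seg<t+120)[0] if 0 else np.nonzero(seg<bright)[0]
    l,ri=ix[0],ix[-1]
    le=a+l-1+(seg[l-1]-bright)/(seg[l-1]-seg[l]); re=a+ri+1-(seg[ri+1]-bright)/(seg[ri+1]-seg[ri])
    return le,re
for r in (112,130,150,170,190):
    eA=edges(r,262,282,560); eB=edges(r,350,370,480)
    X=[ground(w,(c,r),.048) for c in eA+eB]; A=(X[0]+X[1])/2;B=(X[2]+X[3])/2
    print(r,np.round(eA+eB,2),A.round(4),B.round(4),(A-B).round(4),(np.linalg.norm(X[0]-X[1])*1e3).round(1),(np.linalg.norm(X[2]-X[3])*1e3).round(1))
E
```

```text
112 A [711, 711, 711, 711, 696, 452, 710, 709, 710, 710, 712, 709, 711, 664, 633, 710, 710, 710, 709, 710] B [701, 701, 700, 700, 701, 617, 271, 272, 271, 269, 273, 272, 274, 274, 406, 698, 698, 698, 697, 697]
130 A [711, 710, 712, 710, 675, 430, 733, 760, 760, 760, 760, 754, 724, 662, 627, 711, 710, 710, 711, 712] B [702, 700, 702, 699, 701, 492, 271, 273, 272, 272, 271, 270, 273, 270, 601, 699, 697, 697, 697, 700]
150 A [711, 713, 710, 712, 669, 465, 703, 759, 760, 760, 760, 754, 724, 666, 624, 711, 710, 712, 710, 710] B [702, 702, 701, 701, 681, 366, 276, 277, 272, 275, 272, 275, 276, 379, 700, 699, 700, 699, 699, 699]
170 A [716, 714, 716, 716, 658, 484, 711, 760, 760, 760, 760, 754, 727, 667, 626, 715, 715, 712, 712, 714] B [703, 702, 702, 673, 477, 277, 272, 273, 274, 277, 275, 271, 360, 645, 700, 700, 699, 701, 699, 699]
190 A [719, 717, 720, 720, 676, 510, 674, 757, 760, 760, 760, 754, 728, 674, 630, 720, 720, 719, 718, 718] B [703, 704, 699, 486, 274, 275, 276, 271, 274, 275, 273, 355, 665, 702, 701, 700, 700, 699, 700, 701]
112 [266.56 267.42 355.4  364.25] [ 0.5546 -0.2715  0.048 ] [ 0.5554 -0.3414  0.048 ] [-0.0009  0.0699  0.    ] 0.6 7.0
130 [266.47 267.43 355.05 363.63] [ 0.5411 -0.2713  0.048 ] [ 0.5416 -0.3411  0.048 ] [-0.0005  0.0699  0.    ] 0.7 6.8
150 [266.53 267.4  354.64 363.31] [ 0.5261 -0.271   0.048 ] [ 0.5263 -0.3411  0.048 ] [-0.0001  0.0701  0.    ] 0.6 6.9
170 [266.56 267.33 353.98 362.42] [ 0.511  -0.2708  0.048 ] [ 0.5108 -0.3409  0.048 ] [0.0002 0.0701 0.    ] 0.6 6.8
190 [266.7  267.3  353.03 361.4 ] [ 0.4957 -0.2705  0.048 ] [ 0.4951 -0.3407  0.048 ] [0.0006 0.0702 0.    ] 0.5 6.8
```

Request:
servo_tool --pt "3 3 0 0 0 0.14 110" --pt "6 6 0 0 0 0.28 110" --pt "9 9 0 0 0 0.42 110" --pt "12 12 0 0 0 0.56 110" --pt "15 15 0 0 0 0.7 110" --pt "18 18 0 0 0 0.84 110" --pt "20.1 20.3 0 0 0 0.98 110" --pt "20.1 20.3 0 0 0 1.12 110" --pt "20.1 20.3 0 0 0 1.26 110" --pt "20.1 20.3 0 0 0 1.4 110" --pt "20.1 20.3 0 0 0 1.521 110" --pt "20.1 20.3 0 0 0 1.521 110" --pt "20.1 20.3 0 0 0 1.521 110" --pt "20.1 20.3 0 0 0 1.521 110"

```text
time: 17.05
tool_pos: [0.6656, -0.0706, 0.105]
ee_rot: [[-0.066, -0.001, 0.998], [-0.998, 0.0, -0.066], [-0.0, -1.0, -0.001]]
ft_force: [-0.5, 0.8, 0.4]
opening: 0.0524
```

```bash
python3 go.py .6692 -.0723 -.006 -1.634;  python3 - <<'E'
from ovw import *
import pickle
r=pickle.load(open('r0.pkl','rb'))
w=cap('wrist'); draw(w,[(M['knife'],r['knives'][1][0],0),(M['cassette'],r['cass0'][1][0],0),(M['cassette'],r['cass1'][1][0],0)],'pics/w12.png')
E
```

```text
d cm [  0.36  -0.17 -11.1 ] rot [-0.0002 -0.0013  0.0032] pos [ 0.6656 -0.0706  0.105 ] yaw -1.6372 F [-0.5  0.8  0.4] op 0.0524 j [-0.11  0.52  1.61  0.    1.01 -0.04] t 17.05
```

View pics/w12.png

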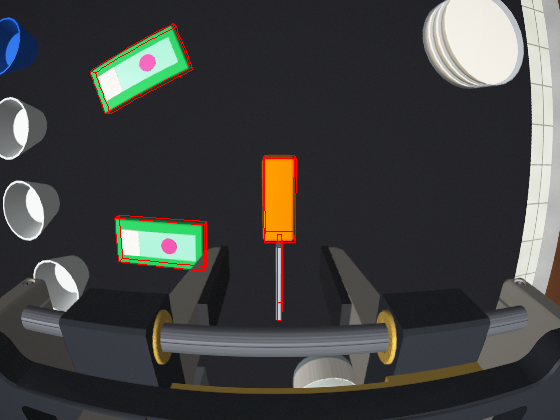

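Knife0 overlay is still right. Descend and grip.

Request:
servo_tool --pt "0.36 -0.17 -2 0 0 0.003 110" --pt "0.36 -0.17 -6 0 0 0.003 110" --pt "0.36 -0.17 -9 0 0 0.003 110" --pt "0.36 -0.17 -10.5 0 0 0.003 110" --pt "0.36 -0.17 -11.1 0 0 0.003 110" --pt "0.36 -0.17 -11.1 0 0 0.003 110" --pt "0.36 -0.17 -11.1 0 0 0.003 255" --pt "0.36 -0.17 -11.1 0 0 0.003 255" --pt "0.36 -0.17 -11.1 0 0 0.003 255" --pt "0.36 -0.17 -11.1 0 0 0.003 255" --pt "0.36 -0.17 -11.1 0 0 0.003 255"

```text
time: 18.2
tool_pos: [0.6701, -0.0724, -0.0041]
ee_rot: [[-0.061, 0.001, 0.998], [-0.998, -0.0, -0.061], [0.0, -1.0, 0.001]]
ft_force: [-1.1, 0.7, 6.6]
opening: 0.0257
```

```bash
python3 go.py .37 -.3390 .10 -.0135
```

```text
d cm [-30.01 -26.66  10.41] rot [-8.0000e-04  9.0000e-04  1.6179e+00] pos [ 0.6701 -0.0724 -0.0041] yaw -1.6314 F [-1.1  0.7  6.6] op 0.0257 j [-0.11  0.66  1.65 -0.    0.83 -0.05] t 18.2
```

Request:
servo_tool --pt "0 0 4 0 0 0 255" --pt "0 0 8 0 0 0 255" --pt "0 0 10.5 0 0 0.1 255" --pt "-3 -2 10.5 0 0 0.24 255" --pt "-6 -4 10.5 0 0 0.38 255" --pt "-9 -7 10.5 0 0 0.52 255" --pt "-12 -9 10.5 0 0 0.66 255" --pt "-15 -12 10.5 0 0 0.8 255" --pt "-18 -15 10.5 0 0 0.94 255" --pt "-21 -18 10.5 0 0 1.08 255" --pt "-24 -21 10.5 0 0 1.22 255" --pt "-27 -24 10.5 0 0 1.36 255" --pt "-30 -26.66 10.5 0 0 1.5 255" --pt "-30 -26.66 10.5 0 0 1.618 255" --pt "-30 -26.66 10.5 0 0 1.618 255" --pt "-30 -26.66 10.5 0 0 1.618 255" --pt "-30 -26.66 10.5 0 0 1.618 255" --pt "-30 -26.66 10.5 0 0 1.618 255" --pt "-30 -26.66 10.5 0 0 1.618 255"

```text
time: 20.1
tool_pos: [0.37, -0.3385, 0.0999]
ee_rot: [[1.0, -0.0, 0.013], [-0.013, 0.0, 1.0], [-0.0, -1.0, 0.0]]
ft_force: [-0.3, 0.2, -1.9]
opening: 0.0258
```

```bash
python3 go.py .375 -.3390 -.003 -.0135;  python3 - <<'E'
from ovw import *
import pickle
for n in('wrist','scene','side'):
    p=cap(n); cv2.imwrite(f'pics/{n}13.png',p['frame'])
E
```

```text
d cm [  0.5   -0.05 -10.29] rot [-0.     -0.     -0.0004] pos [ 0.37   -0.3385  0.0999] yaw -0.0131 F [-0.3  0.2 -1.9] op 0.0258 j [-0.74  0.3   1.99  0.    0.86 -2.3 ] t 20.1
```

View pics/scene13.png

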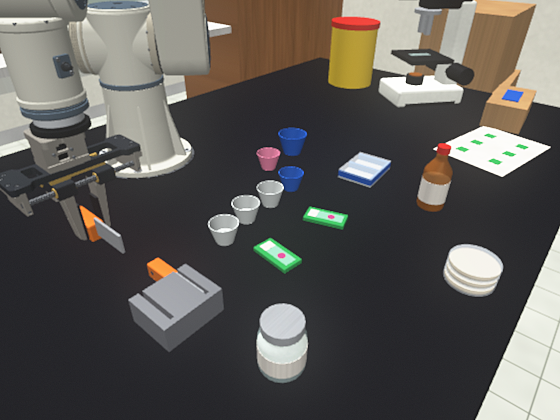

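View pics/wrist13.png

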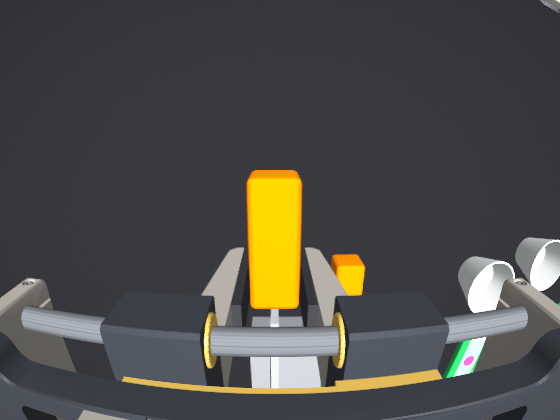

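Request:
servo_tool --pt "0.5 -0.05 -4 0 0 0 255" --pt "0.5 -0.05 -8 0 0 0 255" --pt "0.5 -0.05 -9.7 0 0 0 255" --pt "0.5 -0.05 -10.2 0 0 0 255" --pt "0.5 -0.05 -10.2 0 0 0 255" --pt "0.5 -0.05 -10.2 0 0 0 255" --pt "0.5 -0.05 -10.2 0 0 0 255"

```text
time: 20.95
tool_pos: [0.3754, -0.3401, -0.0009]
ee_rot: [[1.0, 0.002, 0.013], [-0.013, -0.002, 1.0], [0.002, -1.0, -0.002]]
ft_force: [0.2, 0.4, -1.5]
opening: 0.0256
```

```bash
python3 go.py .463 -.3402 -.0025 -.0135;  python3 - <<'E'
from ovw import *
q=[.5266,-.3072,-.0135]
s=sensors.read_state()
p=cap('scene'); f=p['frame']
cv2.imwrite('pics/sc14.png',cv2.resize(f[200:340,100:240],None,fx=4,fy=4,interpolation=cv2.INTER_CUBIC))
p=cap('side'); f=p['frame']
cv2.imwrite('pics/si14.png',cv2.resize(f[200:300,310:440],None,fx=5,fy=5,interpolation=cv2.INTER_CUBIC))
E
```

```text
d cm [ 8.76 -0.01 -0.16] rot [ 0.0015  0.0017 -0.0001] pos [ 0.3754 -0.3401 -0.0009] yaw -0.0134 F [ 0.2  0.4 -1.5] op 0.0256 j [-0.74  0.47  2.03 -0.    0.64 -2.3 ] t 20.95
```

View pics/sc14.png

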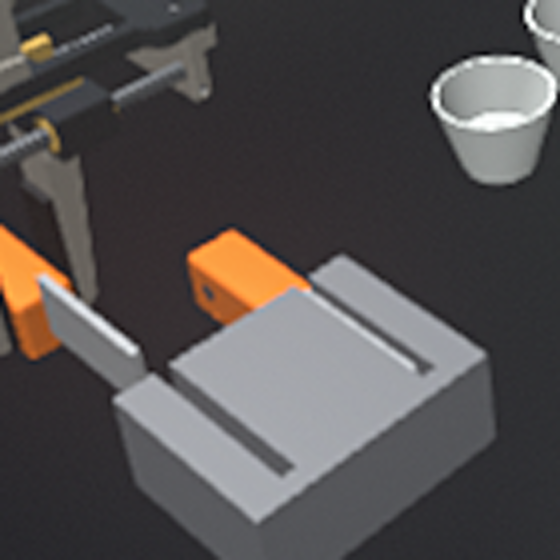

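View pics/si14.png

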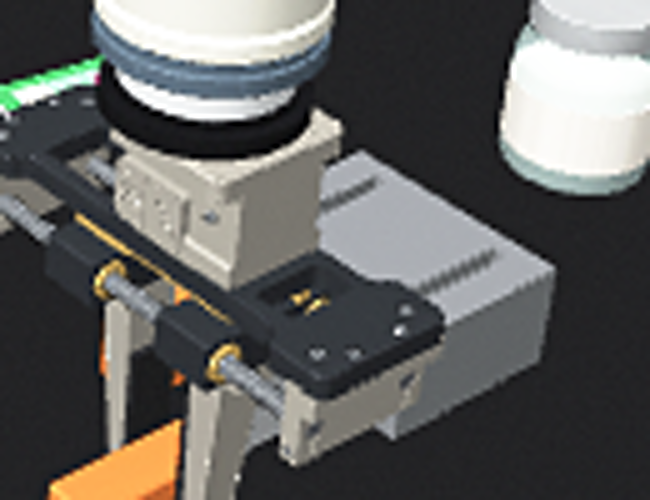

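Request:
servo_tool --pt "0 0 0 0 0 0 255" --pt "0 0 0 0 0 0 255" --pt "0.8 -0.01 0 0 0 0 255" --pt "1.6 -0.02 0 0 0 0 255" --pt "2.1 -0.03 0 0 0 0 255" --pt "2.1 -0.03 0 0 0 0 255" --pt "2.1 -0.03 0 0 0 0 255"

```text
time: 21.75
tool_pos: [0.3957, -0.3395, -0.0022]
ee_rot: [[1.0, -0.0, 0.013], [-0.013, 0.0, 1.0], [-0.0, -1.0, 0.0]]
ft_force: [0.0, 0.3, -1.1]
opening: 0.026
```

```bash
python3 go.py .463 -.3402 -.0025 -.0135;  python3 - <<'E'
from ovw import *
p=cap('scene'); f=p['frame']
cv2.imwrite('pics/sc15.png',cv2.resize(f[240:340,110:220],None,fx=6,fy=6,interpolation=cv2.INTER_CUBIC))
E
```

```text
d cm [ 6.73 -0.07 -0.03] rot [-0.0002 -0.0003 -0.0007] pos [ 0.3957 -0.3395 -0.0022] yaw -0.0128 F [ 0.   0.3 -1.1] op 0.026 j [-0.71  0.49  2.   -0.    0.65 -2.27] t 21.75
```

View pics/sc15.png

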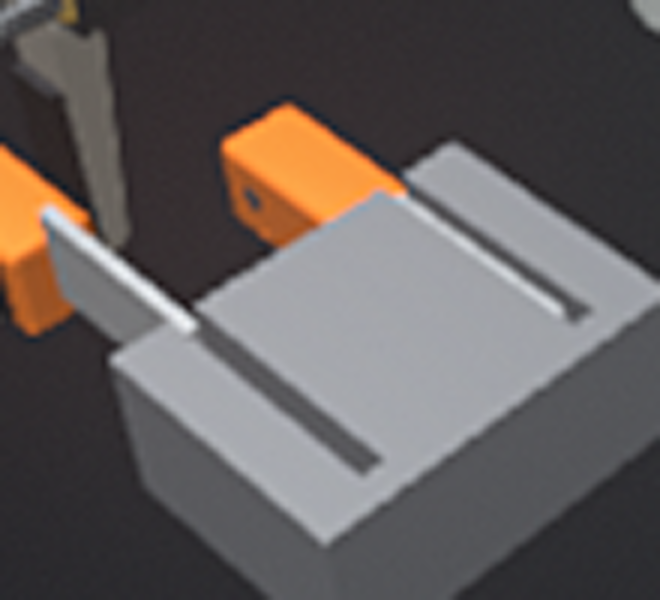

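Tip is at the mouth with no contact force. Continuing.

Request:
servo_tool --pt "0.5 -0.01 0 0 0 0 255" --pt "1.0 -0.02 0 0 0 0 255" --pt "1.5 -0.02 0 0 0 0 255" --pt "1.5 -0.02 0 0 0 0 255"

```text
time: 22.2
tool_pos: [0.4116, -0.3402, -0.002]
ee_rot: [[1.0, 0.001, 0.013], [-0.013, -0.0, 1.0], [0.001, -1.0, -0.0]]
ft_force: [0.2, -0.2, -1.5]
opening: 0.0257
```

Request:
servo_tool --pt "1 -0.01 0 0 0 0 255" --pt "2 -0.03 0 0 0 0 255" --pt "3 -0.04 0 0 0 0 255" --pt "4 -0.05 0 0 0 0 255" --pt "4.6 -0.06 0 0 0 0 255" --pt "4.6 -0.06 0 0 0 0 255" --pt "4.6 -0.06 0 0 0 0 255"

```text
time: 22.9
tool_pos: [0.4565, -0.3403, -0.0023]
ee_rot: [[1.0, -0.0, 0.013], [-0.013, 0.0, 1.0], [-0.0, -1.0, 0.0]]
ft_force: [0.6, -0.2, -2.0]
opening: 0.0262
```

Request:
servo_tool --pt "0.2 0 0 0 0 0 255" --pt "0.4 0 0 0 0 0 255" --pt "0.5 0 0 0 0 0 255" --pt "0.5 0 0 0 0 0 255"

```text
time: 23.3
tool_pos: [0.4617, -0.3406, -0.0021]
ee_rot: [[1.0, 0.0, 0.013], [-0.013, -0.0, 1.0], [0.0, -1.0, -0.0]]
ft_force: [-0.3, -0.9, -2.3]
opening: 0.0258
```

Request:
servo_tool --pt "0.1 0 0 0 0 0 255" --pt "0.2 0 0 0 0 0 255" --pt "0.2 0 0 0 0 0 255"

```text
time: 23.6
tool_pos: [0.4627, -0.3403, -0.0023]
ee_rot: [[1.0, -0.002, 0.013], [-0.013, 0.001, 1.0], [-0.002, -1.0, 0.001]]
ft_force: [-4.4, -1.1, 0.4]
opening: 0.026
```

Request:
servo_tool --pt "0 0 -0.13 0 0 0 255" --pt "0 0 -0.13 0 0 0 255" --pt "0 0 -0.1 0 0 0 150" --pt "0 0 0 0 0 0 110" --pt "0 0 0 0 0 0 110" --pt "0 0 0 0 0 0 110" --pt "0 0 3 0 0 0 110" --pt "0 0 7 0 0 0 110" --pt "0 0 12 0 0 0 60" --pt "0 0 15 0 0 0 0" --pt "0 0 15 0 0 0 0"

```text
time: 24.7
tool_pos: [0.4663, -0.3424, 0.1528]
ee_rot: [[1.0, 0.007, 0.013], [-0.013, -0.005, 1.0], [0.007, -1.0, -0.005]]
ft_force: [-0.8, 0.3, -0.3]
opening: 0.074
```

```bash
python3 go.py .4403 -.1235 .05 -1.845;  python3 - <<'E'
from ovw import *
import pickle
D={n:cap(n) for n in ('scene','side')}; pickle.dump(D,open('v16.pkl','wb'))
for n in D: cv2.imwrite(f'pics/{n}16.png',D[n]['frame'])
E
```

```text
d cm [ -2.6   21.89 -10.28] rot [ 9.8000e-03  3.0000e-04 -1.8318e+00] pos [ 0.4663 -0.3424  0.1528] yaw -0.0132 F [-0.8  0.3 -0.3] op 0.074 j [-0.64  0.33  1.79  0.    1.01 -2.19] t 24.7
```

View pics/scene16.png

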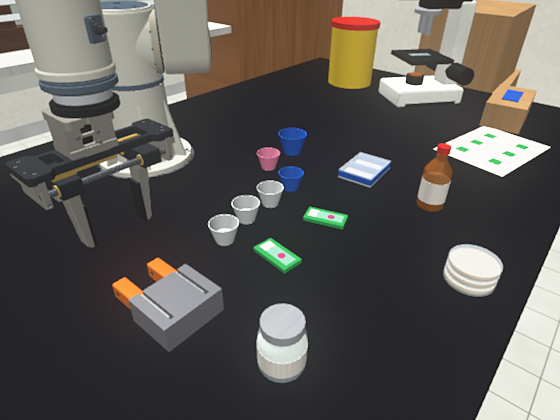

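View pics/side16.png

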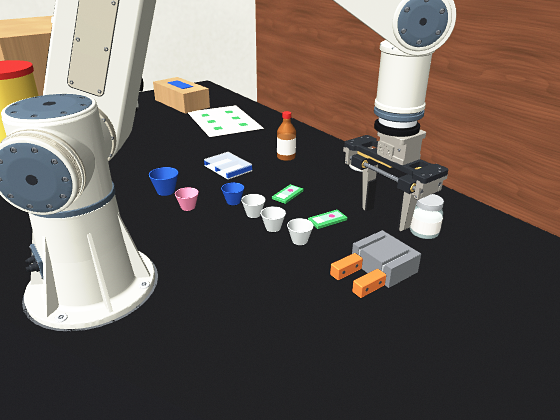

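Both knives are in the block. Now the cups, starting with the one at (0.440,-0.124), jaws radial and clear of its neighbours.

Request:
servo_tool --pt "0 2 0 0 0 -0.14 0" --pt "0 4 0 0 0 -0.28 0" --pt "0 6 0 0 0 -0.42 0" --pt "-1 8 0 0 0 -0.56 0" --pt "-1 10 0 0 0 -0.7 0" --pt "-1 12 0 0 0 -0.84 0" --pt "-1 14 0 0 0 -0.98 0" --pt "-2 16 0 0 0 -1.12 0" --pt "-2 18 0 0 0 -1.26 0" --pt "-2 20 0 0 0 -1.4 0" --pt "-2.5 21.9 0 0 0 -1.54 0" --pt "-2.5 21.9 0 0 0 -1.68 0" --pt "-2.5 21.9 0 0 0 -1.83 0" --pt "-2.5 21.9 -2 0 0 -1.83 0" --pt "-2.5 21.9 -4 0 0 -1.83 0" --pt "-2.5 21.9 -4 0 0 -1.83 0" --pt "-2.5 21.9 -4 0 0 -1.83 0"

```text
time: 26.5
tool_pos: [0.4376, -0.1213, 0.107]
ee_rot: [[-0.269, -0.003, 0.963], [-0.963, 0.001, -0.269], [0.0, -1.0, -0.003]]
ft_force: [0.4, 0.7, 0.1]
opening: 0.0919
```

```bash
python3 go.py .4403 -.1235 .024 -1.845;  python3 - <<'E'
from ovw import *
import pickle
r=pickle.load(open('r0.pkl','rb'))
w=cap('wrist'); draw(w,[(M['cup'],q,0) for q in r['cups'][1]]+[(M['cassette'],r['cass1'][1][0],0)],'pics/w17.png')
E
```

```text
d cm [ 0.27 -0.22 -8.3 ] rot [-0.0008 -0.0028 -0.0017] pos [ 0.4376 -0.1213  0.107 ] yaw -1.8433 F [0.4 0.7 0.1] op 0.0919 j [-0.27  0.22  2.08 -0.    0.85 -0.  ] t 26.5
```

View pics/w17.png

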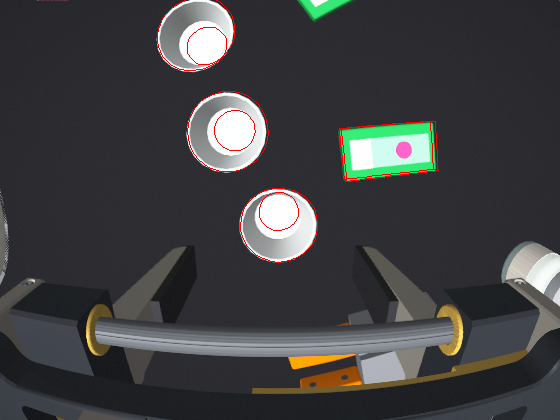

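Request:
servo_tool --pt "0.25 -0.2 -3 0 0 0 0" --pt "0.25 -0.2 -6 0 0 0 0" --pt "0.25 -0.2 -7.7 0 0 0 0" --pt "0.25 -0.2 -8.3 0 0 0 0" --pt "0.25 -0.2 -8.3 0 0 0 0" --pt "0.25 -0.2 -8.3 0 0 0 255" --pt "0.25 -0.2 -8.3 0 0 0 255" --pt "0.25 -0.2 -8.3 0 0 0 255" --pt "0.25 -0.2 -8.3 0 0 0 255" --pt "0.25 -0.2 -8.3 0 0 0 255"

```text
time: 27.55
tool_pos: [0.4414, -0.1236, 0.0254]
ee_rot: [[-0.269, 0.001, 0.963], [-0.963, -0.0, -0.269], [-0.0, -1.0, 0.001]]
ft_force: [-0.8, 1.0, 7.5]
opening: 0.058
```

```bash
python3 go.py .4119 .1253 .135 -1.275; python3 - <<'E'
from ovw import *
w=cap('wrist'); cv2.imwrite('pics/w18.png',w['frame'][:300])
E
```

```text
d cm [-2.95 24.89 10.96] rot [-0.      0.0007  0.5683] pos [ 0.4414 -0.1236  0.0254] yaw -1.8433 F [-0.8  1.   7.5] op 0.058 j [-0.28  0.37  2.12  0.    0.65 -0.  ] t 27.55
```

View pics/w18.png

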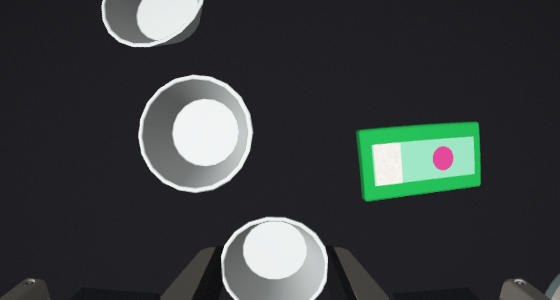

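Request:
servo_tool --pt "0 0 2 0 0 0 255" --pt "0 0 4 0 0 0 255" --pt "0 0 4 0 0 0 255"

```text
time: 27.9
tool_pos: [0.4427, -0.124, 0.0668]
ee_rot: [[-0.269, 0.004, 0.963], [-0.963, -0.001, -0.269], [-0.0, -1.0, 0.004]]
ft_force: [0.1, -0.7, -0.1]
opening: 0.058
```

```bash
python3 go.py .4119 .1253 .135 -1.275; python3 - <<'E'
from ovw import *
w=cap('wrist'); cv2.imwrite('pics/w19.png',w['frame'][150:350])
w=cap('side'); cv2.imwrite('pics/s19.png',cv2.resize(w['frame'][150:270,210:370],None,fx=4,fy=4))
E
```

```text
d cm [-3.08 24.93  6.82] rot [-1.000e-04  3.800e-03  5.684e-01] pos [ 0.4427 -0.124   0.0668] yaw -1.8434 F [ 0.1 -0.7 -0.1] op 0.058 j [-0.28  0.29  2.1   0.    0.75 -0.  ] t 27.9
```

View pics/s19.png

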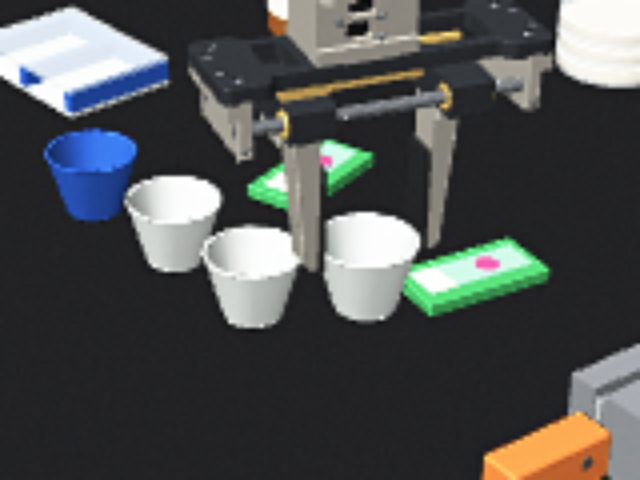

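View pics/w19.png

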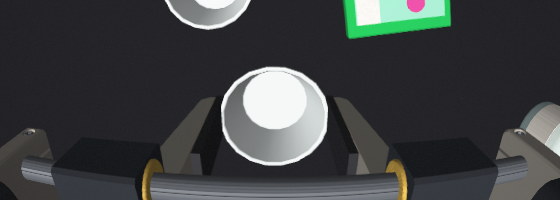

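```bash
python3 - <<'E'
from ovw import *
a=cap('side');s=sensors.read_state();tp=np.array(s['tool_pos']);print(tp)
for px in ((287.5,217.5),(285.5,216.5)):
  for z in (.06,.065,.07,.075,.08): print(px,z,ground(a,px,z).round(4), (np.array(s['ee_rot']).T@(ground(a,px,z)-tp)).round(4))
for d in (0,.005,.01): print(proj(a,tp+np.array(s['ee_rot'])@[0,-d,-.032]),proj(a,tp+np.array(s['ee_rot'])@[0,-d,.032]))
# cup fit height
m=pick(colmask(a,'white'),[(302,220)]); ys,xs=np.nonzero(m);print(xs.min(),xs.max(),ys.min(),ys.max())
for z in (.03,.035,.04,.045,.05):
    print(z,fit([(a,m)],M['cup'],[tp[0],tp[1],0],z,yaw=False))
E
```

```text
[ 0.44082678 -0.1234439   0.06449206]
(287.5, 217.5) 0.06 [ 0.4208 -0.1028  0.06  ] [-0.0145  0.0045 -0.0248]
(287.5, 217.5) 0.065 [ 0.4158 -0.1093  0.065 ] [-0.0069 -0.0005 -0.0279]
(287.5, 217.5) 0.07 [ 0.4108 -0.1158  0.07  ] [ 0.0007 -0.0055 -0.031 ]
(287.5, 217.5) 0.075 [ 0.4058 -0.1223  0.075 ] [ 0.0083 -0.0105 -0.0341]
(287.5, 217.5) 0.08 [ 0.4007 -0.1287  0.08  ] [ 0.0159 -0.0155 -0.0372]
(285.5, 216.5) 0.06 [ 0.4198 -0.0966  0.06  ] [-0.0202  0.0045 -0.0275]
(285.5, 216.5) 0.065 [ 0.4148 -0.1032  0.065 ] [-0.0125 -0.0005 -0.0305]
(285.5, 216.5) 0.07 [ 0.4098 -0.1097  0.07  ] [-0.0049 -0.0055 -0.0336]
(285.5, 216.5) 0.075 [ 0.4048 -0.1162  0.075 ] [ 0.0028 -0.0105 -0.0367]
(285.5, 216.5) 0.08 [ 0.3997 -0.1228  0.08  ] [ 0.0104 -0.0155 -0.0398]
[[286.93089807 219.51814073]] [[312.86465229 214.44208882]]
[[286.96208562 217.62087444]] [[312.95406965 212.56894625]]
[[286.99341768 215.71481741]] [[313.04389351 210.6872881 ]]
290 314 203 230
0.03 (array([ 0.4519984 , -0.11231828]), np.float64(0.08686237303270455))
0.035 (array([ 0.44679903, -0.11846455]), np.float64(0.08887152583993749))
0.04 (array([ 0.44164587, -0.12452056]), np.float64(0.09412508836551699))
0.045 (array([ 0.43648848, -0.13068281]), np.float64(0.1028909476504074))
0.05 (array([ 0.4312954 , -0.13676973]), np.float64(0.11461100569259963))
```

Cup held upright with tips 13.5 mm below the rim, so it will clear the lower rim. Carrying it to the blue cup.

Request:
servo_tool --pt "0 0 4 0 0 0 255" --pt "0 0 7 0 0 0 255" --pt "0 4 7 0 0 0.1 255" --pt "0 8 7 0 0 0.2 255" --pt "-1 12 7 0 0 0.3 255" --pt "-2 16 7 0 0 0.4 255" --pt "-3 20 7 0 0 0.5 255" --pt "-3 23 7 0 0 0.568 255" --pt "-2.9 24.9 7 0 0 0.568 255" --pt "-2.9 24.9 5 0 0 0.568 255" --pt "-2.9 24.9 5 0 0 0.568 255" --pt "-2.9 24.9 5 0 0 0.568 255"

```text
time: 29.25
tool_pos: [0.4112, 0.1251, 0.1142]
ee_rot: [[0.291, -0.003, 0.957], [-0.957, -0.001, 0.291], [0.0, -1.0, -0.003]]
ft_force: [-0.2, 0.1, -0.3]
opening: 0.058
```

```bash
python3 go.py .4119 .1253 .043 -1.275; python3 - <<'E'
from ovw import *
import pickle
r=pickle.load(open('r0.pkl','rb'))
w=cap('wrist'); draw(w,[(M['cup'],q,0) for q in r['cups'][1]],'pics/w20.png')
w=cap('scene'); cv2.imwrite('pics/sc20.png',cv2.resize(w['frame'][100:250,190:390],None,fx=4,fy=4))
E
```

```text
d cm [ 0.07  0.02 -7.12] rot [ 0.0008 -0.0025  0.0002] pos [0.4112 0.1251 0.1142] yaw -1.2752 F [-0.2  0.1 -0.3] op 0.058 j [ 0.29  0.17  2.12 -0.    0.85 -0.  ] t 29.25
```

View pics/w20.png

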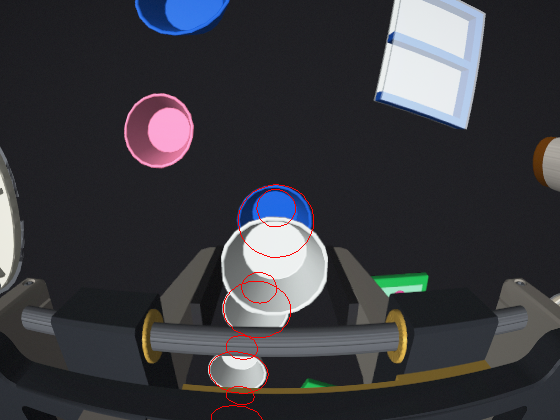

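View pics/sc20.png

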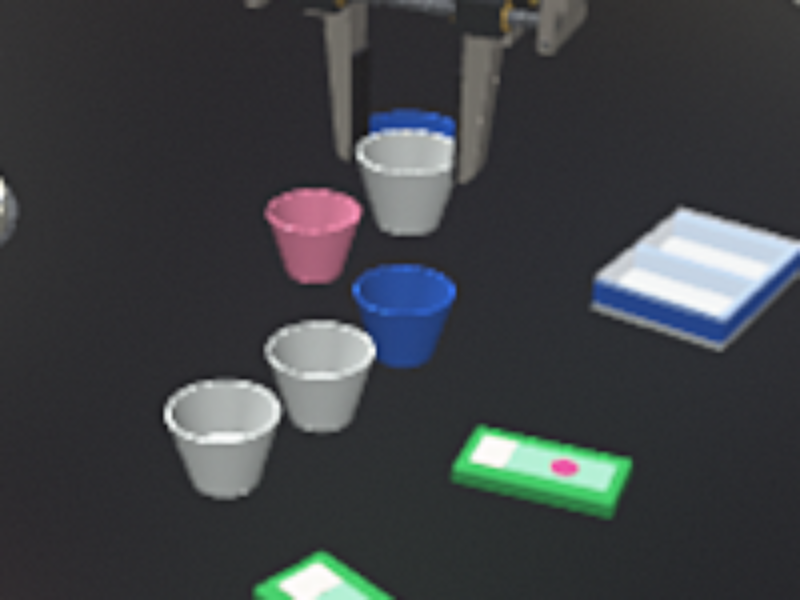

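Request:
servo_tool --pt "0.07 0 -2 0 0 0 255" --pt "0.07 0 -4 0 0 0 255" --pt "0.07 0 -5.5 0 0 0 255" --pt "0.07 0 -6.6 0 0 0 255" --pt "0.07 0 -7.1 0 0 0 255" --pt "0.07 0 -7.1 0 0 0 255" --pt "0.07 0 -7.1 0 0 0 255"

```text
time: 30.05
tool_pos: [0.4132, 0.1255, 0.0444]
ee_rot: [[0.291, 0.001, 0.957], [-0.957, 0.0, 0.291], [0.0, -1.0, 0.001]]
ft_force: [0.2, -0.2, -1.3]
opening: 0.0585
```

Request:
servo_tool --pt "0 0 -0.1 0 0 0 255" --pt "0 0 -0.2 0 0 0 255" --pt "0 0 -0.2 0 0 0 255"

```text
time: 30.35
tool_pos: [0.4128, 0.1255, 0.0421]
ee_rot: [[0.291, 0.0, 0.957], [-0.957, 0.0, 0.291], [0.0, -1.0, 0.0]]
ft_force: [-0.1, -0.2, -0.5]
opening: 0.0576
```

Request:
servo_tool --pt "0 0 0 0 0 0 60" --pt "0 0 0 0 0 0 0" --pt "0 0 0 0 0 0 0" --pt "0 0 1 0 0 0 0" --pt "0 0 4 0 0 0 0" --pt "0 0 8 0 0 0 0" --pt "0 0 10 0 0 0 0" --pt "0 0 10 0 0 0 0"

```text
time: 31.15
tool_pos: [0.415, 0.1261, 0.1452]
ee_rot: [[0.291, 0.006, 0.957], [-0.957, 0.002, 0.291], [0.0, -1.0, 0.006]]
ft_force: [1.0, 0.5, -0.2]
opening: 0.092
```

```bash
python3 go.py .4227 -.042 .027 -1.67; python3 - <<'E'
from ovw import *
import pickle
r=pickle.load(open('r0.pkl','rb'))
D={n:cap(n) for n in ('scene','side')};pickle.dump(D,open('v21.pkl','wb'))
qs=r['cups'][1]
it=[[M['cup'],0,0.,0],[M['cup'],0,.016,0],[M['cup'],0,0.,0],[M['cup'],0,0.,0]]
overlay(D['scene'],it,[qs[0],qs[0],qs[1],qs[2]],'pics/sc21.png',(190,100,390,250),4)
overlay(D['side'],it,[qs[0],qs[0],qs[1],qs[2]],'pics/si21.png',(190,150,340,260),5)
E
```

```text
d cm [  0.77 -16.81 -11.82] rot [-0.0006  0.0061 -0.3947] pos [0.415  0.1261 0.1452] yaw -1.2753 F [ 1.   0.5 -0.2] op 0.092 j [ 0.29  0.12  2.09 -0.    0.92 -0.  ] t 31.15
```

View pics/sc21.png

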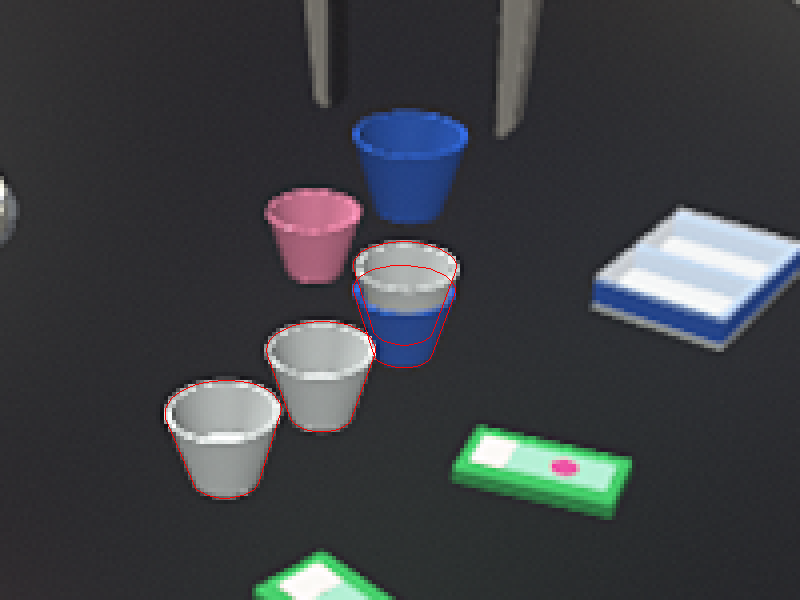

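View pics/si21.png

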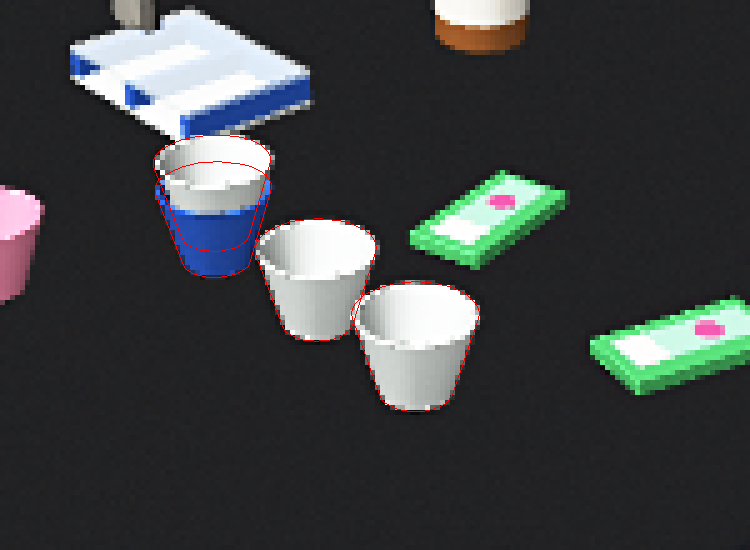

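First cup is seated exactly. Second cup next.

Request:
servo_tool --pt "0 -5 0 0 0 -0.12 0" --pt "0.2 -10 0 0 0 -0.25 0" --pt "0.5 -15 0 0 0 -0.39 0" --pt "0.4 -16.8 0 0 0 -0.395 0" --pt "0.4 -16.8 -3 0 0 -0.395 0" --pt "0.4 -16.8 -7 0 0 -0.395 0" --pt "0.4 -16.8 -10 0 0 -0.395 0" --pt "0.4 -16.8 -11.5 0 0 -0.395 0" --pt "0.4 -16.8 -11.5 0 0 -0.395 0" --pt "0.4 -16.8 -11.5 0 0 -0.395 0"

```text
time: 32.25
tool_pos: [0.4159, -0.0424, 0.0263]
ee_rot: [[-0.099, -0.002, 0.995], [-0.995, 0.0, -0.099], [-0.0, -1.0, -0.002]]
ft_force: [0.9, -1.1, 0.2]
opening: 0.0923
```

```bash
python3 go.py .4227 -.042 .027 -1.67; python3 - <<'E'
from ovw import *
w=cap('wrist'); cv2.imwrite('pics/w22.png',w['frame'])
E
```

```text
d cm [0.68 0.04 0.07] rot [-0.0003 -0.0024  0.0003] pos [ 0.4159 -0.0424  0.0263] yaw -1.6703 F [ 0.9 -1.1  0.2] op 0.0923 j [-0.11  0.32  2.2   0.    0.62 -0.01] t 32.25
```

View pics/w22.png

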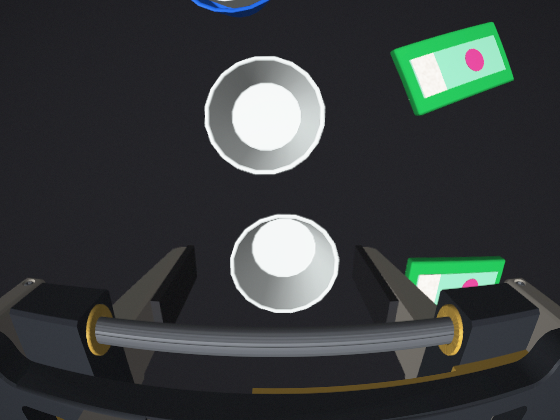

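Cup straddled. Shift 0.6 cm in x to centre, then close and lift.

Request:
servo_tool --pt "0.6 0 0 0 0 0 0" --pt "0.65 0 0 0 0 0 0" --pt "0.65 0 0 0 0 0 255" --pt "0.65 0 0 0 0 0 255" --pt "0.65 0 0 0 0 0 255" --pt "0.65 0 0 0 0 0 255" --pt "0.65 0 0 0 0 0 255"

```text
time: 33.0
tool_pos: [0.4231, -0.0425, 0.0269]
ee_rot: [[-0.099, -0.0, 0.995], [-0.995, 0.0, -0.099], [0.0, -1.0, -0.0]]
ft_force: [-0.2, -0.2, 2.4]
opening: 0.0575
```

Request:
servo_tool --pt "0 0 4 0 0 0 255" --pt "0 0 8 0 0 0 255" --pt "0 3 11 0 0 0.1 255" --pt "0 7 11 0 0 0.2 255" --pt "0 11 11 0 0 0.3 255" --pt "-1 15 11 0 0 0.395 255" --pt "-1.1 16.75 11 0 0 0.395 255" --pt "-1.1 16.75 11 0 0 0.395 255" --pt "-1.1 16.75 9 0 0 0.395 255" --pt "-1.1 16.75 9 0 0 0.395 255"

```text
time: 34.0
tool_pos: [0.4109, 0.124, 0.1154]
ee_rot: [[0.291, -0.003, 0.957], [-0.957, -0.001, 0.291], [0.0, -1.0, -0.003]]
ft_force: [0.1, -0.5, -0.3]
opening: 0.0578
```

```bash
python3 go.py .4125 .1253 .060 -1.275; python3 - <<'E'
from ovw import *
w=cap('wrist'); cv2.imwrite('pics/w23.png',w['frame'])
E
```

```text
d cm [ 0.16  0.13 -5.54] rot [ 0.0012 -0.0031  0.0003] pos [0.4109 0.124  0.1154] yaw -1.2753 F [ 0.1 -0.5 -0.3] op 0.0578 j [ 0.29  0.17  2.12 -0.    0.86 -0.01] t 34.0
```

View pics/w23.png

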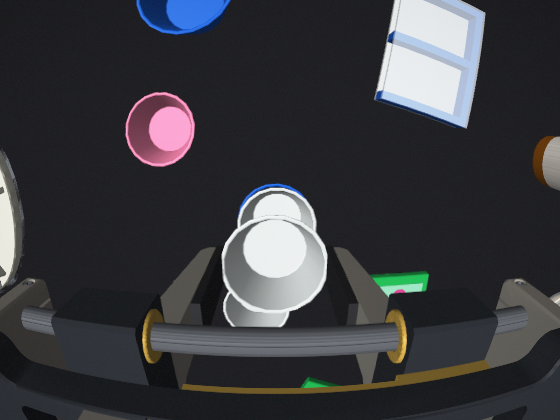

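Request:
servo_tool --pt "0.16 0.13 -2 0 0 0 255" --pt "0.16 0.13 -4 0 0 0 255" --pt "0.12 0.13 -5 0 0 0 255" --pt "0.1 0.13 -5.5 0 0 0 255" --pt "0.1 0.13 -5.65 0 0 0 255" --pt "0.1 0.13 -5.65 0 0 0 255" --pt "0.1 0.13 -5.65 0 0 0 255"

```text
time: 34.75
tool_pos: [0.4137, 0.1263, 0.061]
ee_rot: [[0.291, 0.001, 0.957], [-0.957, 0.0, 0.291], [0.0, -1.0, 0.001]]
ft_force: [-1.1, 0.0, -0.6]
opening: 0.0581
```

Request:
servo_tool --pt "-0.05 -0.05 -0.1 0 0 0 255" --pt "-0.05 -0.05 -0.15 0 0 0 255" --pt "-0.05 -0.05 -0.15 0 0 0 255"

```text
time: 35.05
tool_pos: [0.4129, 0.1258, 0.059]
ee_rot: [[0.291, 0.0, 0.957], [-0.957, 0.0, 0.291], [0.0, -1.0, 0.0]]
ft_force: [0.8, -0.7, -0.0]
opening: 0.0577
```

Request:
servo_tool --pt "0 0 0 0 0 0 60" --pt "0 0 0 0 0 0 0" --pt "0 0 0 0 0 0 0" --pt "0 0 1 0 0 0 0" --pt "0 0 4 0 0 0 0" --pt "0 0 8 0 0 0 0" --pt "0 0 9 0 0 0 0" --pt "0 0 9 0 0 0 0"

```text
time: 35.85
tool_pos: [0.4142, 0.1262, 0.1509]
ee_rot: [[0.291, 0.004, 0.957], [-0.957, 0.001, 0.291], [0.0, -1.0, 0.004]]
ft_force: [-0.2, -0.5, -0.5]
opening: 0.092
```

```bash
python3 go.py .4199 .0401 .027 -1.475; python3 - <<'E'
from ovw import *
import pickle
r=pickle.load(open('r0.pkl','rb'))
D={n:cap(n) for n in ('scene','side')};pickle.dump(D,open('v21.pkl','wb'))
qs=r['cups'][1]
it=[[M['cup'],0,0.,0],[M['cup'],0,.016,0],[M['cup'],0,0.032,0],[M['cup'],0,0.,0]]
overlay(D['scene'],it,[qs[0],qs[0],qs[0],qs[1]],'pics/sc24.png',(190,100,390,250),4)
overlay(D['side'],it,[qs[0],qs[0],qs[0],qs[1]],'pics/si24.png',(190,150,340,260),5)
E
```

```text
d cm [  0.57  -8.61 -12.39] rot [-0.0008  0.0042 -0.1997] pos [0.4142 0.1262 0.1509] yaw -1.2753 F [-0.2 -0.5 -0.5] op 0.092 j [ 0.29  0.12  2.08  0.    0.94 -0.  ] t 35.85
```

View pics/sc24.png

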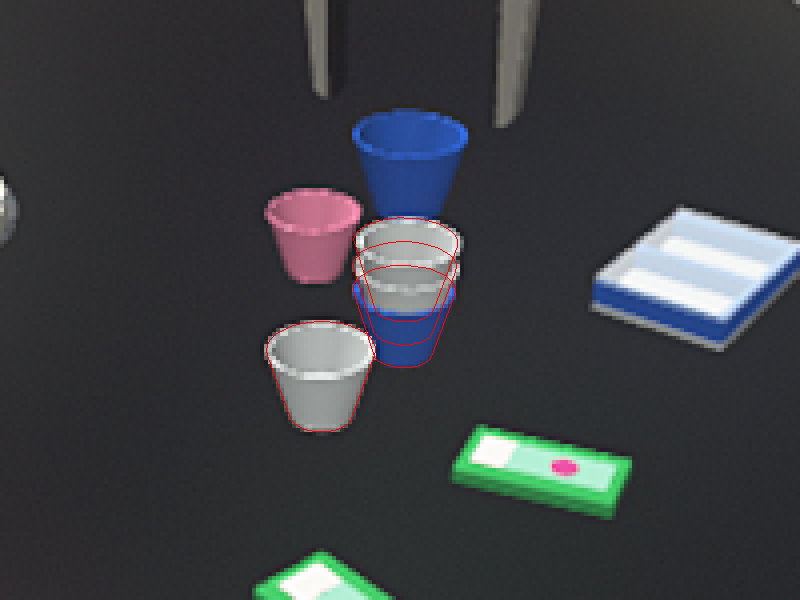

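View pics/si24.png

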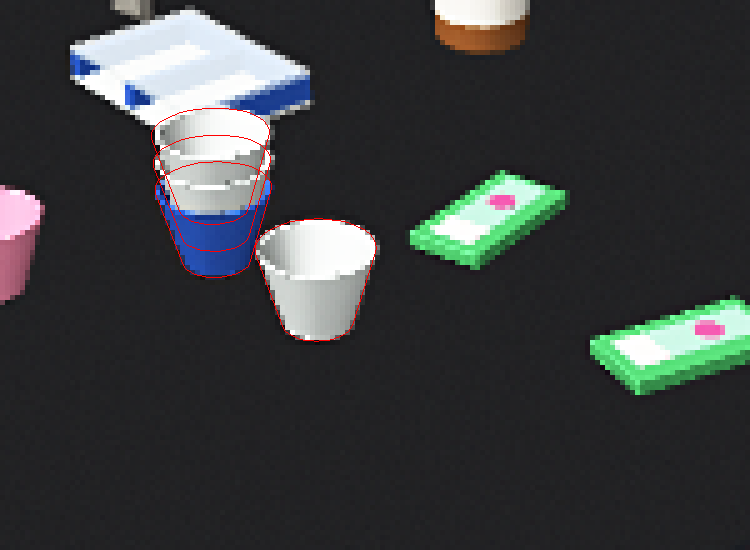

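Request:
servo_tool --pt "0 -4 0 0 0 -0.1 0" --pt "0.2 -8.4 0 0 0 -0.2 0" --pt "0.3 -8.6 0 0 0 -0.2 0" --pt "0.6 -8.6 0 0 0 -0.2 0" --pt "0.6 -8.6 -4 0 0 -0.2 0" --pt "0.6 -8.6 -8 0 0 -0.2 0" --pt "0.6 -8.6 -11 0 0 -0.2 0" --pt "0.6 -8.6 -12.3 0 0 -0.2 0" --pt "0.6 -8.6 -12.3 0 0 -0.2 0" --pt "0.6 -8.6 -12.3 0 0 -0.2 0"

```text
time: 36.95
tool_pos: [0.4185, 0.0406, 0.0256]
ee_rot: [[0.097, -0.001, 0.995], [-0.995, -0.0, 0.097], [-0.0, -1.0, -0.001]]
ft_force: [-0.4, 1.3, 1.0]
opening: 0.0918
```

```bash
python3 go.py .4199 .0401 .027 -1.475; python3 - <<'E'
from ovw import *
w=cap('wrist'); cv2.imwrite('pics/w25.png',w['frame'])
E
```

```text
d cm [ 0.14 -0.05  0.14] rot [ 0.     -0.0014 -0.0013] pos [0.4185 0.0406 0.0256] yaw -1.4737 F [-0.4  1.3  1. ] op 0.0918 j [ 0.09  0.33  2.2   0.    0.62 -0.  ] t 36.95
```

View pics/w25.png

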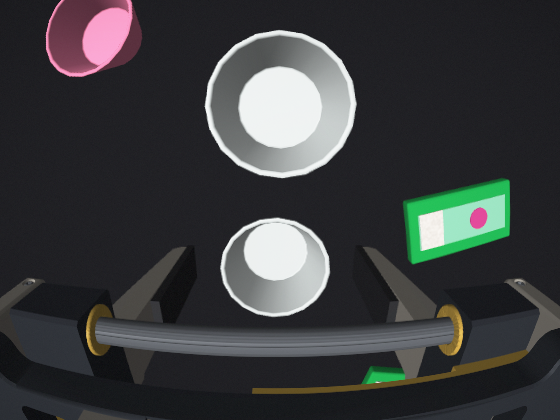

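Request:
servo_tool --pt "0.1 0 0.15 0 0 0 0" --pt "0.1 0 0.15 0 0 0 255" --pt "0.1 0 0.15 0 0 0 255" --pt "0.1 0 0.15 0 0 0 255" --pt "0.1 0 0.15 0 0 0 255" --pt "0.1 0 0.15 0 0 0 255"

```text
time: 37.6
tool_pos: [0.4199, 0.0398, 0.0276]
ee_rot: [[0.095, 0.0, 0.995], [-0.995, 0.0, 0.095], [0.0, -1.0, 0.0]]
ft_force: [-1.5, -0.2, 3.1]
opening: 0.0583
```

Request:
servo_tool --pt "0 0 4 0 0 0 255" --pt "0 0 8 0 0 0 255" --pt "0 0 12 0 0 0 255" --pt "0 3 12 0 0 0.1 255" --pt "-0.4 7 12 0 0 0.2 255" --pt "-0.6 8.5 12 0 0 0.2 255" --pt "-0.7 8.5 12 0 0 0.2 255" --pt "-0.7 8.5 11 0 0 0.2 255" --pt "-0.7 8.5 10 0 0 0.2 255" --pt "-0.7 8.5 10 0 0 0.2 255"

```text
time: 38.6
tool_pos: [0.4115, 0.1236, 0.1256]
ee_rot: [[0.29, -0.003, 0.957], [-0.957, -0.001, 0.29], [0.0, -1.0, -0.003]]
ft_force: [-0.1, 0.6, 0.1]
opening: 0.058
```

```bash
python3 go.py .4125 .1255 .077 -1.275; python3 - <<'E'
from ovw import *
w=cap('wrist'); cv2.imwrite('pics/w26.png',w['frame'])
E
```

```text
d cm [ 0.1   0.19 -4.86] rot [ 0.0011 -0.0031  0.0015] pos [0.4115 0.1236 0.1256] yaw -1.2765 F [-0.1  0.6  0.1] op 0.058 j [ 0.29  0.15  2.11 -0.    0.88 -0.01] t 38.6
```

View pics/w26.png

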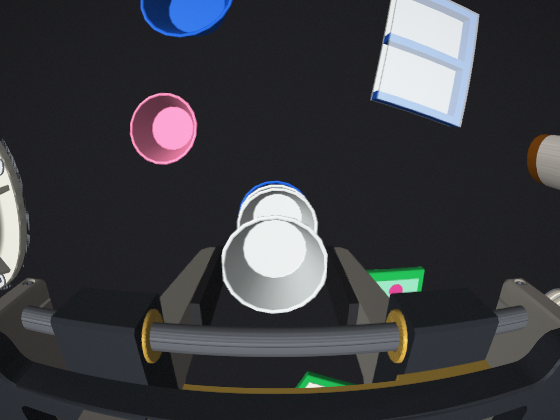

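Seat target is TCP z = 0.0276+0.048 ≈ 0.0755.

Request:
servo_tool --pt "0.05 0.17 -2 0 0 0 255" --pt "0 0.17 -4 0 0 0 255" --pt "0 0.17 -4.8 0 0 0 255" --pt "0 0.17 -5 0 0 0 255" --pt "0 0.17 -5 0 0 0 255" --pt "0 0.17 -5 0 0 0 255" --pt "0 0.17 -5 0 0 0 255"

```text
time: 39.35
tool_pos: [0.4134, 0.1266, 0.0781]
ee_rot: [[0.291, 0.001, 0.957], [-0.957, 0.0, 0.291], [0.0, -1.0, 0.001]]
ft_force: [0.3, -0.2, -0.5]
opening: 0.0584
```

Request:
servo_tool --pt "0 0 -0.05 0 0 0 255" --pt "0 0 -0.05 0 0 0 60" --pt "0 0 0 0 0 0 0" --pt "0 0 0 0 0 0 0" --pt "0 0 1 0 0 0 0" --pt "0 0 4 0 0 0 0" --pt "0 0 8 0 0 0 0" --pt "0 0 8 0 0 0 0"

```text
time: 40.15
tool_pos: [0.4158, 0.1274, 0.1622]
ee_rot: [[0.291, 0.007, 0.957], [-0.957, 0.002, 0.291], [0.0, -1.0, 0.008]]
ft_force: [-0.4, 0.6, -0.3]
opening: 0.0916
```

```bash
python3 - <<'E'
from ovw import *
import pickle
r=pickle.load(open('r0.pkl','rb'))
D={n:cap(n) for n in ('scene','side')};pickle.dump(D,open('v27.pkl','wb'))
qs=r['cups'][1]
it=[[M['cup'],0,z,0] for z in (0,.016,.032,.048)]+[[M['cassette'],0,0,0]]*2
Q=[qs[0]]*4+[r['cass0'][1][0],r['cass1'][1][0]]
overlay(D['scene'],it,Q,'pics/sc27.png',(190,120,390,280),4)
overlay(D['side'],it,Q,'pics/si27.png',(190,140,370,260),4)
E
python3 go.py .5 .05 .08 -1.25
```

```text
d cm [ 8.65 -7.67 -7.86] rot [-0.0009  0.0026  0.0253] pos [0.4135 0.1267 0.1586] yaw -1.2753 F [ 0.2 -0.9 -0.4] op 0.092 j [ 0.29  0.11  2.08  0.    0.96 -0.  ] t 40.25
```

View pics/sc27.png

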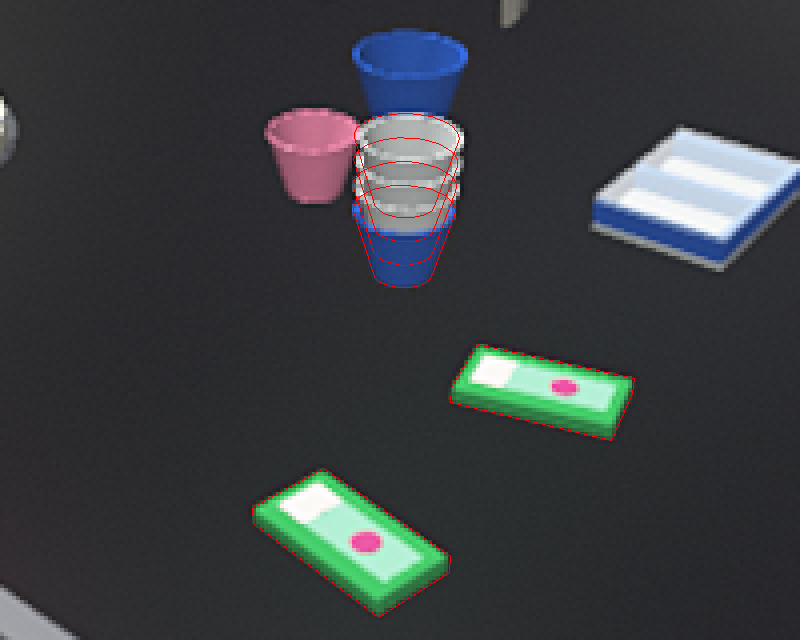

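View pics/si27.png

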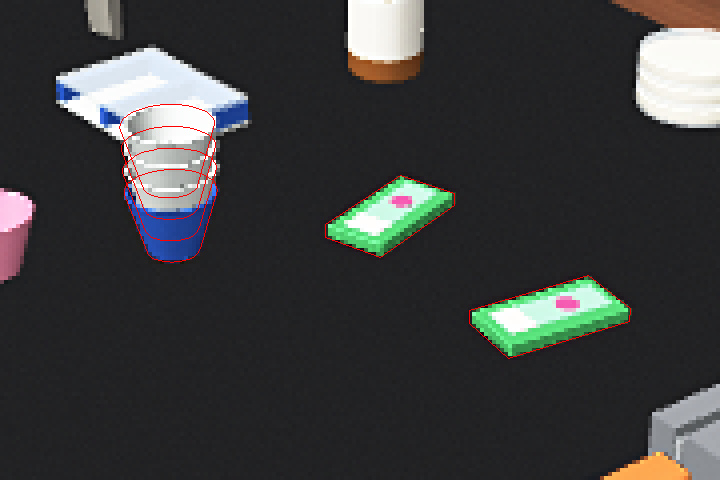

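Stack complete and straight. Next, cassette0: grip its robot-side end with the camera facing the bay.

```bash
python3 go.py .5157 .0581 .10 -2.824
```

```text
d cm [10.22 -6.86 -5.86] rot [ 1.4000e-03  2.7000e-03 -1.5487e+00] pos [0.4135 0.1267 0.1586] yaw -1.2753 F [ 0.2 -0.9 -0.4] op 0.092 j [ 0.29  0.11  2.08  0.    0.96 -0.  ] t 40.25
```

Request:
servo_tool --pt "2 -1.5 0 0 0 -0.14 60" --pt "4 -3 0 0 0 -0.28 60" --pt "6 -4 0 0 0 -0.42 60" --pt "8 -5 0 0 0 -0.56 60" --pt "10.2 -6.9 0 0 0 -0.7 60" --pt "10.2 -6.9 0 0 0 -0.84 60" --pt "10.2 -6.9 0 0 0 -0.98 60" --pt "10.2 -6.9 0 0 0 -1.12 60" --pt "10.2 -6.9 0 0 0 -1.26 60" --pt "10.2 -6.9 0 0 0 -1.4 60" --pt "10.2 -6.9 -3 0 0 -1.549 60" --pt "10.2 -6.9 -6 0 0 -1.549 60" --pt "10.2 -6.9 -6 0 0 -1.549 60" --pt "10.2 -6.9 -6 0 0 -1.549 60"

```text
time: 41.65
tool_pos: [0.5138, 0.0574, 0.0967]
ee_rot: [[-0.95, -0.003, 0.313], [-0.313, -0.0, -0.95], [0.003, -1.0, -0.001]]
ft_force: [0.3, 0.0, 0.2]
opening: 0.0702
```

```bash
python3 go.py .5157 .0581 -.003 -2.824; python3 - <<'E'
from ovw import *
import pickle
r=pickle.load(open('r0.pkl','rb'))
w=cap('wrist'); draw(w,[(M['cassette'],r['cass0'][1][0],0)],'pics/w28.png')
E
```

```text
d cm [ 0.19  0.07 -9.97] rot [ 0.0003 -0.0029 -0.0003] pos [0.5138 0.0574 0.0967] yaw -2.8237 F [0.3 0.  0.2] op 0.0702 j [0.11 0.32 1.96 0.   0.86 1.36] t 41.65
```

View pics/w28.png

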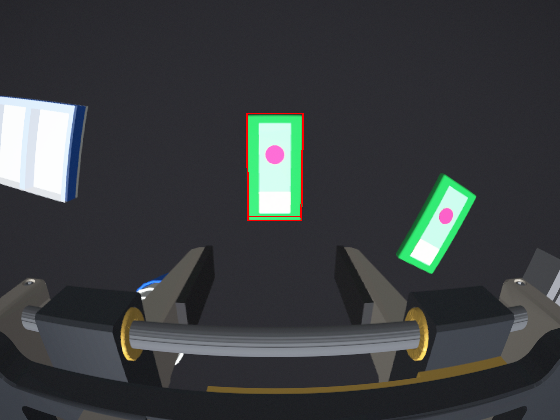

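Request:
servo_tool --pt "0.19 0.07 -3 0 0 0 60" --pt "0.19 0.07 -6.5 0 0 0 60" --pt "0.19 0.07 -6.5 0 0 0 60" --pt "0.19 0.07 -6.5 0 0 0 60"

```text
time: 42.1
tool_pos: [0.517, 0.0582, 0.0334]
ee_rot: [[-0.95, -0.0, 0.312], [-0.312, -0.0, -0.95], [0.0, -1.0, -0.0]]
ft_force: [0.0, 0.2, -0.8]
opening: 0.0706
```

```bash
python3 go.py .5157 .0581 -.003 -2.824; python3 - <<'E'
from ovw import *
for n,roi in (('side',(190,120,370,255)),('scene',(200,90,400,240))):
    p=cap(n); x0,y0,x1,y1=roi; cv2.imwrite(f'pics/{n}29.png',cv2.resize(p['frame'][y0:y1,x0:x1],None,fx=4,fy=4))
E
```

```text
d cm [-0.13 -0.01 -3.64] rot [ 0.     -0.0001  0.0001] pos [0.517  0.0582 0.0334] yaw -2.8241 F [ 0.   0.2 -0.8] op 0.0706 j [0.11 0.43 1.99 0.   0.73 1.36] t 42.1
```

View pics/side29.png

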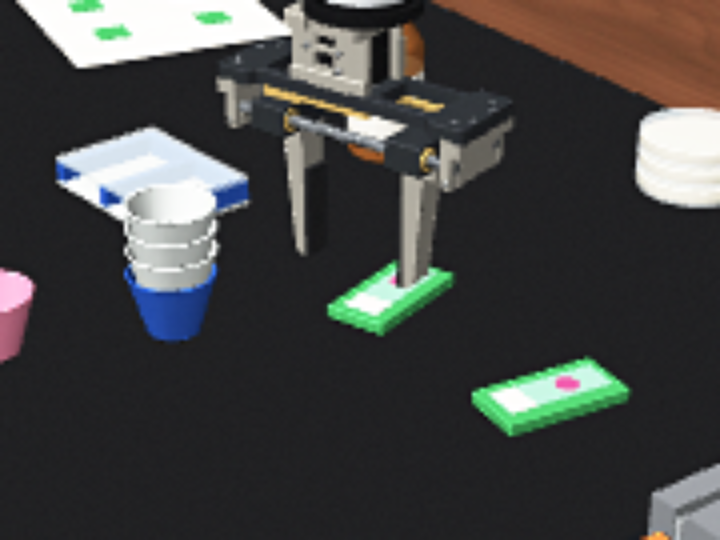

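View pics/scene29.png

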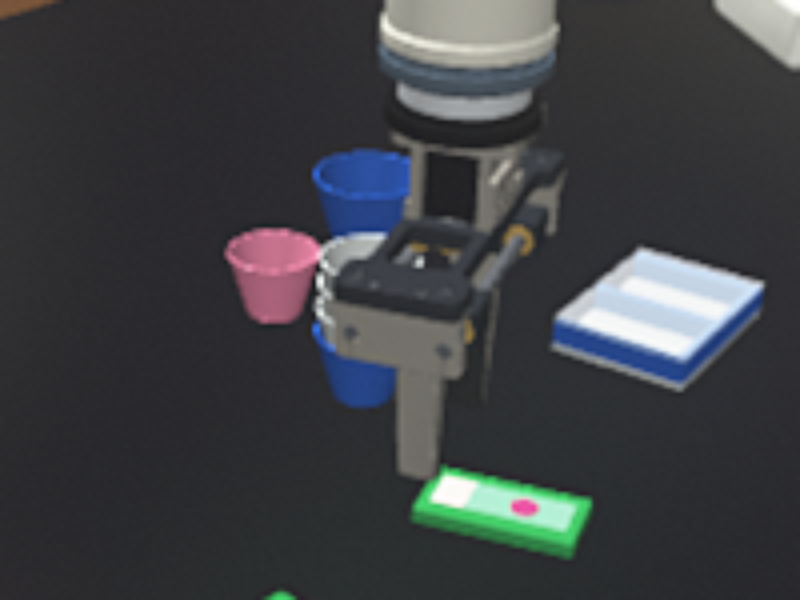

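Request:
servo_tool --pt "-0.05 0 -1.5 0 0 0 60" --pt "-0.05 0 -2.8 0 0 0 60" --pt "-0.05 0 -3.6 0 0 0 60" --pt "-0.05 0 -3.6 0 0 0 60" --pt "-0.05 0 -3.6 0 0 0 60"

```text
time: 42.7
tool_pos: [0.5163, 0.0582, -0.0034]
ee_rot: [[-0.95, -0.0, 0.312], [-0.312, -0.0, -0.95], [0.0, -1.0, -0.0]]
ft_force: [0.3, -0.3, -0.1]
opening: 0.0699
```

Request:
servo_tool --pt "0 0 0 0 0 0 255" --pt "0 0 0 0 0 0 255" --pt "0 0 0 0 0 0 255" --pt "0 0 0 0 0 0 255"

```text
time: 43.1
tool_pos: [0.5164, 0.0582, -0.0034]
ee_rot: [[-0.95, 0.0, 0.312], [-0.312, 0.0, -0.95], [-0.0, -1.0, 0.0]]
ft_force: [-0.4, -0.4, 1.5]
opening: 0.045
```

```bash
python3 go.py .5157 .0581 -.003 -2.824; python3 - <<'E'
from ovw import *
w=cap('wrist'); cv2.imwrite('pics/w30.png',w['frame'])
E
```

```text
d cm [-0.07 -0.01  0.04] rot [-0.      0.0004  0.0003] pos [ 0.5164  0.0582 -0.0034] yaw -2.8243 F [-0.4 -0.4  1.5] op 0.045 j [ 0.11  0.49  2.   -0.    0.65  1.36] t 43.1
```

View pics/w30.png

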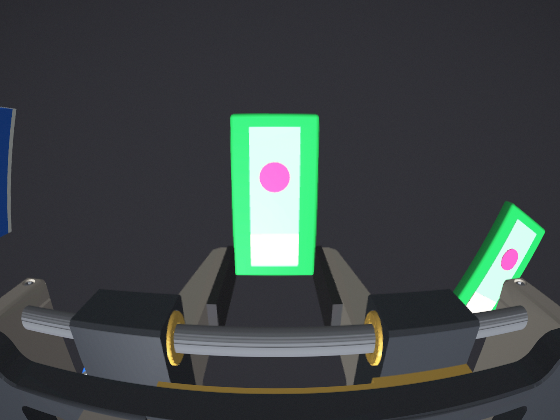

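```bash
python3 - <<'E'
from ovw import *
import pickle
P,o=pickle.load(open('v0.pkl','rb')); sc,si=P['scene'],P['side']
vw=[(sc,pick(colmask(sc,'blue'),[(292,145)])),(si,pick(colmask(si,'blue'),[(164,185)]))]
for k in (1.1,1.15,1.2,1.25,1.3,1.35,1.4):
    q,f=fitmulti(vw,[[cup(k),[.29,.30,0],0,False]],3); print(k,q[0][:2].round(4),f)
vw=[(p,pick((p['frame'][...,2]>90)&(p['frame'][...,2].astype(int)>p['frame'][...,1]+40)&(p['frame'][...,0]>60),[u])) for p,u in ((sc,(268,160)),(si,(187,200)))]
for k in (.9,1,1.1):
    q,f=fitmulti(vw,[[cup(k),[.30,.17,0],0,False]],3); print('pink',k,q[0][:2].round(4),f)
E
```

```text
1.1 [0.2907 0.2827] [np.float64(0.30585749355209596), np.float64(0.28867958059356674)]
1.15 [0.29  0.284] [np.float64(0.24323047761101274), np.float64(0.22280078194419764)]
1.2 [0.2906 0.2845] [np.float64(0.1762033498026786), np.float64(0.15613411527753096)]
1.25 [0.2905 0.2854] [np.float64(0.1082564245983655), np.float64(0.0864640720336473)]
1.3 [0.2904 0.285 ] [np.float64(0.04519436934837326), np.float64(0.03432261121971447)]
1.35 [0.2908 0.2841] [np.float64(0.05134706814580031), np.float64(0.06981813873585688)]
1.4 [0.2908 0.2847] [np.float64(0.12196016282899848), np.float64(0.14494401990403413)]
pink 0.9 [0.3004 0.1711] [np.float64(0.19148298937713512), np.float64(0.17357762777242042)]
pink 1 [0.3008 0.1709] [np.float64(0.051832093219149236), np.float64(0.047490471598475456)]
pink 1.1 [0.301 0.171] [np.float64(0.20469839487107488), np.float64(0.23304403728704595)]
```

Request:
servo_tool --pt "0 0 2 0 0 0 255" --pt "0 0 6 0 0 0 255" --pt "0 0 10 0 0 0 255" --pt "0 0 14.5 0 0 0 255" --pt "-2 4 14.5 0 0 -0.04 255" --pt "-4 8 14.5 0 0 -0.08 255" --pt "-6 12 14.5 0 0 -0.12 255" --pt "-8 16 14.5 0 0 -0.16 255" --pt "-10 20 14.5 0 0 -0.2 255" --pt "-12 24 14.5 0 0 -0.245 255" --pt "-14.3 27.5 14.5 0 0 -0.245 255" --pt "-14.3 27.5 14.5 0 0 -0.245 255" --pt "-14.3 27.5 14.5 0 0 -0.245 255" --pt "-14.3 27.5 14.5 0 0 -0.245 255" --pt "-14.3 27.5 14.5 0 0 -0.245 255"

```text
time: 44.65
tool_pos: [0.3738, 0.3322, 0.1414]
ee_rot: [[-0.997, -0.0, 0.071], [-0.071, -0.0, -0.997], [0.0, -1.0, 0.0]]
ft_force: [-1.3, -0.1, -0.9]
opening: 0.0449
```

```bash
python3 go.py .3732 .3330 .06 -3.0696; python3 - <<'E'
from ovw import *
import pickle
w=cap('wrist'); pickle.dump(w,open('w31.pkl','wb'))
q=[.509,.3138,.072]
draw(w,[(M['rack'],q,0),([box(-.045,.037,.004,.054,.004,.019),box(-.045,.037,-.054,-.004,.004,.019)],q,0)],'pics/w31.png')
for n,roi in (('side',(150,90,330,225)),('scene',(200,40,400,200))):
    p=cap(n); x0,y0,x1,y1=roi; cv2.imwrite(f'pics/{n}31.png',cv2.resize(p['frame'][y0:y1,x0:x1],None,fx=4,fy=4))
E
```

```text
d cm [-0.06  0.08 -8.14] rot [ 0.0003 -0.      0.0012] pos [0.3738 0.3322 0.1414] yaw -3.0708 F [-1.3 -0.1 -0.9] op 0.0449 j [ 0.72  0.24  1.96 -0.    0.95  2.22] t 44.65
```

View pics/w31.png

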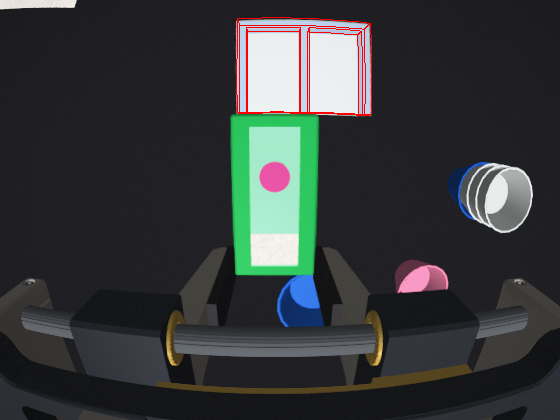

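View pics/side31.png

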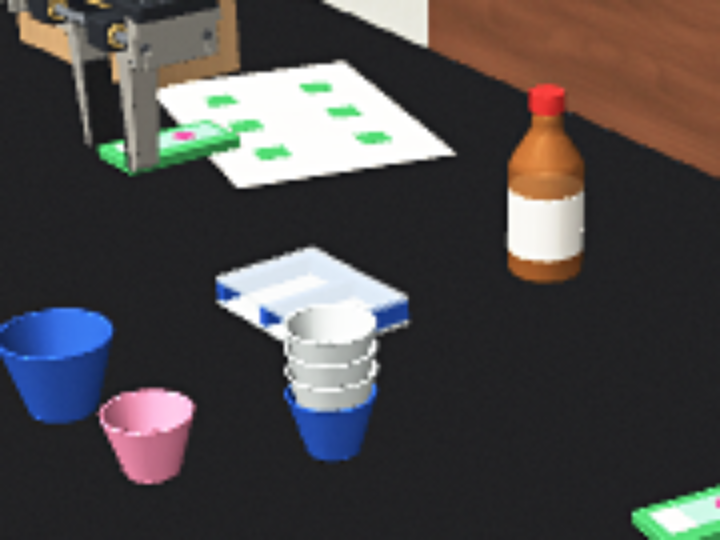

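View pics/scene31.png

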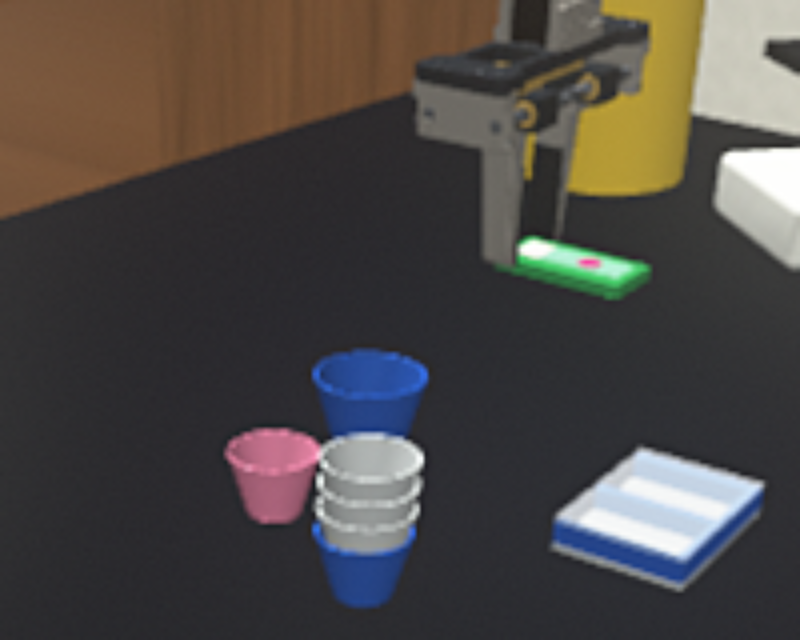

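Rack and bays line up with the wrist view, and the cassette is level. Lowering to bay height.

Request:
servo_tool --pt "0 0.06 -4 0 0 0.001 255" --pt "0 0.06 -8 0 0 0.001 255" --pt "0 0.06 -11 0 0 0.001 255" --pt "0 0.06 -13 0 0 0.001 255" --pt "0 0.06 -13.8 0 0 0.001 255" --pt "0 0.06 -13.8 0 0 0.001 255" --pt "0 0.06 -13.8 0 0 0.001 255" --pt "0 0.06 -13.8 0 0 0.001 255"

```text
time: 45.6
tool_pos: [0.374, 0.3344, 0.0046]
ee_rot: [[-0.997, 0.002, 0.073], [-0.073, 0.001, -0.997], [-0.002, -1.0, -0.001]]
ft_force: [-1.0, -0.4, -0.6]
opening: 0.0449
```

```bash
python3 go.py .3732 .3330 .003 -3.0696; python3 - <<'E'
from ovw import *
import pickle
w=cap('wrist'); pickle.dump(w,open('w32.pkl','wb'))
q=[.509,.3138,.072]
draw(w,[([box(-.045,.037,.004,.054,.004,.019)],q,0)],'pics/w32.png')
for n,roi in (('side',(150,100,310,220)),('scene',(260,90,400,195))):
    p=cap(n); x0,y0,x1,y1=roi; cv2.imwrite(f'pics/{n}32.png',cv2.resize(p['frame'][y0:y1,x0:x1],None,fx=5,fy=5,interpolation=cv2.INTER_CUBIC))
E
```

```text
d cm [-0.08 -0.14 -0.16] rot [-0.0014  0.0016 -0.0012] pos [0.374  0.3344 0.0046] yaw -3.0684 F [-1.  -0.4 -0.6] op 0.0449 j [ 0.73  0.46  2.04 -0.    0.64  2.22] t 45.6
```

View pics/w32.png

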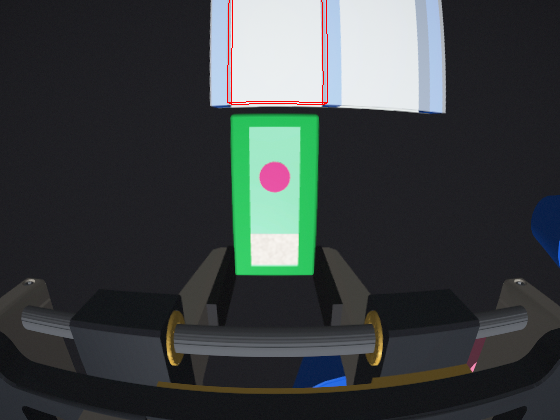

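View pics/side32.png

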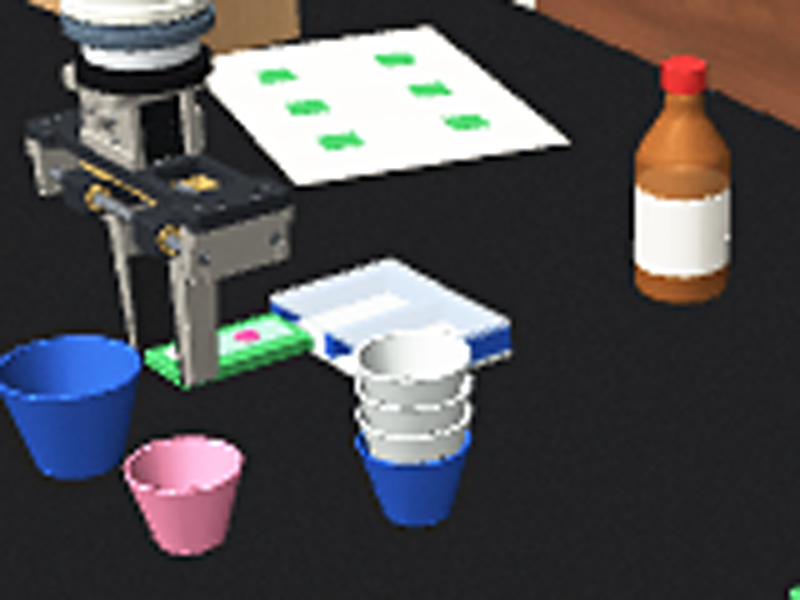

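View pics/scene32.png

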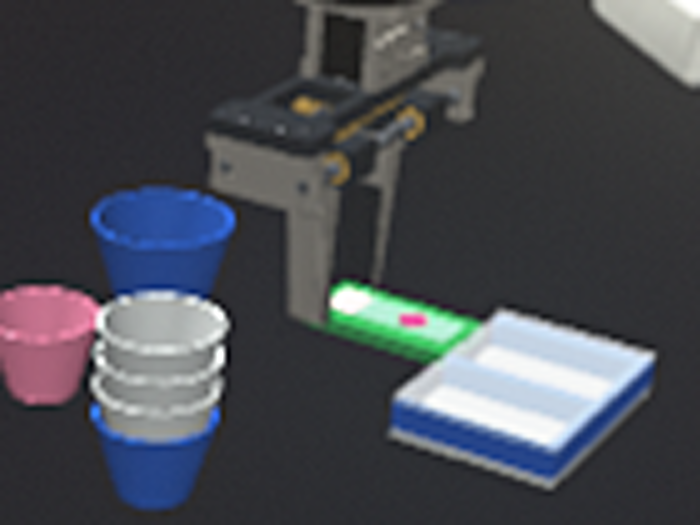

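Request:
servo_tool --pt "0 0 0 0 0 0 255" --pt "0.5 0 0 0 0 0 255" --pt "1 0.03 0 0 0 0 255" --pt "1.5 0.06 0 0 0 0 255" --pt "2 0.1 0 0 0 0 255" --pt "2 0.1 0 0 0 0 255" --pt "2 0.1 0 0 0 0 255"

```text
time: 46.45
tool_pos: [0.3933, 0.3347, 0.0033]
ee_rot: [[-0.997, -0.0, 0.073], [-0.073, -0.0, -0.997], [0.0, -1.0, 0.0]]
ft_force: [-0.2, 0.3, -0.3]
opening: 0.0449
```

```bash
python3 go.py .442 .338 .003 -3.0696; python3 - <<'E'
from ovw import *
w=cap('wrist')
q=[.509,.3138,.072]
draw(w,[([box(-.045,.037,.004,.054,.004,.019)],q,0)],'pics/w33.png')
for n,roi in (('side',(150,100,310,220)),('scene',(260,90,400,195))):
    p=cap(n); x0,y0,x1,y1=roi; cv2.imwrite(f'pics/{n}33.png',cv2.resize(p['frame'][y0:y1,x0:x1],None,fx=5,fy=5,interpolation=cv2.INTER_CUBIC))
E
```

```text
d cm [ 4.87  0.33 -0.03] rot [ 0.0002 -0.0002 -0.001 ] pos [0.3933 0.3347 0.0033] yaw -3.0686 F [-0.2  0.3 -0.3] op 0.0449 j [0.7  0.47 2.01 0.   0.66 2.2 ] t 46.45
```

View pics/w33.png

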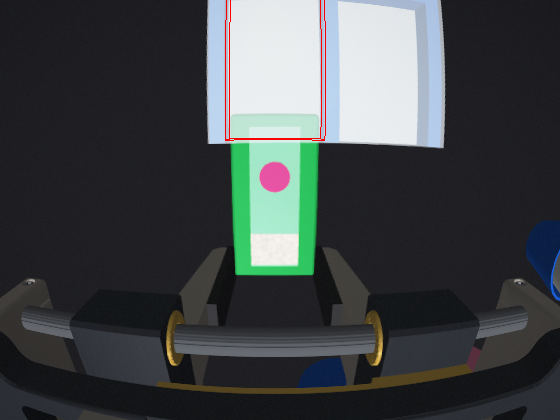

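View pics/scene33.png

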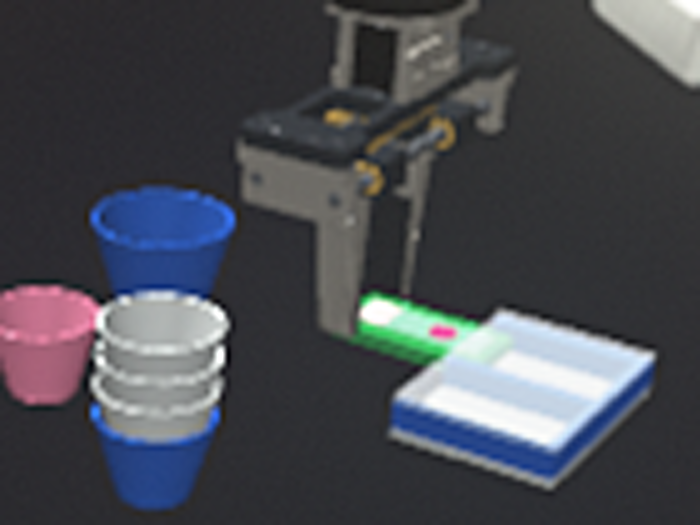

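The front is inside the bay under the cover, with no force. Continuing.

Request:
servo_tool --pt "1 0.07 0 0 0 0 255" --pt "2 0.14 0 0 0 0 255" --pt "3 0.2 0 0 0 0 255" --pt "4 0.27 0 0 0 0 255" --pt "4.8 0.33 0 0 0 0 255" --pt "4.8 0.33 0 0 0 0 255" --pt "4.8 0.33 0 0 0 0 255"

```text
time: 47.3
tool_pos: [0.4412, 0.3379, 0.0032]
ee_rot: [[-0.997, -0.0, 0.073], [-0.073, -0.0, -0.997], [0.0, -1.0, 0.0]]
ft_force: [0.3, -0.1, -0.7]
opening: 0.0452
```

```bash
python3 go.py .442 .338 .003 -3.0696; python3 - <<'E'
from ovw import *
w=cap('wrist')
cv2.imwrite('pics/w34.png',w['frame'])
for n,roi in (('side',(150,100,310,220)),):
    p=cap(n); x0,y0,x1,y1=roi; cv2.imwrite(f'pics/{n}34.png',cv2.resize(p['frame'][y0:y1,x0:x1],None,fx=5,fy=5,interpolation=cv2.INTER_CUBIC))
E
```

```text
d cm [ 0.08  0.01 -0.02] rot [ 0.0003 -0.0004 -0.0008] pos [0.4412 0.3379 0.0032] yaw -3.0688 F [ 0.3 -0.1 -0.7] op 0.0452 j [0.65 0.52 1.92 0.   0.7  2.15] t 47.3
```

View pics/w34.png

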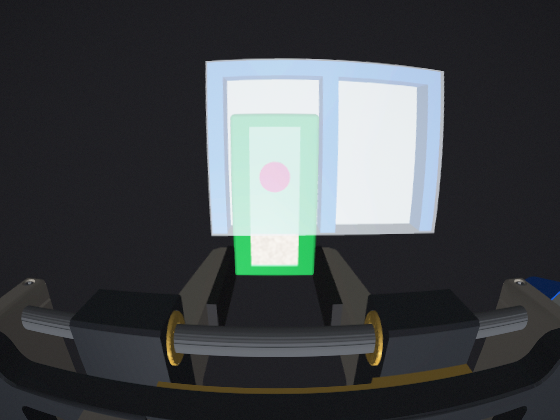

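View pics/side34.png

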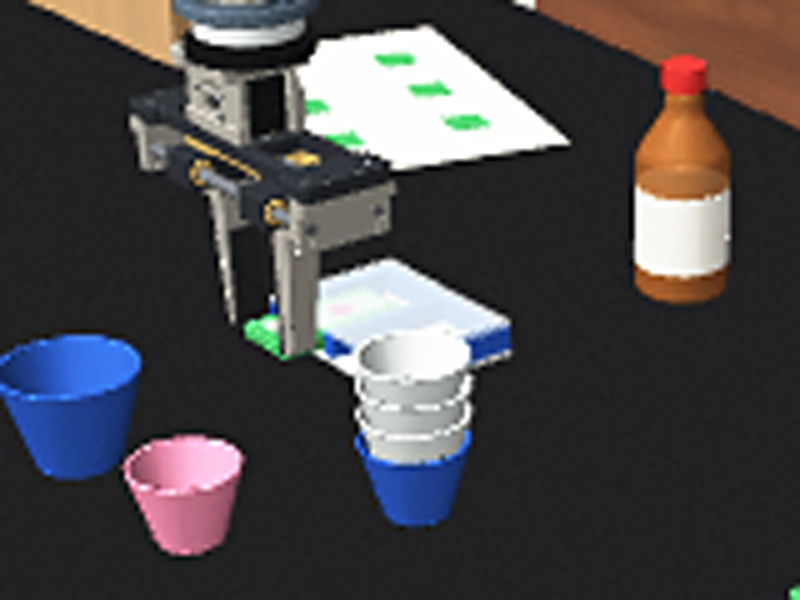

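Request:
servo_tool --pt "0 0 -0.15 0 0 0 255" --pt "0 0 -0.15 0 0 0 60" --pt "0 0 -0.1 0 0 0 60" --pt "0 0 0 0 0 0 60" --pt "0 0 2 0 0 0 60" --pt "0 0 4 0 0 0 60" --pt "-1.5 -0.1 4 0 0 0 160" --pt "-2.8 -0.2 4 0 0 0 255" --pt "-2.8 -0.2 4 0 0 0 255" --pt "-2.8 -0.2 4 0 0 0 255" --pt "-2.8 -0.2 2 0 0 0 255" --pt "-2.8 -0.2 0 0 0 0 255" --pt "-2.8 -0.2 -0.6 0 0 0 255" --pt "-2.8 -0.2 -0.6 0 0 0 255"

```text
time: 48.8
tool_pos: [0.4126, 0.3355, -0.0037]
ee_rot: [[-0.997, -0.002, 0.073], [-0.073, -0.001, -0.997], [0.002, -1.0, 0.001]]
ft_force: [1.1, -0.0, 0.0]
opening: 0.0085
```

```bash
python3 go.py .444 .3381 -.003 -3.0696; python3 - <<'E'
from ovw import *
w=cap('wrist')
cv2.imwrite('pics/w35.png',w['frame'])
E
```

```text
d cm [3.14 0.26 0.07] rot [ 0.0015 -0.0018 -0.0013] pos [ 0.4126  0.3355 -0.0037] yaw -3.0683 F [ 1.1 -0.   0. ] op 0.0085 j [ 0.68  0.5   1.97 -0.    0.67  2.18] t 48.8
```

View pics/w35.png

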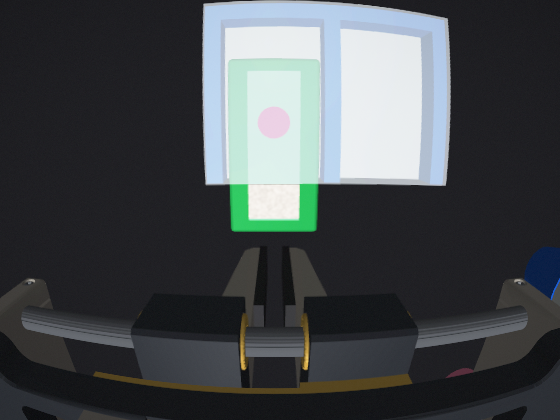

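Released in the bay. Now pushing it home from behind with closed fingers.

Request:
servo_tool --pt "0.6 0.05 0.05 0 0 0 255" --pt "1.2 0.1 0.05 0 0 0 255" --pt "1.7 0.14 0.05 0 0 0 255" --pt "2.2 0.18 0.05 0 0 0 255" --pt "2.5 0.2 0.05 0 0 0 255" --pt "2.5 0.2 0.05 0 0 0 255"

```text
time: 49.45
tool_pos: [0.4388, 0.3382, -0.002]
ee_rot: [[-0.997, 0.001, 0.073], [-0.073, 0.0, -0.997], [-0.001, -1.0, -0.0]]
ft_force: [0.3, 0.1, -0.8]
opening: 0.0005
```

Request:
servo_tool --pt "0.2 0.01 0 0 0 0 255" --pt "0.4 0.03 0 0 0 0 255" --pt "0.4 0.03 0 0 0 0 255"

```text
time: 49.75
tool_pos: [0.4424, 0.3385, -0.0021]
ee_rot: [[-0.997, 0.0, 0.073], [-0.073, 0.0, -0.997], [-0.0, -1.0, -0.0]]
ft_force: [0.3, 0.5, 0.5]
opening: 0.0003
```

Request:
servo_tool --pt "0.1 0.01 0 0 0 0 255" --pt "0.2 0.01 0 0 0 0 255" --pt "0.2 0.01 0 0 0 0 255"

```text
time: 50.05
tool_pos: [0.4429, 0.3381, -0.0022]
ee_rot: [[-0.997, -0.002, 0.073], [-0.073, -0.001, -0.997], [0.002, -1.0, 0.001]]
ft_force: [-5.7, 0.3, 3.6]
opening: 0.0006
```

```bash
python3 go.py .444 .3381 -.003 -3.0696; python3 - <<'E'
from ovw import *
w=cap('wrist')
q=[.509,.3138,.072]; h=[.4989,.3421,.072]
draw(w,[(M['cassette'],h,.004)],'pics/w36.png')
E
```

```text
d cm [ 0.11 -0.   -0.08] rot [ 0.0009 -0.0023 -0.0011] pos [ 0.4429  0.3381 -0.0022] yaw -3.0685 F [-5.7  0.3  3.6] op 0.0006 j [0.65 0.53 1.92 0.   0.7  2.15] t 50.05
```

View pics/w36.png

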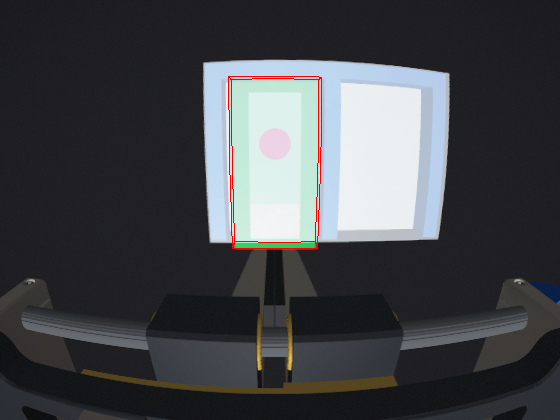

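Cassette0 is home (−5.7 N at the stop, and the overlay matches). Back off and go to cassette1.

Request:
servo_tool --pt "-1 -0.07 0 0 0 0 255" --pt "-2 -0.14 1 0 0 0 255" --pt "-2 -0.14 5 0 0 0 255" --pt "-2 -0.14 10 0 0 0 200" --pt "-2 -0.14 14 0 0 0 60" --pt "0 -5 14.5 0 0 0 60" --pt "1 -10 14.5 0 0 -0.05 60" --pt "2 -15 14.5 0 0 -0.1 60" --pt "3 -20 14.5 0 0 -0.15 60" --pt "4 -25 14.5 0 0 -0.207 60" --pt "5 -30 14.5 0 0 -0.207 60" --pt "6 -35 14.5 0 0 -0.207 60" --pt "7 -39 14.5 0 0 -0.207 60" --pt "7.1 -42.6 14.5 0 0 -0.207 60" --pt "7.1 -42.6 12 0 0 -0.207 60" --pt "7.1 -42.6 10 0 0 -0.207 60" --pt "7.1 -42.6 10 0 0 -0.207 60" --pt "7.1 -42.6 10 0 0 -0.207 60"

```text
time: 51.9
tool_pos: [0.5149, -0.0872, 0.0985]
ee_rot: [[-0.991, -0.0, -0.133], [0.133, 0.0, -0.991], [0.0, -1.0, 0.0]]
ft_force: [-0.2, 0.2, 0.8]
opening: 0.0703
```

```bash
python3 go.py .5146 -.0882 -.003 3.0079; python3 - <<'E'
from ovw import *
import pickle
r=pickle.load(open('r0.pkl','rb'))
w=cap('wrist'); draw(w,[(M['cassette'],r['cass1'][1][0],0)],'pics/w37.png')
E
```

```text
d cm [ -0.03  -0.1  -10.15] rot [-0.     -0.0003 -0.0004] pos [ 0.5149 -0.0872  0.0985] yaw 3.0083 F [-0.2  0.2  0.8] op 0.0703 j [-0.17  0.33  1.95 -0.    0.87  1.53] t 51.9
```

View pics/w37.png

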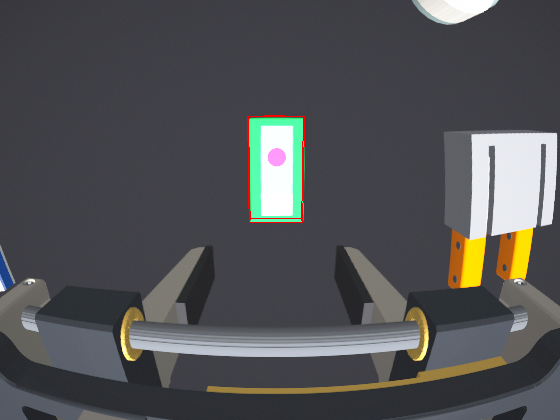

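Request:
servo_tool --pt "0 -0.1 -3 0 0 0 60" --pt "0 -0.1 -6 0 0 0 60" --pt "0 -0.1 -8.5 0 0 0 60" --pt "0 -0.1 -9.7 0 0 0 60" --pt "0 -0.1 -10.15 0 0 0 60" --pt "0 -0.1 -10.15 0 0 0 60" --pt "0 -0.1 -10.15 0 0 0 60" --pt "0 -0.1 -10.15 0 0 0 255" --pt "0 -0.1 -10.15 0 0 0 255" --pt "0 -0.1 -10.15 0 0 0 255" --pt "0 -0.1 -10.15 0 0 0 255"

```text
time: 53.05
tool_pos: [0.5154, -0.0886, -0.0032]
ee_rot: [[-0.991, 0.001, -0.133], [0.133, -0.0, -0.991], [-0.001, -1.0, 0.0]]
ft_force: [-0.3, -0.1, 3.8]
opening: 0.045
```

```bash
python3 go.py .3774 .2752 .142 -3.0696; python3 - <<'E'
from ovw import *
w=cap('wrist');cv2.imwrite('pics/w38.png',w['frame'])
E
```

```text
d cm [-13.8   36.38  14.52] rot [1.000e-04 5.000e-04 2.057e-01] pos [ 0.5154 -0.0886 -0.0032] yaw 3.0078 F [-0.3 -0.1  3.8] op 0.045 j [-0.17  0.49  2.   -0.    0.65  1.53] t 53.05
```

View pics/w38.png

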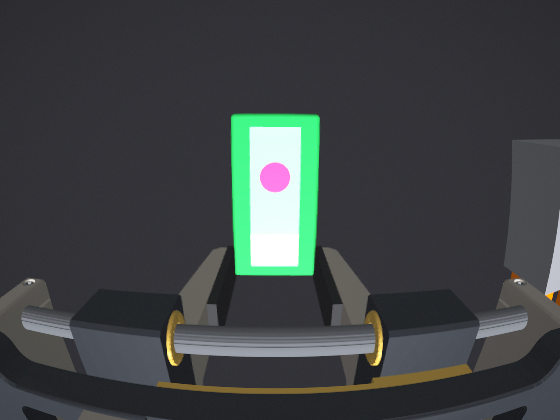

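Request:
servo_tool --pt "0 0 2 0 0 0 255" --pt "0 0 6 0 0 0 255" --pt "0 0 10 0 0 0 255" --pt "0 0 14.5 0 0 0 255" --pt "-1.5 4 14.5 0 0 0.03 255" --pt "-3 8 14.5 0 0 0.06 255" --pt "-4.5 12 14.5 0 0 0.09 255" --pt "-6 16 14.5 0 0 0.12 255" --pt "-7.5 20 14.5 0 0 0.15 255" --pt "-9 24 14.5 0 0 0.18 255" --pt "-10.5 28 14.5 0 0 0.2057 255" --pt "-12 32 14.5 0 0 0.2057 255" --pt "-13.8 36.4 14.5 0 0 0.2057 255" --pt "-13.8 36.4 14.5 0 0 0.2057 255" --pt "-13.8 36.4 14.5 0 0 0.2057 255" --pt "-13.8 36.4 14.5 0 0 0.2057 255"

```text
time: 54.7
tool_pos: [0.3772, 0.2747, 0.1412]
ee_rot: [[-0.997, -0.0, 0.072], [-0.072, -0.001, -0.997], [0.0, -1.0, 0.001]]
ft_force: [-0.3, -0.5, -0.3]
opening: 0.0448
```

```bash
python3 go.py .3774 .2752 .003 -3.0696; python3 - <<'E'
from ovw import *
w=cap('wrist')
q=[.509,.3138,.072]
draw(w,[(M['rack'],q,0),([box(-.045,.037,-.054,-.004,.004,.019)],q,0)],'pics/w39.png')
E
```

```text
d cm [  0.02   0.05 -13.82] rot [ 0.0006 -0.0004  0.0002] pos [0.3772 0.2747 0.1412] yaw -3.0698 F [-0.3 -0.5 -0.3] op 0.0448 j [ 0.63  0.19  2.02 -0.    0.93  2.13] t 54.7
```

View pics/w39.png

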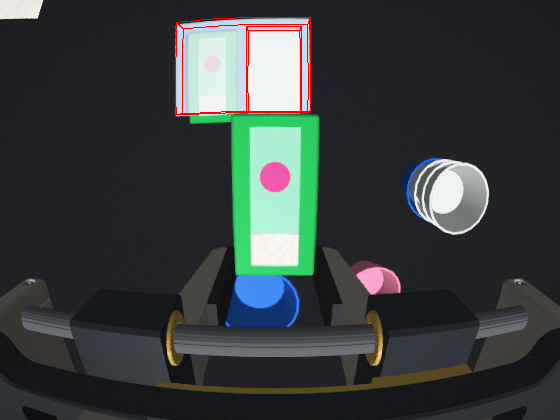

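Request:
servo_tool --pt "0 0 -4 0 0 0 255" --pt "0 0 -8 0 0 0 255" --pt "0 0 -11 0 0 0 255" --pt "0 0 -13 0 0 0 255" --pt "0 0 -13.8 0 0 0 255" --pt "0 0 -13.8 0 0 0 255" --pt "0 0 -13.8 0 0 0 255" --pt "0 0 -13.8 0 0 0 255" --pt "0 0 -13.8 0 0 0 255"

```text
time: 55.65
tool_pos: [0.3779, 0.2759, 0.0044]
ee_rot: [[-0.997, 0.002, 0.072], [-0.072, 0.001, -0.997], [-0.002, -1.0, -0.001]]
ft_force: [-1.1, 0.1, -0.1]
opening: 0.0453
```

Request:
servo_tool --pt "0.5 0.03 0 0 0 0 255" --pt "1 0.07 0 0 0 0 255" --pt "1.5 0.1 0 0 0 0 255" --pt "2 0.14 0 0 0 0 255" --pt "2 0.14 0 0 0 0 255" --pt "2 0.14 0 0 0 0 255"

```text
time: 56.25
tool_pos: [0.3972, 0.2768, 0.0033]
ee_rot: [[-0.997, -0.0, 0.072], [-0.072, -0.0, -0.997], [0.0, -1.0, 0.0]]
ft_force: [-0.9, 0.1, -1.3]
opening: 0.0447
```

```bash
python3 go.py .4462 .2802 .003 -3.0696; python3 - <<'E'
from ovw import *
w=cap('wrist')
q=[.509,.3138,.072]
draw(w,[([box(-.045,.037,-.054,-.004,.004,.019)],q,0)],'pics/w40.png')
E
```

```text
d cm [ 4.9   0.34 -0.03] rot [ 0.0002 -0.0003  0.0003] pos [0.3972 0.2768 0.0033] yaw -3.0699 F [-0.9  0.1 -1.3] op 0.0447 j [0.61 0.44 2.08 0.   0.63 2.1 ] t 56.25
```

View pics/w40.png

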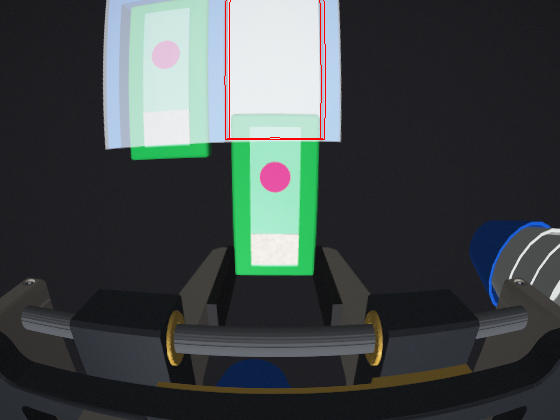

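Request:
servo_tool --pt "1 0.07 0 0 0 0 255" --pt "2 0.14 0 0 0 0 255" --pt "3 0.2 0 0 0 0 255" --pt "4 0.28 0 0 0 0 255" --pt "4.6 0.32 0 0 0 0 255" --pt "4.6 0.32 0 0 0 0 255" --pt "4.6 0.32 0 0 0 0 255"

```text
time: 57.0
tool_pos: [0.443, 0.2798, 0.0032]
ee_rot: [[-0.997, -0.001, 0.072], [-0.072, -0.0, -0.997], [0.001, -1.0, 0.0]]
ft_force: [0.3, 0.7, -0.9]
opening: 0.0451
```

```bash
python3 go.py .4462 .2802 .003 -3.0696; python3 - <<'E'
from ovw import *
w=cap('wrist'); cv2.imwrite('pics/w41.png',w['frame'])
E
```

```text
d cm [ 0.32  0.04 -0.02] rot [ 0.0003 -0.0006  0.0003] pos [0.443  0.2798 0.0032] yaw -3.0699 F [ 0.3  0.7 -0.9] op 0.0451 j [0.56 0.48 1.99 0.   0.67 2.06] t 57.0
```

View pics/w41.png

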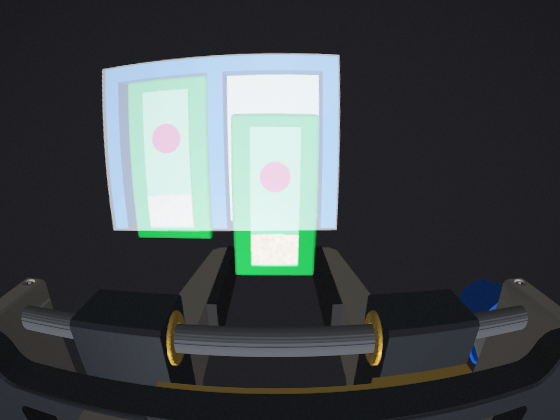

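Request:
servo_tool --pt "0 0 -0.15 0 0 0 255" --pt "0 0 -0.15 0 0 0 95" --pt "0 0 -0.1 0 0 0 95" --pt "0 0 0 0 0 0 95" --pt "0 0 2 0 0 0 95" --pt "0 0 4 0 0 0 95" --pt "-1.5 -0.1 4 0 0 0 160" --pt "-2.8 -0.2 4 0 0 0 255" --pt "-2.8 -0.2 4 0 0 0 255" --pt "-2.8 -0.2 4 0 0 0 255" --pt "-2.8 -0.2 2 0 0 0 255" --pt "-2.8 -0.2 0 0 0 0 255" --pt "-2.8 -0.2 -0.6 0 0 0 255" --pt "-2.8 -0.2 -0.6 0 0 0 255"

```text
time: 58.45
tool_pos: [0.4146, 0.2776, -0.0037]
ee_rot: [[-0.997, -0.002, 0.072], [-0.072, -0.001, -0.997], [0.002, -1.0, 0.001]]
ft_force: [-0.6, -0.3, 0.5]
opening: 0.0007
```

```bash
python3 go.py .4482 .2803 -.002 -3.0696; python3 - <<'E'
from ovw import *
w=cap('wrist'); cv2.imwrite('pics/w42.png',w['frame'])
E
```

```text
d cm [3.36 0.27 0.17] rot [ 0.0014 -0.002  -0.    ] pos [ 0.4146  0.2776 -0.0037] yaw -3.0696 F [-0.6 -0.3  0.5] op 0.0007 j [ 0.59  0.47  2.04 -0.    0.63  2.09] t 58.45
```

View pics/w42.png

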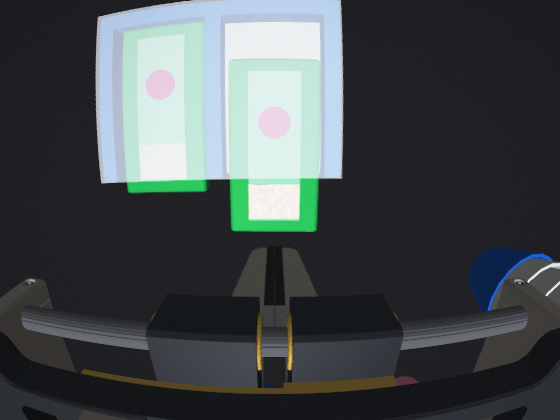

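Request:
servo_tool --pt "0.6 0.05 0.1 0 0 0 255" --pt "1.2 0.1 0.1 0 0 0 255" --pt "1.7 0.14 0.1 0 0 0 255" --pt "2.2 0.18 0.1 0 0 0 255" --pt "2.7 0.22 0.1 0 0 0 255" --pt "2.7 0.22 0.1 0 0 0 255"

```text
time: 59.1
tool_pos: [0.4432, 0.2805, -0.0015]
ee_rot: [[-0.997, 0.001, 0.072], [-0.072, 0.0, -0.997], [-0.001, -1.0, -0.0]]
ft_force: [0.1, 0.7, -0.2]
opening: 0.0003
```

Request:
servo_tool --pt "0.2 0.01 0 0 0 0 255" --pt "0.4 0.03 0 0 0 0 255" --pt "0.4 0.03 0 0 0 0 255"

```text
time: 59.4
tool_pos: [0.4464, 0.2806, -0.0016]
ee_rot: [[-0.997, 0.0, 0.072], [-0.072, 0.0, -0.997], [-0.0, -1.0, -0.0]]
ft_force: [0.6, -0.3, 0.3]
opening: 0.0006
```

Request:
servo_tool --pt "0.1 0.01 0 0 0 0 255" --pt "0.2 0.01 0 0 0 0 255" --pt "0.2 0.01 0 0 0 0 255"

```text
time: 59.7
tool_pos: [0.4474, 0.2804, -0.0017]
ee_rot: [[-0.997, -0.001, 0.072], [-0.072, -0.001, -0.997], [0.001, -1.0, 0.0]]
ft_force: [-4.5, -0.2, 2.2]
opening: 0.0003
```

Home contact. Back off, rise clear of everything, and check the whole bench.

Request:
servo_tool --pt "-1 -0.07 0 0 0 0 255" --pt "-2 -0.14 1 0 0 0 255" --pt "-2 -0.14 5 0 0 0 255" --pt "-2 -0.14 10 0 0 0 255" --pt "-2 -0.14 15 0 0 0 255" --pt "-2 -0.14 20 0 0 0 255" --pt "-2 -0.14 25 0 0 0 255" --pt "-2 -0.14 25 0 0 0 255" --pt "-2 -0.14 25 0 0 0 255"

```text
time: 60.6
tool_pos: [0.4282, 0.2795, 0.2499]
ee_rot: [[-0.997, 0.003, 0.072], [-0.072, 0.002, -0.997], [-0.003, -1.0, -0.002]]
ft_force: [-0.3, -1.2, -0.2]
opening: 0.0007
```

```bash
python3 - <<'E'
from ovw import *
import pickle
r=pickle.load(open('r0.pkl','rb')); b=r['cups'][1][0]
D={n:cap(n) for n in('scene','side')}
kb=-.0140
k1=[.4636+.018,-.2735,kb];k0=[.4627+.018,-.3405,kb]
it=[[M['cup'],0,z,0] for z in(0,.016,.032,.048)]+[[M['cassette'],0,.004,0]]*2+[[M['knife'],0,0,0]]*2
Q=[b]*4+[[.4989,.3421,.072],[.5031,.2843,.072],k0,k1]
overlay(D['scene'],it,Q,'pics/scF.png',(100,100,400,360),2.6)
overlay(D['side'],it,Q,'pics/siF.png',(180,130,440,310),3)
w=cap('wrist'); draw(w,[(a[0],q,a[2]) for a,q in zip(it,Q)][:6],'pics/wF.png')
for n in D: cv2.imwrite(f'pics/{n}F0.png',D[n]['frame'])
s=sensors.read_state();print(s['tool_pos'],s['time'])
E
```

```text
[0.42697805 0.27866688 0.24688786] 60.75
```

View pics/scF.png

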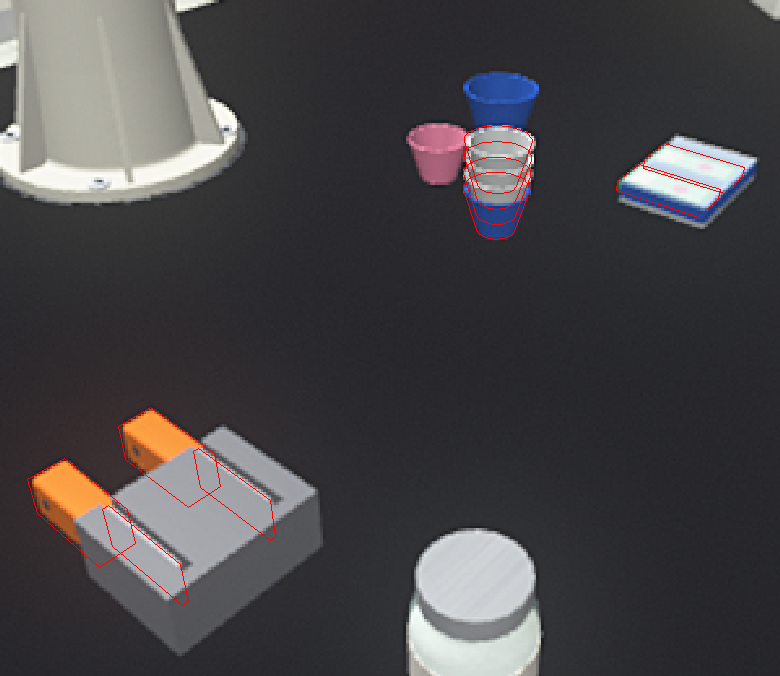

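View pics/siF.png

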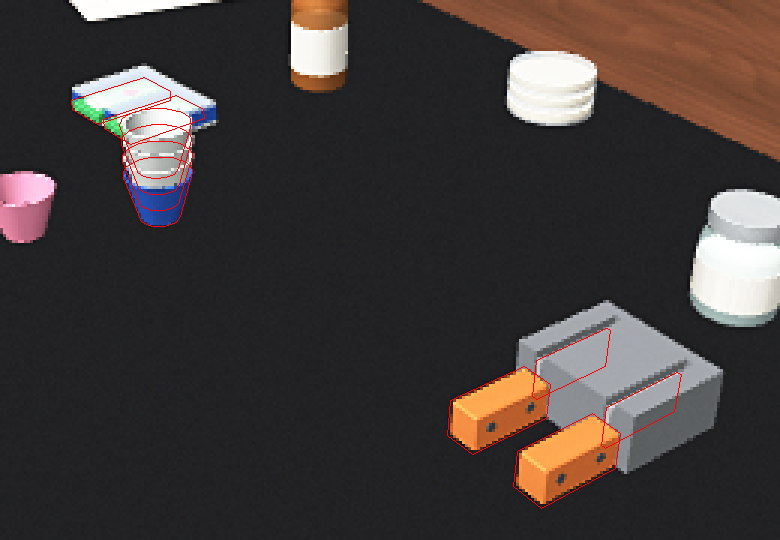

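View pics/wF.png

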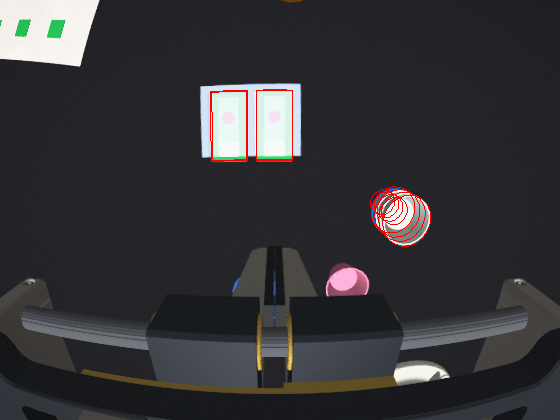

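All overlays match: the cups are seated at 16/32/48 mm, both cassettes are home and both knives are against the block. The gripper is clear and empty, so I'm handing in.

```bash
python3 - <<'E'
from rig import job
print(job.close_job())
E
```

```text
the job is handed in; nothing more can be done
None
```

The job is handed in at about 61 s of the 210 s allowed. All seven pieces are where the task wants them, but closing the job returned no verdict.

- **Cups:** all three white cups are nested on the smaller blue cup. Overlays in all three cameras put them at about 16, 32 and 48 mm, upright and in line to about 1 mm. I did not touch the larger blue cup or the pink one.
- **Cassettes:** both are home in the rack, pushed in until they met the back stop (about 5 N). The overlays match the home positions.
- **Knives:** both are in the block, slid in until the shoulder met the face (about 4.5 N). The side view shows the handles about 1 px (roughly 2 mm) from my estimate, within the 8 mm allowed.
- **Bottle and jar:** the arm never touched either. The last pictures show both standing, but I did not measure their positions again.

- **Gripper geometry:** the fingertips sit about 6–10 mm behind the reported TCP, not 22 mm ahead as stated. My first grasp on a knife closed above it without moving anything. I measured the offset with a light bench touch and used the corrected value after that.
- **Knocks:** I saw no sign of a piece being knocked aside during the run.

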